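# Dock a keyhole rail bracket and hang the lipped bins

## Robot

A 6-joint arm with a two-finger parallel gripper is mounted at the origin on the work surface. World frame = base frame: x ahead of the robot, y to its left, z up, the work surface at z = 0. Lengths are in m, angles in rad, forces in N, time in s.
With the tool pointing down it reaches from about 0.225 to 0.875 m from the base axis. Payload 3.4 kg.
Tool frame: the origin (TCP) lies at the very end of the fingers, on their centre line; the grasp point (between the pads) lies 19 mm behind it; y points along the fingers, z is the direction in which the jaws open and shut, and the axes are right-handed (so a half turn about y gives the same grasp; the last joint's range is limited). The gripper opens to 85 mm and grips with 20 to 120 N. Pads are 22 mm wide; open, the fingers measure 114 mm over their backs; the gripper's body (76 mm by 85 mm) begins 54 mm behind the grasp point. The pads swing forward as they close: fully open they stand 13 mm farther back than shut.
Start: joints at [-1.421, 0.276, 1.505, -0, 1.361, -0.121], TCP at [0.154, -0.554, 0.231] pointing down, gripper open.
Joint ranges: [-2.89, 2.89], [-0.75, 2.08], [0.22, 2.7], [-1.18, 4.32], [0.11, 2.71], [-2.7, 2.7]. Speed limits (rad/s): [2.57, 2.57, 3.14, 3.14, 3.14, 3.14].

## Interface

Orientations are given as a 3x3 rotation matrix whose columns are the frame's x, y, z axes.
In Python, from workcell import arm gives the robot as it stands. The module is installed in compiled form; this text tells all that it offers.
- The arm moves only by the tool move_arm, never from a script. Its arguments are lists of equal length, an entry for each row: "rotation": the turn, a rotation vector about the tool's x, y, z in degrees, a list of three; "delta_pos": the shift along the tool's x, y, z in cm, a list of three; "hand": the opening, from -1 (shut) to 1 (fully open), so that 0 is half open. In form: {"rotation": [[rx, ry, rz], ...], "delta_pos": [[tx, ty, tz], ...], "hand": [hand, ...]}. A call has 1 to 20 rows; each row shifts and turns the pose as measured when the row begins, along the tool's axes as they then stand; what a row does not reach is not made up. A row lasts 1/10 s, in which the tool goes at most 50 mm and 8.59 degrees, less where a joint would pass 70% of its speed; a pose out of reach is approached as far as the arm can. A call with a gripper value outside its range is refused whole. The fingers move at their own pace and stop on an object; the grip force is fixed at half the most. Time passes only in rows, so rows that do not move let the fingers close. It gives the time, the measured TCP pose, the force and the opening at its end, in the units of the state.
- arm.get_state(): the state, without advancing time (a new reading comes with each control period).
- arm.camera(name): name is "side" or "top" or "wrist"; returns a dict with "pixels" (420x560x3 uint8, red, green, blue), "K" (3x3 intrinsics, pixels), "extrinsics" (4x4, takes a point from world to camera coordinates); the wrist camera has in their place "mount" (4x4, takes a point from camera to tool coordinates, whose origin is the TCP and whose axes are the tool frame's). Camera axes: x right, y down, z forward; pixel columns grow to the right and rows downward; lengths in m; the calibration is good to about 2 mm. A picture is of the moment at which its call begins: read the wrist's pose just before it. There is no depth.
- arm.job_done(): hands the job in, once; it reports no verdict.
The state is a dict: "clock": time; "qpos": joint angles; "qvel": joint speeds; "joint_efforts": joint torques, N m; "ee_pos": TCP position; "ee_rot": TCP orientation; "wrist_force": force on the tool from outside, world axes, zero at the start; "moment": the same for the moment, N m; "opening": finger opening in m.
Only numpy, scipy, OpenCV 4.12 (cv2) and the standard library are available. Lean on these libraries where they do the work, as an engineer would, in place of code of your own. Each camera call takes 0.05 s, during which the arm holds its last target.

## Task

Set up the bin rail on the bench: lower the rail bracket over the two screw heads of the grey dock, slide it along until its narrow slots are fully home on the screws, then push the dock's slide bolt fully in behind it. After that hang every white bin that is on the bench by its lip over the bracket's rail, on the side where the screws are, side by side, and leave them hanging there. Leave the other things on the bench where they are.

Things in the scene. Friction and masses are not known exactly. Their poses are not given: they have to be found in the camera images.
- dock: Grey steel base plate fixed to the bench, 12 mm thick; origin on the bench midway between its two upright screws, z up. Spans x -78..+38, y -180..+156 mm, plus an arm for the bolt at y -180..-136 out to x +114. The bracket goes on with the same yaw: lowered with its origin at dock (0, -30, 12) mm, then slid 30 mm along dock +y, to home at dock (0, 0, 12) mm.
- screw_a (a point): Top centre of the dock's screw at dock y +70 mm, x 0. Steel: shank 10 mm diameter, round head 20 mm diameter and 6 mm thick, its underside 9 mm above the dock plate's top (head top 27 mm above the bench). The second, equal screw stands at dock y -70 mm.
- bolt (a joint): Slide bolt on the dock, m: 0 drawn out, 0.040 fully in; starts at 0 to 0.012, clear of the bracket. Moves along dock -x, stays where left (friction 1.5 N). Its steel bar, 60 x 18 x 12 mm along dock x at y -151 mm, lies on the plate; fully in it is 4 mm behind the -y edge of a bracket that is home. It is blocked when the bracket is not home.
- bolt_knob (a point): On the axis of the bolt's upright round black knob (14 mm diameter, 36 mm tall, top 61 mm above the bench), 14 mm below its top. Pinch it from above or push it.
- bracket: Loose aluminium bin-rail bracket, 0.55 kg, starts standing on the bench; origin under its foot on the line of its keyholes, z up, y along its 276 mm length (y -138..+138). Foot: plate 6 mm thick, x -72..+26 mm. Upright panel with dark slits, 6 mm thick, x -30..-24 mm, full length. Bins hang on its +x side, over the keyholes; four fit, e.g. at y -99, -33, +33, +99 mm.
- hole_a (a point): Centre of one keyhole's wide hole (28 mm) in the foot's top face, bracket (0, +100) mm. From it a slot 15 mm wide runs toward -y and ends 35 mm from this centre. It goes over screw_a; an equal keyhole, wide hole at bracket (0, -40) mm, slot the same way, goes over the other screw.
- rail (a point): Middle of the panel's top edge, which is the rail (6 mm thick, 276 mm long in y): bracket (-27, 0, 80) mm.
- bracket_grip (a point): Where to grip the bracket: in the grey upright grip post behind the panel, 20 mm below its top. The post is 12 mm thick in x (x -68..-56 mm), 50 mm wide in y, top 130 mm above the bracket's origin: pinch across the thickness, from above.
- bin1: White bin, 0.13 kg, upright on the bench at first, may be absent. Origin at its underside's centre, z up; 62 (x) x 54 (y) x 50 mm, open top, a divider. Lip on the -x side: bridge with underside at z 46 mm, hook down from its end, 46 mm wide. Gap between back wall (x -31) and hook 10 mm, flaring to 14 mm or more at the hook's tip (z 25 mm, x to -51).
- bin1_lip (a point): Middle of the underside of the lip bridge (bin x -36, z 46 mm). Hanging, it lies on the rail: back wall on the panel's +x side, hook behind the panel, the bin's origin about 34 mm above the bracket's, the bin leaning about 0.1 rad.
- bin1_grip (a point): Centre of the grip bar over the bin's middle (bin x 0, y 0, z 75 mm): 10 mm thick in y, 34 mm long in x, z 56 to 88 mm, on the divider. Pinch across the thickness from above.
- bin2: Another bin just like bin1, with the same grip bar. It may be absent.
- bin2_lip (a point): The same point as bin1_lip, of bin2.
- bin3: Another bin just like bin1, with the same grip bar. It may be absent.
- bin3_lip (a point): The same point as bin1_lip, of bin3.
- bin4: Another bin just like bin1, with the same grip bar. It may be absent.
- bin4_lip (a point): The same point as bin1_lip, of bin4.
- tip_box: Bystander: pipette tip box 88 x 123 x 66 mm, origin under its centre. Leave it alone.
- tube_plate: Bystander: blue tube plate 75 x 115 x 14 mm with white tube caps, origin under its centre. Leave it alone.
- reagent: Bystander: amber bottle, 56 mm diameter, 110 mm tall, origin under its centre. Leave it alone.
- beaker: Bystander: glass beaker, 64 mm diameter, 75 mm tall, origin under its centre. Leave it alone.
- jar: Bystander: white jar with blue cap, 60 mm diameter, 60 mm tall, origin under its centre. Leave it alone.
- timer: Bystander: grey timer 55 x 70 x 22 mm, origin under its centre. Leave it alone.
- gel_tray: Bystander: orange gel tray 90 x 110 x 35 mm, origin under its centre. Leave it alone.
Things that resemble listed ones, but are neither listed nor needed, are in the scene too. Leave any green, turquoise or yellow look-alike of the bin4 alone.

How it is judged:
On the way, in this order (a step that is already met when the one before it is completed fails the run):
1. the bracket lies flat on the dock, slid home with its slots on the screws (z of bracket in the frame of dock between 0.008 and 0.017 m and y of bracket in the frame of dock between -0.006 and 0.004 m and x of bracket in the frame of dock between -0.006 and 0.006 m and angle between bracket's own z axis and vertical below 0.06 rad and angle between the x axis of bracket and the x axis of dock, either way round below 0.07 rad), for 0.2 s.
2. the slide bolt is fully in behind the bracket, which is still home (all of step 1 and value of joint bolt above 0.034 m), for 0.2 s.
At the end, for the whole second after the job is handed in: Bracket flat on the dock, within 6 mm and 0.07 rad of home; bolt in by more than 34 mm; every bin present hangs on the rail: lip point -4 to +6 mm from rail height, within 11 mm of the panel and 125 mm of its middle, bin on the +x side, tilt under 0.22 rad, square within 0.2 rad, at rest (all of step 2 and z of bin1_lip in the frame of bracket between 0.076 and 0.086 m and x of bin1_lip in the frame of bracket between -0.038 and -0.016 m and y of bin1_lip in the frame of bracket between -0.125 and 0.125 m and x of each of bin1, bin2, bin3, bin4 in the frame of bracket above -0.015 m and angle between each of bin1, bin2, bin3, bin4's own z axis and vertical below 0.22 rad and angle between the x axis of each of bin1, bin2, bin3, bin4 and the x axis of bracket, either way round below 0.2 rad and linear speed of each of bin1, bin2, bin3, bin4 below 0.03 m/s and z of bin2_lip in the frame of bracket between 0.076 and 0.086 m and x of bin2_lip in the frame of bracket between -0.038 and -0.016 m and y of bin2_lip in the frame of bracket between -0.125 and 0.125 m and z of bin3_lip in the frame of bracket between 0.076 and 0.086 m and x of bin3_lip in the frame of bracket between -0.038 and -0.016 m and y of bin3_lip in the frame of bracket between -0.125 and 0.125 m and z of bin4_lip in the frame of bracket between 0.076 and 0.086 m and x of bin4_lip in the frame of bracket between -0.038 and -0.016 m and y of bin4_lip in the frame of bracket between -0.125 and 0.125 m); the robot touches nothing.
It fails at once if a bystander is shifted more than 40 mm (distance of any of tip_box, tube_plate, reagent, beaker, jar, timer, gel_tray from where it was at the start of the episode above 0.04 m).
It fails at once if a bystander is tipped over (angle between any of tip_box, tube_plate, reagent, beaker, jar, timer, gel_tray's own z axis and vertical above 0.6 rad).
Of bin1, bin2, bin3, bin4 only 3 to 4 are there at a start; the rules pass over those that are not, and their reading is None.
At some moment in a run one of bin1, bin2, bin3, bin4 may be knocked a few centimetres aside while the robot is not near it.
It also fails if it takes over 200 s, if anything falls off the work surface, if the arm or the gripper's body presses on something with over 40 N, if the wrist force passes 120 N, or if a joint passes its speed limit or range.

## Working session

There is one attempt and no reset: what is moved stays moved. The work goes in short steps, Python scripts to look and compute and a tool call to move; the robot and the scene stay as the last step left them, time stands still between calls to the robot, and variables do not carry over. Pictures are saved under pics/ and viewed, and the job is handed in when it is done.

Besides the shell and the picture viewer there is one more tool, called after "Request:" by a JSON object that holds its "api" and its "payload", one argument or row to a line. move_arm: Moves the arm, as the interface text tells. Its arguments: {"type":"object","properties":{"rotation":{"type":"array"},"delta_pos":{"type":"array"},"hand":{"type":"array"}},"required":["rotation","delta_pos","hand"]}

```bash
mkdir -p pics; cat > h.py <<'E'
import numpy as np, cv2
from workcell import arm
def snap(name,fn):
    s=arm.get_state(); c=arm.camera(name)
    cv2.imwrite('pics/'+fn+'.png',c['pixels'][:,:,::-1])
    K=np.array(c['K'])
    if name=='wrist':
        T=np.eye(4);T[:3,:3]=s['ee_rot'];T[:3,3]=s['ee_pos']
        M=T@np.array(c['mount']); E=np.linalg.inv(M)
    else: E=np.array(c['extrinsics'])
    np.savez('pics/'+fn+'.npz',K=K,E=E)
    return c
def load(fn):
    d=np.load('pics/'+fn+'.npz');return d['K'],d['E']
def pix2z(fn,u,v,z):
    K,E=load(fn);M=np.linalg.inv(E)
    d=M[:3,:3]@np.linalg.inv(K)@np.array([u,v,1.]);o=M[:3,3]
    return o+d*(z-o[2])/d[2]
def proj(fn,P):
    K,E=load(fn);P=np.atleast_2d(P)
    q=(E[:3,:3]@P.T+E[:3,3:4]);q=K@q
    return (q[:2]/q[2]).T
def crop(fn,u0,v0,u1,v1,s,out):
    im=cv2.imread('pics/'+fn+'.png')[v0:v1,u0:u1]
    cv2.imwrite('pics/'+out+'.png',cv2.resize(im,None,fx=s,fy=s,interpolation=cv2.INTER_CUBIC))
E
python3 - <<'E'
from h import *
for n in ['top','side','wrist']: snap(n,n+'0')
s=arm.get_state()
for k in s: print(k,np.round(s[k],4).tolist())
for n in ['top','side','wrist']: print(n,load(n+'0'))
E
```

```text
clock 0.15
qpos [-1.421, 0.2764, 1.5058, -0.0, 1.3607, -0.121]
qvel [0.0007, -0.0021, -0.0035, 0.0008, -0.0005, -0.0007]
joint_efforts [0.0004, -41.7145, -24.6033, -0.0002, 0.0076, -0.0]
ee_pos [0.1537, -0.5537, 0.2306]
ee_rot [[-0.9636, -0.0002, 0.2675], [-0.2675, 0.0013, -0.9636], [-0.0002, -1.0, -0.0013]]
wrist_force [-0.3131, 0.978, 0.0336]
moment [0.0029, 0.0274, 0.0365]
opening 0.0853
top (array([[447.6291797 ,   0.        , 277.06336911],
       [  0.        , 447.6291797 , 212.61985349],
       [  0.        ,   0.        ,   1.        ]]), array([[ 2.60457601e-02, -9.99655712e-01,  3.17413451e-03,
        -3.47414522e-02],
       [-9.84669817e-01, -2.62028724e-02, -1.72449300e-01,
         5.76645895e-01],
       [ 1.72473099e-01,  1.36609864e-03, -9.85013281e-01,
         1.40950029e+00],
       [ 0.00000000e+00,  0.00000000e+00,  0.00000000e+00,
         1.00000000e+00]]))
side (array([[379.94849847,   0.        , 278.88687211],
       [  0.        , 379.94849847, 205.53663537],
       [  0.        ,   0.        ,   1.        ]]), array([[-0.98983657, -0.14194274, -0.00870785,  0.55990337],
       [-0.07930464,  0.60178392, -0.79471183,  0.14994297],
       [ 0.11804381, -0.78594425, -0.60692445,  1.085617  ],
       [ 0.        ,  0.        ,  0.        ,  1.        ]]))
wrist (array([[304.38465156,   0.        , 283.48195076],
       [  0.        , 304.38465156, 213.50608003],
       [  0.        ,   0.        ,   1.        ]]), array([[ 0.2676425 , -0.96351466, -0.00264275, -0.5745443 ],
       [-0.90972898, -0.25360377,  0.32875265, -0.04428538],
       [-0.31742821, -0.085584  , -0.94441236,  0.38182619],
       [ 0.        ,  0.        ,  0.        ,  1.        ]]))
```

View pics/top0.png

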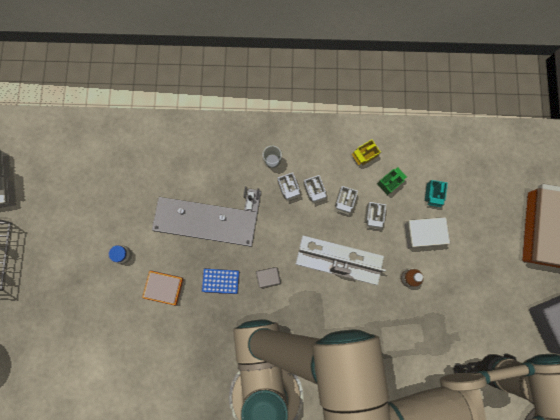

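View pics/side0.png

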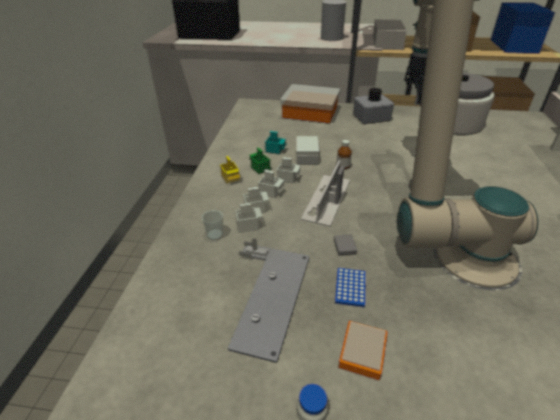

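View pics/wrist0.png

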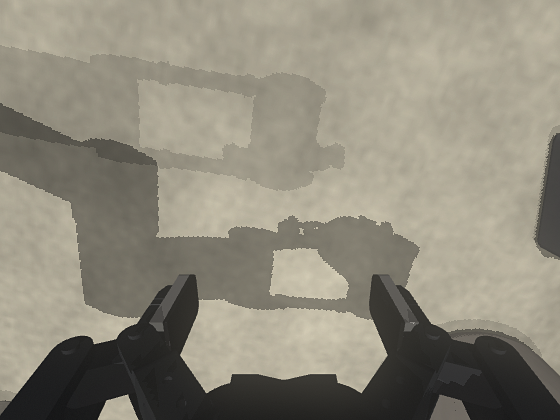

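```bash
python3 - <<'E'
from h import *
crop('top0',145,170,275,260,6,'c1'); crop('top0',285,215,425,295,5.5,'c2'); crop('top0',260,130,460,250,4,'c3')
E
```

```text
(no output)
```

View pics/c1.png

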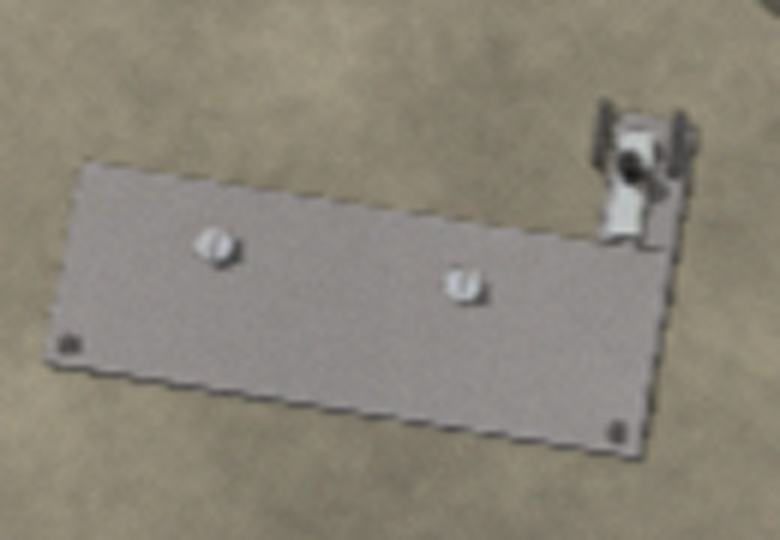

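View pics/c2.png

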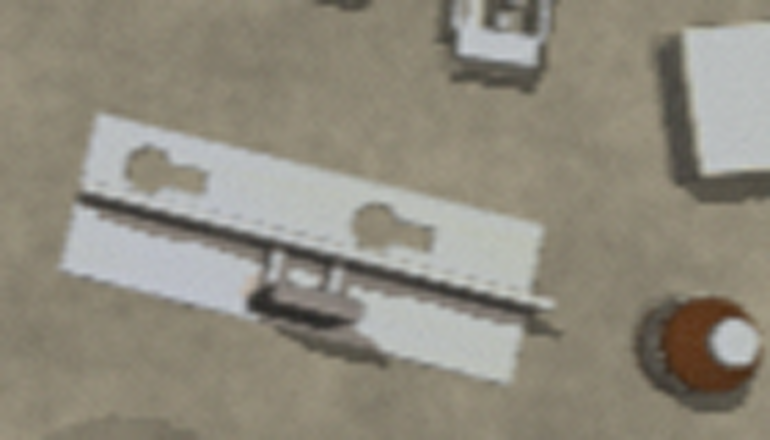

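View pics/c3.png

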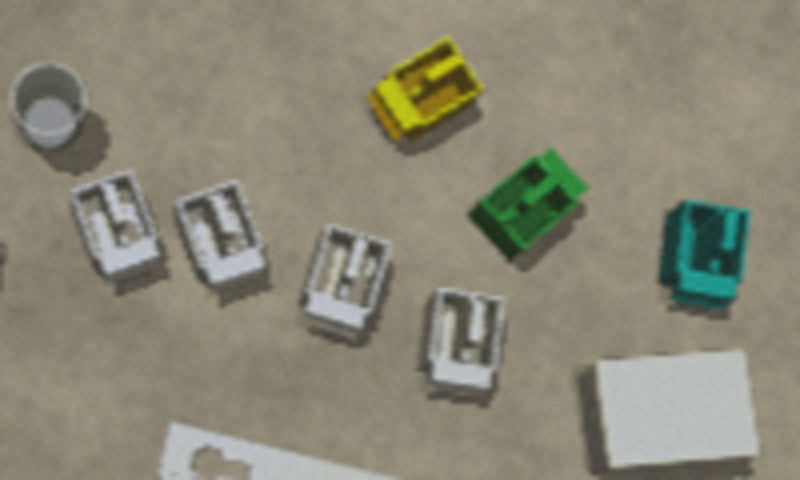

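```bash
cat >> h.py <<'E'
def cz(fn,u0,v0,s,x,y,z): return pix2z(fn,u0+(x+.5)/s-.5,v0+(y+.5)/s-.5,z)
E
python3 - <<'E'
from h import *
f='top0'
a=cz(f,145,170,6,217,246,.027);b=cz(f,145,170,6,464,285,.027)
print('screws',a,b,np.linalg.norm(a-b),'yaw',np.degrees(np.arctan2(*( (a-b)[:2]*[-1,1]))))
print('dock o',(a+b)/2)
k=cz(f,145,170,6,632,168,.061);print('knob',k)
c=[cz(f,285,215,5.5,*p,.006) for p in [(97,113),(543,225),(510,382),(60,268)]]
for p in c: print(p)
d=c[0]-c[1];print(np.linalg.norm(d),'yaw',np.degrees(np.arctan2(-d[0],d[1])), np.linalg.norm(c[1]-c[2]))
d=c[3]-c[2];print(np.linalg.norm(d),'yaw',np.degrees(np.arctan2(-d[0],d[1])))
h1=cz(f,285,215,5.5,150,170,.006);h2=cz(f,285,215,5.5,377,226,.006);print('holes',h1,h2,np.linalg.norm(h1-h2))
print('post', cz(f,285,215,5.5,312,298,.130))
# bins: grip bar approx top z .088 ; center of box top at z .05
for p,q in [((100,175),(128,225)),((207,190),(237,235)),((357,245),(347,280)),((477,300),(470,350))]:
  print('bin',cz(f,260,130,4,(p[0]+q[0])/2,(p[1]+q[1])/2,.07))
E
```

```text
screws [0.57977316 0.29970185 0.027     ] [0.56158728 0.16235731 0.027     ] 0.1385433140846354 yaw -7.542697241355226
dock o [0.57068022 0.23102958 0.027     ]
knob [0.62277838 0.07005285 0.061     ]
[ 0.51117616 -0.105297    0.006     ]
[ 0.45048394 -0.37461326  0.006     ]
[ 0.3566428  -0.35358344  0.006     ]
[ 0.41711878 -0.08465577  0.006     ]
0.2760702625773953 yaw -12.699833047174536 0.09616867745296728
0.2756436704487273 yaw -12.673744030100725
holes [ 0.47740815 -0.13784221  0.006     ] [ 0.4472567  -0.27474889  0.006     ] 0.14018754362321484
post [ 0.39671867 -0.21779525  0.13      ]
bin [ 0.6839439  -0.05276395  0.07      ]
bin [ 0.67584481 -0.14084603  0.07      ]
bin [ 0.63707183 -0.24659484  0.07      ]
bin [ 0.58823477 -0.34437056  0.07      ]
```

```bash
cat >> h.py <<'E'
from scipy.spatial.transform import Rotation as Ro
def Rt(zang):  # tool down, tool z (jaw dir) at world angle deg
    t=np.radians(zang); z=np.array([np.cos(t),np.sin(t),0]);y=np.array([0,0,-1.]);x=np.cross(y,z)
    return np.stack([x,y,z],1)
def plan(p,zang):
    s=arm.get_state();R=np.array(s['ee_rot']);P=np.array(s['ee_pos'])
    for a in (zang,zang+180):
        T=Rt(a);rv=np.degrees(Ro.from_matrix(R.T@T).as_rotvec())
        print('ang',a,'rot tool deg',np.round(rv,2),'shift before-rot cm',np.round(R.T@(np.array(p)-P)*100,2),'after-rot cm',np.round(T.T@(np.array(p)-P)*100,2))
    st()
def st():
    s=arm.get_state();R=np.array(s['ee_rot'])
    print('t',round(s['clock'],2),'pos',np.round(s['ee_pos'],4),'zang',round(np.degrees(np.arctan2(R[1,2],R[0,2])),2),'F',np.round(s['wrist_force'],1),'open',round(s['opening'],4),'q',np.round(s['qpos'],2))
E
python3 - <<'E'
from h import *
plan([.396,-.221,.231],-12.7)
E
```

```text
ang -12.7 rot tool deg [ 6.000e-02 -6.179e+01 -5.000e-02] shift before-rot cm [-32.24   0.   -25.58] after-rot cm [-37.78  -0.04  16.32]
ang 167.3 rot tool deg [6.0000e-02 1.1821e+02 7.0000e-02] shift before-rot cm [-32.24   0.   -25.58] after-rot cm [ 37.78  -0.04 -16.32]
t 0.15 pos [ 0.1537 -0.5537  0.2306] zang -74.49 F [-0.3  1.   0. ] open 0.0853 q [-1.42  0.28  1.51 -0.    1.36 -0.12]
```

Request:
{"api": "move_arm", "payload": {
  "rotation": [
    [0,-7.7,0],
    [0,-7.7,0],
    [0,-7.7,0],
    [0,-7.7,0],
    [0,-7.7,0],
    [0,-7.7,0],
    [0,-7.7,0],
    [0,-7.7,0],
    [0,0,0],
    [0,0,0],
    [0,0,0],
    [0,0,0],
    [0,0,0],
    [0,0,0],
    [0,0,0],
    [0,0,0],
    [0,0,0],
    [0,0,0],
    [0,0,0],
    [0,0,0]
  ],
  "delta_pos": [
    [0,0,0],
    [0,0,0],
    [0,0,0],
    [0,0,0],
    [0,0,0],
    [0,0,0],
    [0,0,0],
    [0,0,0],
    [-3.7,0,1.6],
    [-3.7,0,1.6],
    [-3.7,0,1.6],
    [-3.7,0,1.6],
    [-3.7,0,1.6],
    [-3.7,0,1.6],
    [-3.7,0,1.6],
    [-3.7,0,1.6],
    [-3.7,0,1.6],
    [-3.7,0,1.6],
    [0,0,0],
    [0,0,0]
  ],
  "hand": [0,0,0,0,0,0,0,0,0,0,0,0,0,0,0,0,0,0,0,0]
}}

```text
clock: 2.15
ee_pos: [0.3834, -0.2036, 0.2261]
ee_rot: [[-0.18, -0.002, 0.984], [-0.984, 0.012, -0.18], [-0.011, -1.0, -0.004]]
wrist_force: [-1.2, -0.6, 0.5]
opening: 0.0427
```

```bash
python3 - <<'E'
from h import *
plan([.396,-.221,.231],-12.7)
snap('wrist','w1')
E
```

```text
ang -12.7 rot tool deg [ 0.24  2.31 -0.64] shift before-rot cm [ 1.48 -0.51  1.55] after-rot cm [ 1.42 -0.49  1.62]
ang 167.3 rot tool deg [  -1.   -177.69   -0.38] shift before-rot cm [ 1.48 -0.51  1.55] after-rot cm [-1.42 -0.49 -1.62]
t 2.15 pos [ 0.3834 -0.2036  0.2261] zang -10.39 F [-1.2 -0.6  0.5] open 0.0427 q [-0.66  0.07  1.78  0.01  1.3  -0.48]
```

View pics/w1.png

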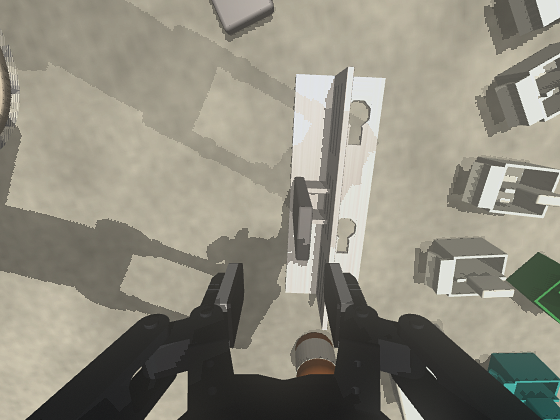

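```bash
cat >> h.py <<'E'
def bpose(o,yaw,pts,z0=0):
    t=np.radians(yaw);R=np.array([[np.cos(t),-np.sin(t),0],[np.sin(t),np.cos(t),0],[0,0,1]])
    return (R@np.array(pts,float).T).T/1000+np.array([o[0],o[1],z0])
BR=[(26,138,6),(26,-138,6),(-72,-138,6),(-72,138,6),(-24,138,80),(-30,138,80),(-24,-138,80),(-30,-138,80),(-68,25,130),(-56,25,130),(-56,-25,130),(-68,-25,130),(0,100,6),(0,-40,6)]
def overlay(fn,P,out,box,s,col=(0,0,255)):
    im=cv2.imread('pics/'+fn+'.png');u0,v0,u1,v1=box
    im=cv2.resize(im[v0:v1,u0:u1],None,fx=s,fy=s,interpolation=cv2.INTER_CUBIC)
    for u,v in proj(fn,P):
        c=(int(round((u-u0+.5)*s-.5)),int(round((v-v0+.5)*s-.5)))
        cv2.drawMarker(im,c,col,cv2.MARKER_CROSS,10,1)
    cv2.imwrite('pics/'+out+'.png',im)
E
python3 - <<'E'
from h import *
overlay('w1',bpose((.4563,-.2346),-12.68,BR),'o1',(270,50,400,320),2.2)
overlay('top0',bpose((.4563,-.2346),-12.68,BR),'o2',(285,215,425,295),5.5)
E
```

```text
(no output)
```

View pics/o1.png

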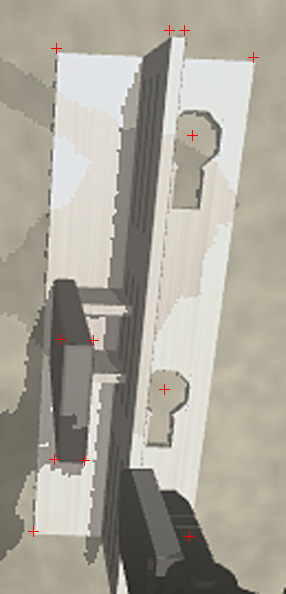

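View pics/o2.png

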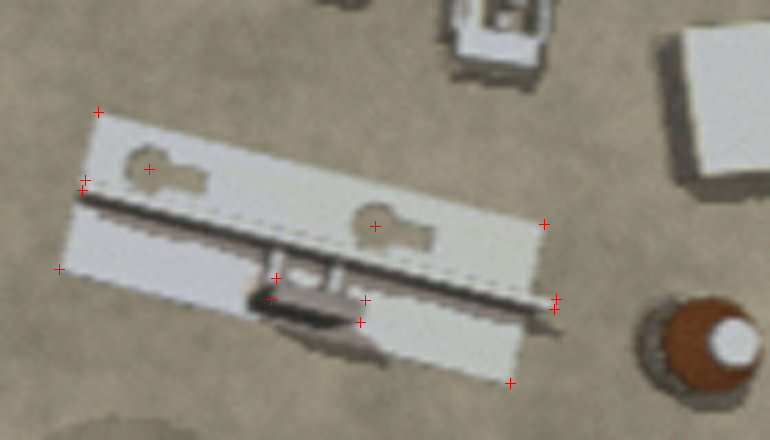

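Request:
{"api": "move_arm", "payload": {
  "rotation": [
    [0.2,2.3,-0.6],
    [0,0,0],
    [0,0,0],
    [0,0,0],
    [0,0,0],
    [0,0,0]
  ],
  "delta_pos": [
    [0,0,0],
    [0.5,1,0.5],
    [0.5,2,0.5],
    [0.4,2,0.6],
    [0,0,0],
    [0,0,0]
  ],
  "hand": [0,0,0,0,0,0]
}}

```text
clock: 2.8
ee_pos: [0.3934, -0.2292, 0.1727]
ee_rot: [[-0.229, -0.002, 0.973], [-0.973, -0.001, -0.229], [0.001, -1.0, -0.002]]
wrist_force: [0.5, -0.2, 0.2]
opening: 0.0427
```

```bash
python3 - <<'E'
from h import *
plan([.396,-.221,.091],-12.7)
E
```

```text
ang -12.7 rot tool deg [ 0.09 -0.54  0.06] shift before-rot cm [-0.87  8.17  0.08] after-rot cm [-0.86  8.17  0.07]
ang 167.3 rot tool deg [-1.0000e-01  1.7946e+02  1.4000e-01] shift before-rot cm [-0.87  8.17  0.08] after-rot cm [ 0.86  8.17 -0.07]
t 2.8 pos [ 0.3934 -0.2292  0.1727] zang -13.24 F [ 0.5 -0.2  0.2] open 0.0427 q [-0.68  0.14  1.84 -0.    1.16 -0.45]
```

Request:
{"api": "move_arm", "payload": {
  "rotation": [
    [0,-0.5,0],
    [0,0,0],
    [0,0,0],
    [0,0,0],
    [0,0,0],
    [0,0,0],
    [0,0,0],
    [0,0,0]
  ],
  "delta_pos": [
    [-0.8,1.6,0],
    [0,1.6,0],
    [0,1.5,0],
    [0,1.5,0],
    [0,1,0],
    [0,0.5,0],
    [0,0,0],
    [0,0,0]
  ],
  "hand": [0,0,0,0,0,0,0,0]
}}

```text
clock: 3.6
ee_pos: [0.3968, -0.2272, 0.0982]
ee_rot: [[-0.224, 0.006, 0.975], [-0.975, -0.007, -0.224], [0.006, -1.0, 0.007]]
wrist_force: [-0.5, -0.5, 0.1]
opening: 0.0427
```

```bash
python3 - <<'E'
from h import *
plan([.396,-.221,.091],-12.7)
snap('wrist','w2')
E
```

```text
ang -12.7 rot tool deg [-0.41 -0.22  0.34] shift before-rot cm [-0.59  0.72 -0.23] after-rot cm [-0.59  0.72 -0.22]
ang 167.3 rot tool deg [ -0.54 179.78  -0.64] shift before-rot cm [-0.59  0.72 -0.23] after-rot cm [0.59 0.72 0.22]
t 3.6 pos [ 0.3968 -0.2272  0.0982] zang -12.92 F [-0.5 -0.5  0.1] open 0.0427 q [-0.67  0.22  1.96 -0.    0.96 -0.44]
```

View pics/w2.png

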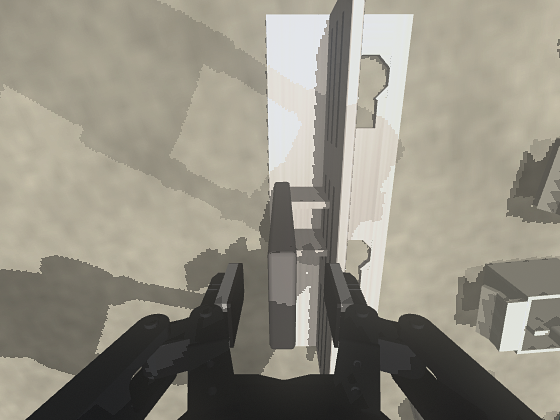

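Request:
{"api": "move_arm", "payload": {
  "rotation": [
    [-0.4,-0.2,0.3],
    [0,0,0],
    [0,0,0],
    [0,0,0],
    [0,0,0],
    [0,0,0],
    [0,0,0],
    [0,0,0],
    [0,0,0],
    [0,0,0]
  ],
  "delta_pos": [
    [-0.3,0.3,-0.1],
    [-0.3,0.3,-0.1],
    [0,0,0],
    [0,0,0],
    [0,0,0],
    [0,0,0],
    [0,0,0],
    [0,0,0],
    [0,0,0],
    [0,0,0]
  ],
  "hand": [0,0,0,-1,-1,-1,-1,-1,-1,-1]
}}

```text
clock: 4.65
ee_pos: [0.3974, -0.2209, 0.0933]
ee_rot: [[-0.219, 0.002, 0.976], [-0.976, -0.002, -0.219], [0.002, -1.0, 0.003]]
wrist_force: [0.4, -1.0, -0.6]
opening: 0.0113
```

```bash
python3 - <<'E'
from h import *
plan([.396,-.221,.091],-12.7)
E
```

```text
ang -12.7 rot tool deg [-0.16  0.03  0.1 ] shift before-rot cm [ 0.04  0.23 -0.13] after-rot cm [ 0.04  0.23 -0.13]
ang 167.3 rot tool deg [ 1.5000e-01 -1.7997e+02  2.5000e-01] shift before-rot cm [ 0.04  0.23 -0.13] after-rot cm [-0.04  0.23  0.13]
t 4.65 pos [ 0.3974 -0.2209  0.0933] zang -12.67 F [ 0.4 -1.  -0.6] open 0.0113 q [-0.66  0.22  1.96 -0.    0.95 -0.44]
```

Request:
{"api": "move_arm", "payload": {
  "rotation": [
    [0,0,0],
    [0,0,0],
    [0,0,0],
    [0,0,0],
    [0,0,0],
    [0,0,0],
    [0,0,0],
    [0,0,0]
  ],
  "delta_pos": [
    [0,-0.5,0],
    [0,-1,0],
    [0,-1.5,0],
    [0,-2,0],
    [0,-2,0],
    [0,-2,0],
    [0,-1,0],
    [0,0,0]
  ],
  "hand": [-1,-1,-1,-1,-1,-1,-1,-1]
}}

```text
clock: 5.45
ee_pos: [0.3919, -0.2172, 0.1952]
ee_rot: [[-0.219, -0.01, 0.976], [-0.976, 0.006, -0.219], [-0.004, -1.0, -0.011]]
wrist_force: [0.7, -0.4, -5.6]
opening: 0.0111
```

```bash
python3 - <<'E'
from h import *
plan([.5053,.2094,.193],-7.54)
E
```

```text
ang -7.54 rot tool deg [ 0.65 -5.12 -0.26] shift before-rot cm [-44.11   0.38   1.71] after-rot cm [-43.78   0.22   5.64]
ang 172.46 rot tool deg [  0.4  174.87   0.99] shift before-rot cm [-44.11   0.38   1.71] after-rot cm [43.78  0.22 -5.64]
t 5.45 pos [ 0.3919 -0.2172  0.1952] zang -12.66 F [ 0.7 -0.4 -5.6] open 0.0111 q [-0.66  0.12  1.81 -0.    1.23 -0.44]
```

Request:
{"api": "move_arm", "payload": {
  "rotation": [
    [0.6,-5.1,-0.3],
    [0,0,0],
    [0,0,0],
    [0,0,0],
    [0,0,0],
    [0,0,0],
    [0,0,0],
    [0,0,0],
    [0,0,0],
    [0,0,0],
    [0,0,0],
    [0,0,0],
    [0,0,0],
    [0,0,0],
    [0,0,0],
    [0,0,0],
    [0,0,0],
    [0,0,0],
    [0,0,0]
  ],
  "delta_pos": [
    [0,-0.3,0],
    [-1.5,0,0.3],
    [-3,0,0.4],
    [-3,0,0.4],
    [-3,0,0.4],
    [-3,0,0.4],
    [-3,0,0.4],
    [-3,0,0.4],
    [-3,0,0.4],
    [-3,0,0.4],
    [-3,0,0.4],
    [-3,0,0.4],
    [-3,0,0.4],
    [-3,0,0.4],
    [-2,0,0.2],
    [-1.5,0,0.2],
    [-1,0,0],
    [0,0,0],
    [0,0,0]
  ],
  "hand": [-1,-1,-1,-1,-1,-1,-1,-1,-1,-1,-1,-1,-1,-1,-1,-1,-1,-1,-1]
}}

```text
clock: 7.35
ee_pos: [0.4907, 0.2088, 0.1765]
ee_rot: [[-0.132, -0.041, 0.99], [-0.991, 0.001, -0.132], [0.004, -0.999, -0.04]]
wrist_force: [0.2, -0.3, -5.5]
opening: 0.0111
```

```bash
python3 - <<'E'
from h import *
plan([.5053,.2094,.193],-7.54)
E
```

```text
ang -7.54 rot tool deg [ 2.31 -0.05  0.26] shift before-rot cm [-0.25 -1.7   1.37] after-rot cm [-0.25 -1.65  1.44]
ang 172.46 rot tool deg [ -0.4  179.92   3.63] shift before-rot cm [-0.25 -1.7   1.37] after-rot cm [ 0.25 -1.65 -1.44]
t 7.35 pos [0.4907 0.2088 0.1765] zang -7.59 F [ 0.2 -0.3 -5.5] open 0.0111 q [0.26 0.27 1.65 0.01 1.26 0.39]
```

Request:
{"api": "move_arm", "payload": {
  "rotation": [
    [1.2,0,0.1],
    [1.1,0,0.1],
    [0,0,0],
    [0,0,0],
    [0,0,0],
    [0,0,0]
  ],
  "delta_pos": [
    [0,0,0.5],
    [0,0.8,0.5],
    [-0.2,0.8,0.4],
    [0,0.5,0],
    [0,0,0],
    [0,0,0]
  ],
  "hand": [-1,-1,-1,-1,-1,-1]
}}

```text
clock: 7.95
ee_pos: [0.5052, 0.2044, 0.1546]
ee_rot: [[-0.137, 0.002, 0.991], [-0.991, -0.004, -0.137], [0.003, -1.0, 0.003]]
wrist_force: [1.0, -0.6, -5.2]
opening: 0.0115
```

```bash
python3 - <<'E'
from h import *
plan([.5053,.2094,.150],-7.54)
snap('wrist','w3');snap('top','t3');crop('t3',130,160,290,280,5,'t3c')
E
```

```text
ang -7.54 rot tool deg [-0.15 -0.32  0.18] shift before-rot cm [-0.5   0.46 -0.06] after-rot cm [-0.5   0.46 -0.06]
ang 172.46 rot tool deg [ -0.29 179.68  -0.24] shift before-rot cm [-0.5   0.46 -0.06] after-rot cm [0.5  0.46 0.06]
t 7.95 pos [0.5052 0.2044 0.1546] zang -7.86 F [ 1.  -0.6 -5.2] open 0.0115 q [ 0.26  0.29  1.69 -0.    1.16  0.4 ]
```

View pics/w3.png

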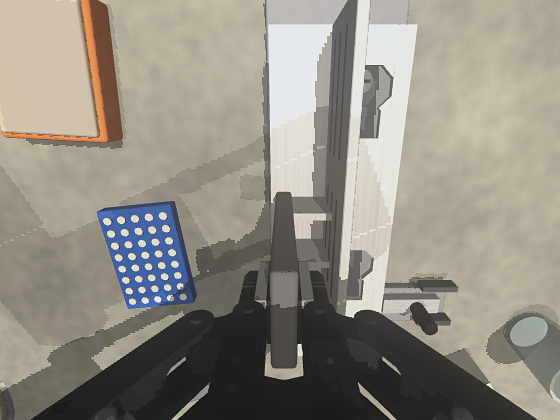

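View pics/t3c.png

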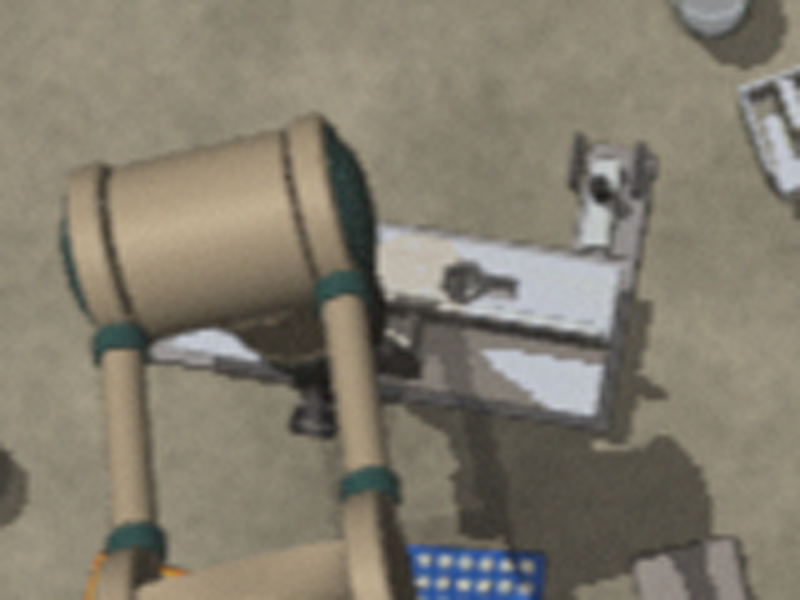

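```bash
cat >> h.py <<'E'
def held(dz=.0933,off=62):
    s=arm.get_state();R=np.array(s['ee_rot']);P=np.array(s['ee_pos'])
    o=P+R[:,2]*off/1000; 
    return o[:2],np.degrees(np.arctan2(R[1,2],R[0,2])),P[2]-dz
DK=[(38,156,12),(38,-136,12),(-78,156,12),(-78,-180,12),(0,70,27),(0,-70,27),(10,70,27),(-10,70,27),(0,80,27),(0,60,27)]
DO=(.5707,.2310);DY=-7.54
E
python3 - <<'E'
from h import *
o,y,z=held();print(o,y,z)
import h
overlay('w3',bpose(o,y,BR,z),'a',(255,0,475,400),1)
im='w3'
P=bpose(o,y,BR,z)
Q=bpose(DO,DY,DK)
import cv2
u0,v0,u1,v1=255,0,425,320;s=3
I=cv2.resize(cv2.imread('pics/w3.png')[v0:v1,u0:u1],None,fx=s,fy=s,interpolation=cv2.INTER_CUBIC)
for PP,c in((P,(0,0,255)),(Q,(255,0,0))):
  for u,v in proj('w3',PP): cv2.drawMarker(I,(int((u-u0+.5)*s-.5),int((v-v0+.5)*s-.5)),c,0,14,1)
cv2.imwrite('pics/o3.png',I[:600]); 
cv2.imwrite('pics/o3b.png',I[500:])
u0,v0,u1,v1=130,160,290,280;s=5
I=cv2.resize(cv2.imread('pics/t3.png')[v0:v1,u0:u1],None,fx=s,fy=s,interpolation=cv2.INTER_CUBIC)
for PP,c in((P,(0,0,255)),(Q,(255,0,0))):
  for u,v in proj('t3',PP): cv2.drawMarker(I,(int((u-u0+.5)*s-.5),int((v-v0+.5)*s-.5)),c,0,14,1)
cv2.imwrite('pics/o4.png',I)
E
```

```text
[0.56656812 0.19606911] -7.84083507924339 0.06146060602308101
```

View pics/o3.png

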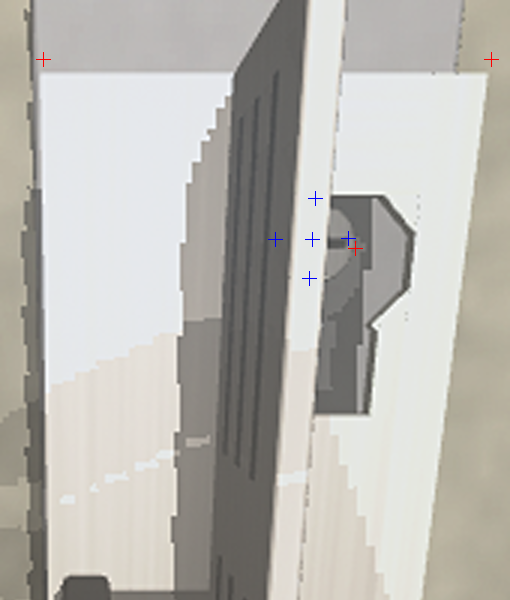

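View pics/o4.png

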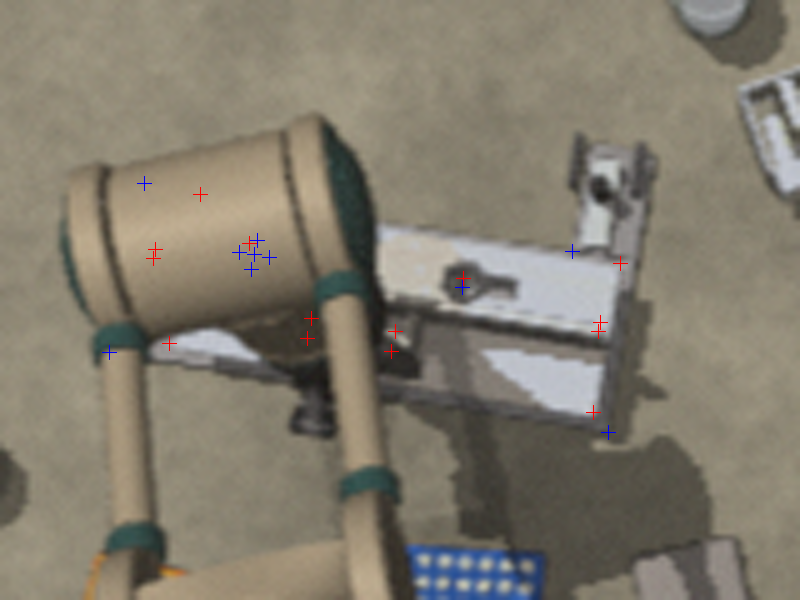

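```bash
cat >> h.py <<'E'
def multi(fn,sets,box,s,out):
    u0,v0,u1,v1=box
    I=cv2.resize(cv2.imread('pics/'+fn+'.png')[v0:v1,u0:u1],None,fx=s,fy=s,interpolation=cv2.INTER_CUBIC)
    for PP,c in sets:
      for u,v in proj(fn,PP): cv2.drawMarker(I,(int(round((u-u0+.5)*s-.5)),int(round((v-v0+.5)*s-.5))),c,0,14,1)
    cv2.imwrite('pics/'+out+'.png',I)
E
python3 - <<'E'
from h import *
o,y,z=held()
multi('t3',[(bpose(o,y,BR,z),(0,0,255)),(bpose(DO,DY,DK),(255,0,0))],(205,180,265,255),8,'o5')
snap('side','s3')
multi('s3',[(bpose(o,y,BR,z),(0,0,255)),(bpose(DO,DY,DK),(255,0,0))],(200,200,360,370),3.5,'o6')
E
```

```text
(no output)
```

View pics/o5.png

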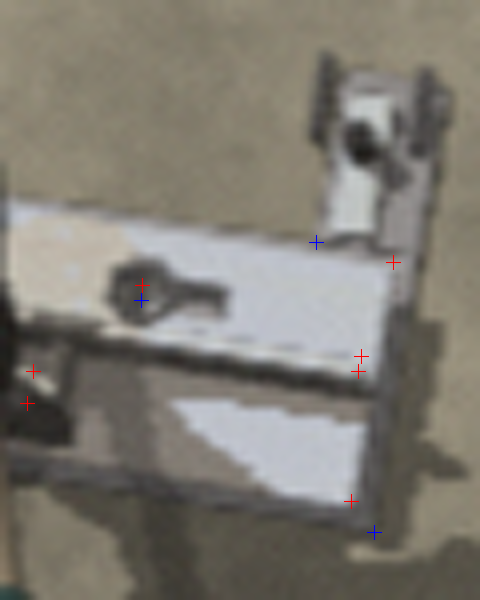

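View pics/o6.png

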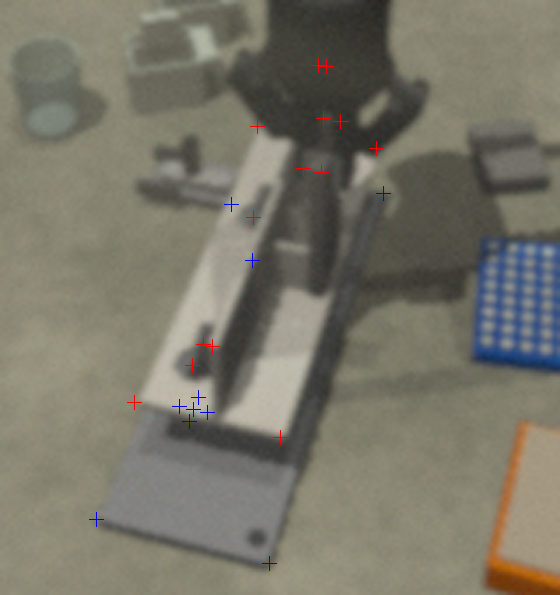

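```bash
python3 - <<'E'
from h import *
o,y,z=held();zt=z+.006
t=np.radians(DY);X=np.array([np.cos(t),np.sin(t)]);Y=np.array([-X[1],X[0]])
def dk(p): d=p[:2]-np.array(DO);return np.round([d@X*1000,d@Y*1000],1)
for n,p,zz in [('hole +x edge',(413,262),zt),('hole top edge',(352,195),zt),('slot end',(340,414),zt),('corner',(487,72),zt),('corner2',(40,72),zt),('head +x edge',(358,245),.027),('head ymax',(335,205),.027),('head ymin',(335,286),.027)]:
    print(n,dk(cz('w3',255,0,3,*p,zz)))
for n,p,zz in [('cornerA',(390,262),zt),('cornerB',(361,500),zt)]:
    print(n,dk(cz('t3',205,180,8,*p,zz)))
E
python3 - <<'E'
from h import *
crop('t3',213,208,238,224,30,'x1'); crop('w3',345,55,400,145,7,'x2');crop('w3',335,230,385,310,7,'x3')
E
```

```text
hole +x edge [14.6 61.9]
hole top edge [-0.9 76.1]
slot end [ 0.5 27.4]
corner [ 26.4 100.3]
corner2 [-71.5 100.8]
head +x edge [12.6 68.4]
head ymax [ 5.5 78.4]
head ymin [ 7.2 58. ]
cornerA [  25.4 -172.2]
cornerB [ -71.3 -176.8]
```

View pics/x1.png

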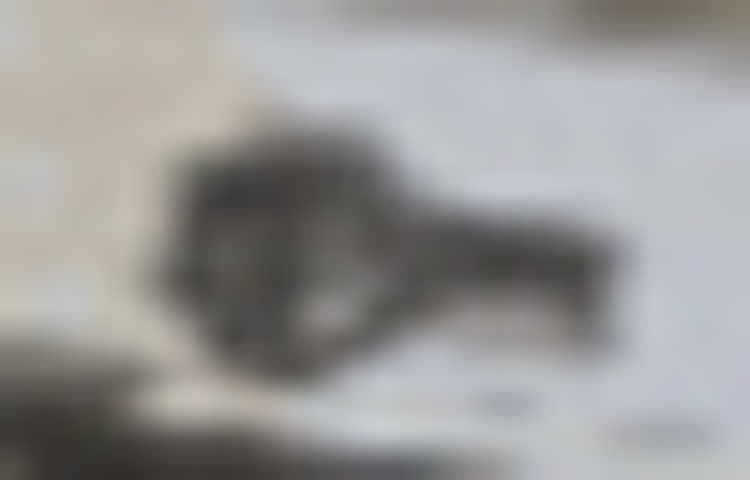

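View pics/x3.png

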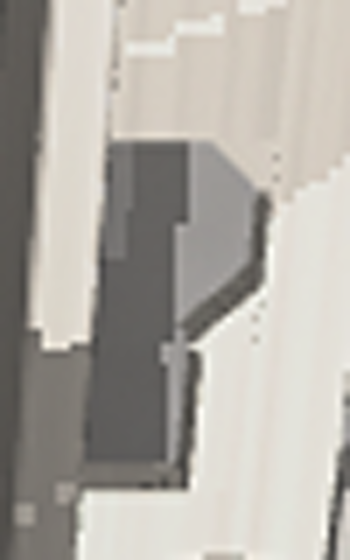

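Request:
{"api": "move_arm", "payload": {
  "rotation": [
    [-0.1,-0.3,0.2],
    [0,0,0],
    [0,0,0],
    [0,0,0],
    [0,0,0],
    [0,0,0],
    [0,0,0]
  ],
  "delta_pos": [
    [-0.3,0.5,0.1],
    [-0.3,0.7,0],
    [0,0.7,0],
    [0,0.4,0],
    [0,0,0],
    [0,0,0],
    [0,0,0]
  ],
  "hand": [-1,-1,-1,-1,-1,-1,-1]
}}

```text
clock: 8.8
ee_pos: [0.5072, 0.2114, 0.1297]
ee_rot: [[-0.13, 0.001, 0.992], [-0.992, 0.001, -0.13], [-0.001, -1.0, 0.001]]
wrist_force: [0.1, -0.7, -4.9]
opening: 0.0111
```

```bash
python3 - <<'E'
from h import *
o,y,z=held();print(o,y,z)
plan([.507,.2104,.123],-7.54)
snap('wrist','w4');crop('w4',255,0,425,200,3,'x4')
E
```

```text
[0.56864516 0.20329124] -7.469066679826984 0.03635709715454888
ang -7.54 rot tool deg [-0.05  0.07 -0.04] shift before-rot cm [ 0.1   0.67 -0.01] after-rot cm [ 0.1   0.67 -0.  ]
ang 172.46 rot tool deg [-7.0000e-02 -1.7993e+02  7.0000e-02] shift before-rot cm [ 0.1   0.67 -0.01] after-rot cm [-0.1   0.67  0.  ]
t 8.8 pos [0.5072 0.2114 0.1297] zang -7.47 F [ 0.1 -0.7 -4.9] open 0.0111 q [0.27 0.31 1.72 0.   1.11 0.4 ]
```

View pics/x4.png

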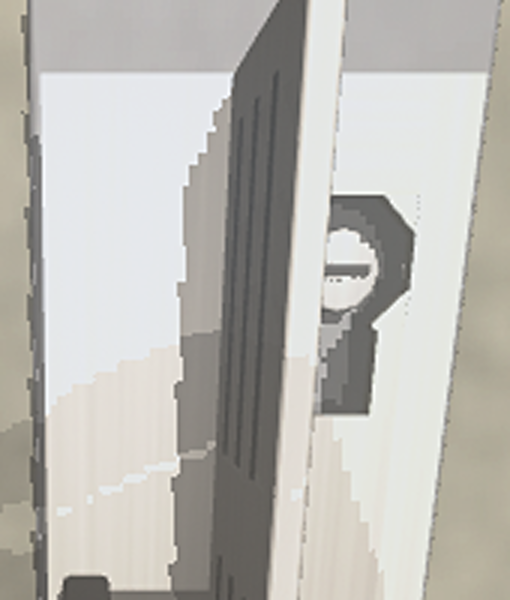

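```bash
python3 - <<'E'
from h import *
o,y,z=held();zt=z+.006
t=np.radians(DY);X=np.array([np.cos(t),np.sin(t)]);Y=np.array([-X[1],X[0]])
def dk(p): d=p[:2]-np.array(DO);return np.round([d@X*1000,d@Y*1000],1)
for n,p,zz in [('hole +x edge',(413,262),zt),('hole top edge',(352,195),zt),('slot end',(340,414),zt),('corner',(487,72),zt),('corner2',(40,72),zt),('head +x edge',(380,270),.027),('head ymax',(345,228),.027),('head ymin',(345,312),.027)]:
    print(n,dk(cz('w4',255,0,3,*p,zz)))
E
```

```text
hole +x edge [14.9 69.9]
hole top edge [-0.7 84. ]
slot end [ 1.  35.3]
corner [ 26.6 108.5]
corner2 [-71.6 108.4]
head +x edge [12. 69.]
head ymax [ 2.3 78.6]
head ymin [ 4.2 59.1]
```

Request:
{"api": "move_arm", "payload": {
  "rotation": [
    [0,0,0],
    [0,0,0],
    [0,0,0],
    [0,0,0],
    [0,0,0],
    [0,0,0],
    [0,0,0]
  ],
  "delta_pos": [
    [0.1,0.3,0.1],
    [0,0.5,0],
    [0,0.5,0],
    [0,0.4,0],
    [0,0.2,0],
    [0,0,0],
    [0,0,0]
  ],
  "hand": [-1,-1,-1,-1,-1,-1,-1]
}}

```text
clock: 9.55
ee_pos: [0.5085, 0.21, 0.1093]
ee_rot: [[-0.13, 0.002, 0.991], [-0.991, 0.001, -0.13], [-0.001, -1.0, 0.002]]
wrist_force: [-0.7, 0.9, -5.7]
opening: 0.0113
```

```bash
python3 - <<'E'
from h import *
o,y,z=held();print(o,y,z)
plan([.507,.2104,.105],-7.54)
snap('wrist','w5');crop('w5',255,0,425,200,3,'x5')
E
```

```text
[0.56992351 0.20194916] -7.485212607228318 0.01600317717572529
ang -7.54 rot tool deg [-0.09  0.05 -0.06] shift before-rot cm [-0.02  0.43 -0.15] after-rot cm [-0.02  0.43 -0.15]
ang 172.46 rot tool deg [-9.0000e-02 -1.7995e+02  1.5000e-01] shift before-rot cm [-0.02  0.43 -0.15] after-rot cm [0.02 0.43 0.15]
t 9.55 pos [0.5085 0.21   0.1093] zang -7.49 F [-0.7  0.9 -5.7] open 0.0113 q [0.27 0.33 1.75 0.   1.06 0.4 ]
```

View pics/x5.png

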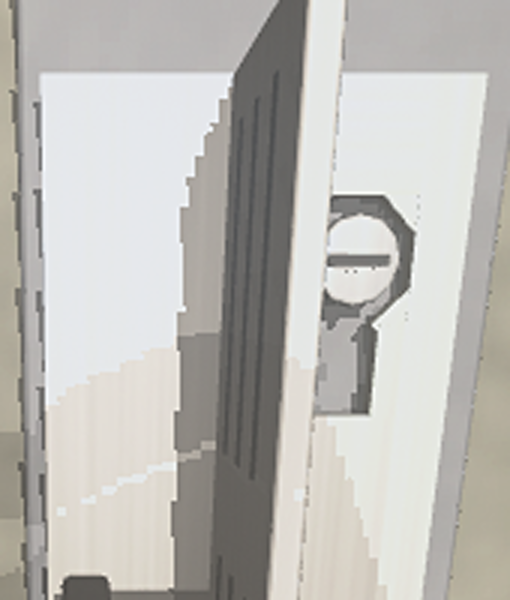

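Request:
{"api": "move_arm", "payload": {
  "rotation": [
    [0,0,0],
    [0,0,0],
    [0,0,0],
    [0,0,0],
    [0,0,0]
  ],
  "delta_pos": [
    [0,0.1,0.1],
    [0,0.2,0],
    [0,0.1,0],
    [0,0,0],
    [0,0,0]
  ],
  "hand": [-1,-1,-1,-1,-1]
}}

```text
clock: 10.1
ee_pos: [0.5101, 0.21, 0.1057]
ee_rot: [[-0.13, 0.003, 0.991], [-0.991, 0.001, -0.13], [-0.001, -1.0, 0.003]]
wrist_force: [0.2, 0.1, -4.8]
opening: 0.0114
```

```bash
python3 - <<'E'
from h import *
o,y,z=held();print(o,y,z)
plan([.507,.2104,.105],-7.54)
E
```

```text
[0.57154305 0.20196308] -7.476391265299573 0.012368798625264299
ang -7.54 rot tool deg [-0.17  0.06 -0.08] shift before-rot cm [ 0.    0.07 -0.31] after-rot cm [ 0.    0.07 -0.31]
ang 172.46 rot tool deg [-1.3000e-01 -1.7994e+02  2.7000e-01] shift before-rot cm [ 0.    0.07 -0.31] after-rot cm [-0.    0.07  0.31]
t 10.1 pos [0.5101 0.21   0.1057] zang -7.48 F [ 0.2  0.1 -4.8] open 0.0114 q [0.26 0.34 1.75 0.   1.05 0.39]
```

Request:
{"api": "move_arm", "payload": {
  "rotation": [
    [0,0,0],
    [0,0,0],
    [0,0,0]
  ],
  "delta_pos": [
    [0,0.1,0],
    [0,0,0],
    [0,0,0]
  ],
  "hand": [-1,-1,-1]
}}

```text
clock: 10.4
ee_pos: [0.5102, 0.2101, 0.1056]
ee_rot: [[-0.13, 0.004, 0.991], [-0.991, 0.001, -0.13], [-0.002, -1.0, 0.004]]
wrist_force: [-0.7, -0.8, -4.6]
opening: 0.0114
```

```bash
python3 - <<'E'
from h import *
o,y,z=held();print(o,y,z)
plan([.507,.2104,.105],-7.54)
snap('wrist','w6');crop('w6',255,0,425,200,3,'x6')
E
```

```text
[0.57169316 0.20200061] -7.476033292667382 0.012253768871837503
ang -7.54 rot tool deg [-0.22  0.06 -0.09] shift before-rot cm [ 0.01  0.05 -0.32] after-rot cm [ 0.01  0.06 -0.32]
ang 172.46 rot tool deg [-1.4000e-01 -1.7994e+02  3.4000e-01] shift before-rot cm [ 0.01  0.05 -0.32] after-rot cm [-0.01  0.06  0.32]
t 10.4 pos [0.5102 0.2101 0.1056] zang -7.48 F [-0.7 -0.8 -4.6] open 0.0114 q [ 0.26  0.34  1.75 -0.    1.05  0.39]
```

View pics/x6.png

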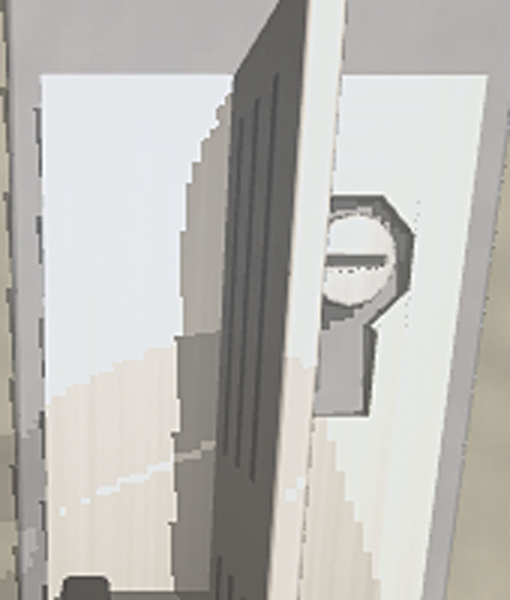

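Request:
{"api": "move_arm", "payload": {
  "rotation": [
    [0,0,0],
    [0,0,0],
    [0,0,0],
    [0,0,0],
    [0,0,0],
    [0,0,0],
    [0,0,0]
  ],
  "delta_pos": [
    [-0.4,0,0],
    [-0.5,0,0],
    [-0.5,0,0],
    [-0.5,0,0],
    [-0.3,0,0],
    [0,0,0],
    [0,0,0]
  ],
  "hand": [-1,-1,-1,-1,-1,-1,-1]
}}

```text
clock: 11.15
ee_pos: [0.5136, 0.2336, 0.1053]
ee_rot: [[-0.129, 0.004, 0.992], [-0.992, -0.0, -0.129], [-0.0, -1.0, 0.004]]
wrist_force: [0.2, -1.4, -3.2]
opening: 0.0112
```

```bash
python3 - <<'E'
from h import *
o,y,z=held();print(o,y,z)
plan([.5142,.2401,.105],-7.5)
E
```

```text
[0.57503386 0.22564672] -7.40171938732868 0.012018475907155476
ang -7.5 rot tool deg [-0.23  0.1  -0.01] shift before-rot cm [-0.65  0.03 -0.02] after-rot cm [-0.65  0.03 -0.02]
ang 172.5 rot tool deg [-1.000e-02 -1.799e+02  3.700e-01] shift before-rot cm [-0.65  0.03 -0.02] after-rot cm [0.65 0.03 0.02]
t 11.15 pos [0.5136 0.2336 0.1053] zang -7.4 F [ 0.2 -1.4 -3.2] open 0.0112 q [ 0.3   0.36  1.72 -0.    1.06  0.43]
```

Request:
{"api": "move_arm", "payload": {
  "rotation": [
    [0,0,0],
    [0,0,0],
    [0,0,0],
    [0,0,0],
    [0,0,0],
    [0,0,0]
  ],
  "delta_pos": [
    [-0.2,0,0],
    [-0.2,0,0],
    [-0.2,0,0],
    [-0.2,0,0],
    [-0.2,0,0],
    [0,0,0]
  ],
  "hand": [-1,-1,-1,-1,-1,-1]
}}

```text
clock: 11.75
ee_pos: [0.5144, 0.2401, 0.1058]
ee_rot: [[-0.129, 0.003, 0.992], [-0.992, -0.008, -0.129], [0.007, -1.0, 0.004]]
wrist_force: [0.5, 0.7, -4.3]
opening: 0.0114
```

```bash
python3 - <<'E'
from h import *
o,y,z=held();print(o,y,z)
plan([.5142,.2401,.105],-7.5)
snap('wrist','w7');crop('w7',255,0,425,200,3,'x7')
E
```

```text
[0.57584653 0.23206807] -7.433433604278883 0.012535001210958421
ang -7.5 rot tool deg [-0.2   0.07  0.41] shift before-rot cm [ 0.    0.08 -0.02] after-rot cm [ 0.    0.08 -0.02]
ang 172.5 rot tool deg [   0.64 -179.93    0.32] shift before-rot cm [ 0.    0.08 -0.02] after-rot cm [-0.    0.08  0.02]
t 11.75 pos [0.5144 0.2401 0.1058] zang -7.43 F [ 0.5  0.7 -4.3] open 0.0114 q [ 0.32  0.36  1.71 -0.01  1.07  0.45]
```

View pics/x7.png

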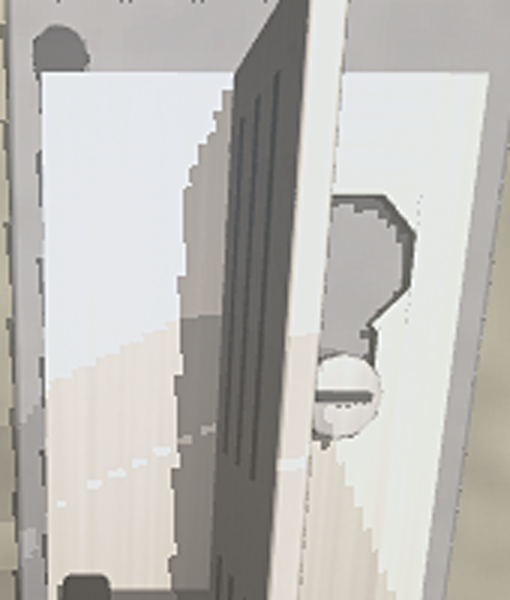

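Request:
{"api": "move_arm", "payload": {
  "rotation": [
    [-0.2,0,0.4],
    [0,0,0],
    [0,0,0],
    [0,0,0]
  ],
  "delta_pos": [
    [-0.2,0,0],
    [-0.3,0,0],
    [-0.3,0,0],
    [-0.3,0,0]
  ],
  "hand": [-1,-1,-1,-1]
}}

```text
clock: 12.2
ee_pos: [0.5144, 0.2411, 0.1069]
ee_rot: [[-0.127, -0.003, 0.992], [-0.992, -0.019, -0.127], [0.019, -1.0, -0.001]]
wrist_force: [-2.1, -10.5, 2.0]
opening: 0.0113
```

```bash
python3 - <<'E'
from h import *
o,y,z=held();print(o,y,z)
plan([.5142,.2401,.105],-7.5)
E
```

```text
[0.57590286 0.23319706] -7.3146646076471145 0.013582495358021779
ang -7.5 rot tool deg [0.06 0.19 1.1 ] shift before-rot cm [ 0.1   0.19 -0.01] after-rot cm [ 0.1   0.19 -0.01]
ang 172.5 rot tool deg [ 1.7300e+00 -1.7981e+02 -9.0000e-02] shift before-rot cm [ 0.1   0.19 -0.01] after-rot cm [-0.1   0.19  0.01]
t 12.2 pos [0.5144 0.2411 0.1069] zang -7.31 F [ -2.1 -10.5   2. ] open 0.0113 q [ 0.33  0.37  1.7  -0.02  1.09  0.46]
```

Request:
{"api": "move_arm", "payload": {
  "rotation": [
    [0,0,1],
    [0,0,0],
    [0,0,0],
    [0,0,0],
    [0,0,0],
    [0,0,0],
    [0,0,0]
  ],
  "delta_pos": [
    [0,0.1,0],
    [0,0,0],
    [0,0,0],
    [0,0,0],
    [0,0,0],
    [0,0,0],
    [0,0,0]
  ],
  "hand": [-1,-1,-0.4,-0.1,0,0,0]
}}

```text
clock: 12.9
ee_pos: [0.518, 0.2439, 0.1089]
ee_rot: [[-0.127, 0.008, 0.992], [-0.992, 0.004, -0.127], [-0.005, -1.0, 0.007]]
wrist_force: [0.2, 1.0, -0.3]
opening: 0.043
```

```bash
python3 - <<'E'
from h import *
plan([.5142,.2401,.105],-7.5)
snap('wrist','w8');snap('top','t8');crop('t8',145,170,275,260,6,'t8c')
E
```

```text
ang -7.5 rot tool deg [-0.4   0.19 -0.28] shift before-rot cm [ 0.42  0.39 -0.34] after-rot cm [ 0.42  0.39 -0.33]
ang 172.5 rot tool deg [  -0.44 -179.81    0.63] shift before-rot cm [ 0.42  0.39 -0.34] after-rot cm [-0.42  0.39  0.33]
t 12.9 pos [0.518  0.2439 0.1089] zang -7.32 F [ 0.2  1.  -0.3] open 0.043 q [0.32 0.36 1.7  0.   1.07 0.44]
```

View pics/w8.png

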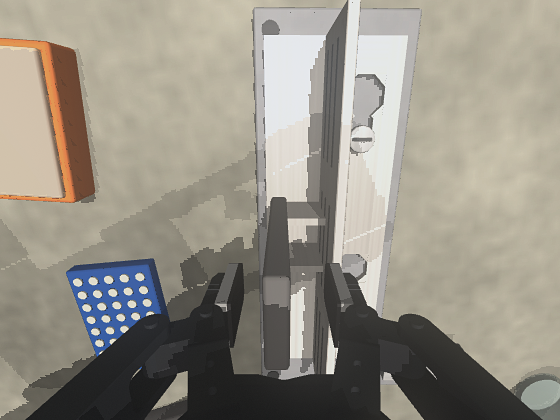

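View pics/t8c.png

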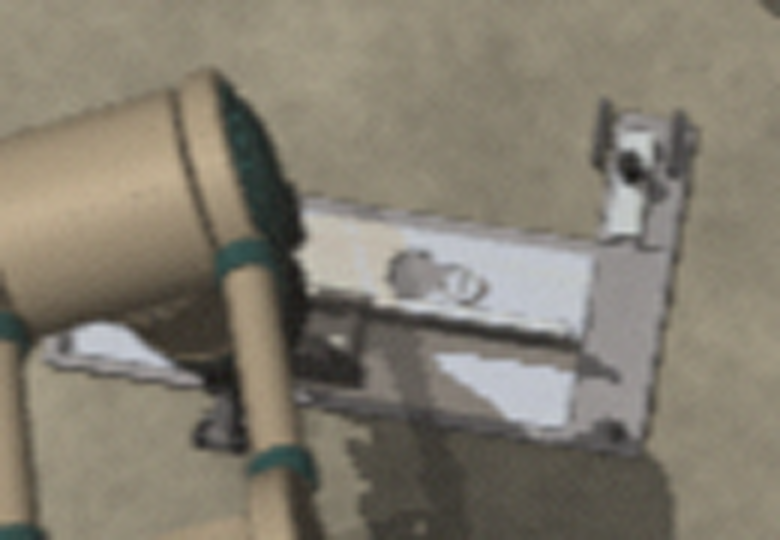

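Request:
{"api": "move_arm", "payload": {
  "rotation": [
    [0,0,0],
    [0,0,0],
    [0,0,0],
    [0,0,0],
    [0,0,0],
    [0,0,0],
    [0,0,0]
  ],
  "delta_pos": [
    [0,-0.5,0],
    [0,-1.5,0],
    [0,-2,0],
    [0,-2,0],
    [0,-2,0],
    [0,-2,0],
    [0,0,0]
  ],
  "hand": [0,0,0,0,0,0,0]
}}

```text
clock: 13.7
ee_pos: [0.5167, 0.2433, 0.2134]
ee_rot: [[-0.127, 0.006, 0.992], [-0.992, 0.004, -0.127], [-0.004, -1.0, 0.005]]
wrist_force: [-0.4, -0.3, 0.6]
opening: 0.0425
```

```bash
python3 - <<'E'
from h import *
plan([.613,-.01,.2],-7.5)
E
```

```text
ang -7.5 rot tool deg [-0.31  0.19 -0.25] shift before-rot cm [23.91  1.31 12.77] after-rot cm [23.86  1.34 12.85]
ang 172.5 rot tool deg [  -0.39 -179.81    0.49] shift before-rot cm [23.91  1.31 12.77] after-rot cm [-23.86   1.34 -12.85]
t 13.7 pos [0.5167 0.2433 0.2134] zang -7.32 F [-0.4 -0.3  0.6] open 0.0425 q [0.32 0.28 1.55 0.   1.31 0.44]
```

Request:
{"api": "move_arm", "payload": {
  "rotation": [
    [-0.3,0.2,-0.2],
    [0,0,0],
    [0,0,0],
    [0,0,0],
    [0,0,0],
    [0,0,0],
    [0,0,0],
    [0,0,0],
    [0,0,0],
    [0,0,0]
  ],
  "delta_pos": [
    [1,0,0.6],
    [3,0,1.6],
    [4,0,2.1],
    [4,0,2.1],
    [4,0,2.1],
    [3.7,0,2],
    [2.7,0,1.5],
    [1.5,0,0.8],
    [0,0,0],
    [0,0,0]
  ],
  "hand": [0,0,0,0,0,0,0,0,0,0]
}}

```text
clock: 14.7
ee_pos: [0.6118, -0.0247, 0.2006]
ee_rot: [[-0.131, -0.019, 0.991], [-0.991, 0.0, -0.131], [0.002, -1.0, -0.018]]
wrist_force: [-0.6, 0.4, 0.6]
opening: 0.0425
```

```bash
python3 - <<'E'
from h import *
plan([.6228,.07,.2],-7.5)
snap('wrist','w9');crop('w9',150,0,430,300,2,'x9')
t=snap('top','t9');crop('t9',145,170,275,260,6,'t9c')
E
```

```text
ang -7.5 rot tool deg [ 1.06 -0.    0.14] shift before-rot cm [-9.53  0.04 -0.14] after-rot cm [-9.53  0.06 -0.14]
ang 172.5 rot tool deg [ -0.22 179.99   1.66] shift before-rot cm [-9.53  0.04 -0.14] after-rot cm [9.53 0.06 0.14]
t 14.7 pos [ 0.6118 -0.0247  0.2006] zang -7.5 F [-0.6  0.4  0.6] open 0.0425 q [-0.15  0.36  1.46 -0.    1.34 -0.02]
```

View pics/x9.png

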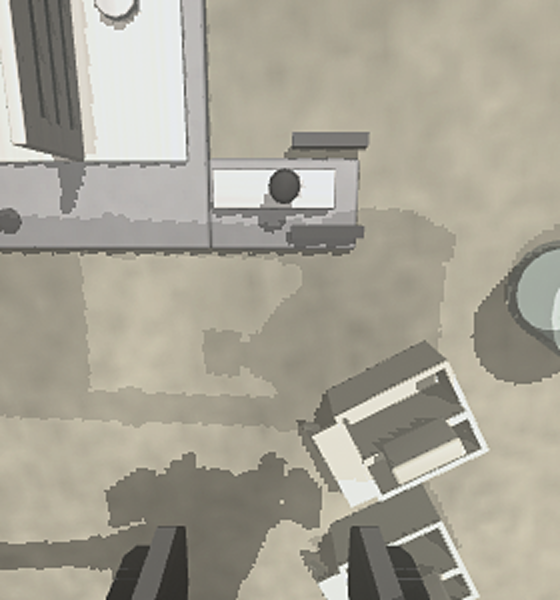

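View pics/t9c.png

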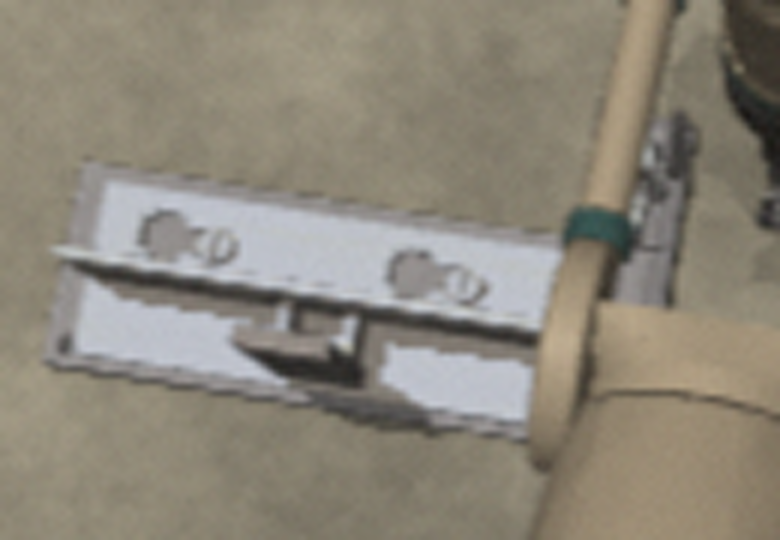

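```bash
python3 - <<'E'
from h import *
k=cz('w9',150,0,2,285,183,.061);print(k)
t=np.radians(DY);X=np.array([np.cos(t),np.sin(t)]);Y=np.array([-X[1],X[0]])
def dk(p): d=p[:2]-np.array(DO);return np.round([d@X*1000,d@Y*1000],1)
print(dk(k)); print(dk(cz('w9',150,0,2,187,160,.018)),dk(cz('w9',150,0,2,213,209,.024)),dk(cz('w9',150,0,2,335,209,.024)))
plan([k[0],k[1],.1],-7.5)
E
```

```text
[0.62845815 0.07088547 0.061     ]
[  78.3 -151.2]
[  30.3 -138.7] [  43.1 -161.4] [ 103.3 -161.4]
ang -7.5 rot tool deg [1.02 0.09 0.15] shift before-rot cm [-9.64 10.07  0.62] after-rot cm [-9.61 10.1   0.42]
ang 172.5 rot tool deg [   0.24 -179.9    -1.6 ] shift before-rot cm [-9.64 10.07  0.62] after-rot cm [ 9.61 10.1  -0.42]
t 14.8 pos [ 0.6117 -0.0239  0.201 ] zang -7.41 F [-0.2 -0.1 -0.1] open 0.0424 q [-0.15  0.36  1.46 -0.    1.34 -0.02]
```

Request:
{"api": "move_arm", "payload": {
  "rotation": [
    [1,0,0.1],
    [0,0,0],
    [0,0,0],
    [0,0,0],
    [0,0,0],
    [0,0,0]
  ],
  "delta_pos": [
    [-1.5,0,0],
    [-3,1.5,0.1],
    [-3,3,0.1],
    [-2,3,0],
    [0,2,0],
    [0,0,0]
  ],
  "hand": [0,0,0,0,0,0]
}}

```text
clock: 15.4
ee_pos: [0.6246, 0.0874, 0.1071]
ee_rot: [[-0.12, 0.01, 0.993], [-0.993, 0.005, -0.12], [-0.006, -1.0, 0.009]]
wrist_force: [0.6, -0.5, 0.5]
opening: 0.0427
```

```bash
python3 - <<'E'
from h import *
plan([.626,.0705,.035],-7.5)
snap('wrist','w10')
E
```

```text
ang -7.5 rot tool deg [-0.53  0.62 -0.34] shift before-rot cm [1.7  7.21 0.27] after-rot cm [1.66 7.21 0.36]
ang 172.5 rot tool deg [  -0.53 -179.38    0.83] shift before-rot cm [1.7  7.21 0.27] after-rot cm [-1.66  7.21 -0.36]
t 15.4 pos [0.6246 0.0874 0.1071] zang -6.88 F [ 0.6 -0.5  0.5] open 0.0427 q [0.03 0.44 1.57 0.   1.12 0.14]
```

View pics/w10.png

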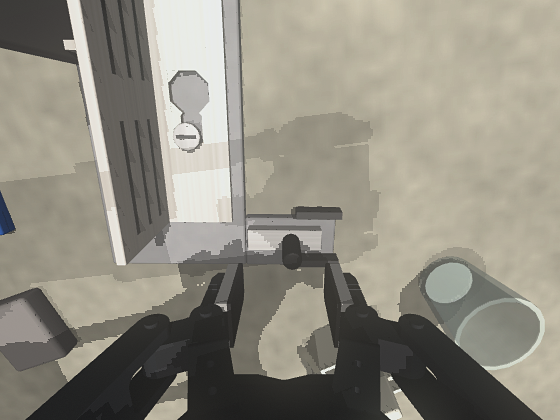

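Request:
{"api": "move_arm", "payload": {
  "rotation": [
    [-0.5,0.6,-0.3],
    [0,0,0],
    [0,0,0],
    [0,0,0],
    [0,0,0],
    [0,0,0]
  ],
  "delta_pos": [
    [0.5,0,0.1],
    [0.6,0,0.1],
    [0.4,1,0],
    [0,1,0],
    [0,0.5,0],
    [0,0,0]
  ],
  "hand": [0,0,0,0,0,0]
}}

```text
clock: 16.05
ee_pos: [0.6284, 0.071, 0.0874]
ee_rot: [[-0.133, 0.012, 0.991], [-0.991, 0.001, -0.133], [-0.003, -1.0, 0.012]]
wrist_force: [0.4, -0.4, -0.1]
opening: 0.0425
```

```bash
python3 - <<'E'
from h import *
plan([.626,.0705,.035],-7.5)
snap('wrist','w11')
E
```

```text
ang -7.5 rot tool deg [-0.69 -0.12 -0.16] shift before-rot cm [ 0.1   5.24 -0.3 ] after-rot cm [ 0.08  5.24 -0.23]
ang 172.5 rot tool deg [  0.25 179.88  -1.08] shift before-rot cm [ 0.1   5.24 -0.3 ] after-rot cm [-0.08  5.24  0.23]
t 16.05 pos [0.6284 0.071  0.0874] zang -7.62 F [ 0.4 -0.4 -0.1] open 0.0425 q [0.   0.46 1.59 0.   1.08 0.13]
```

View pics/w11.png

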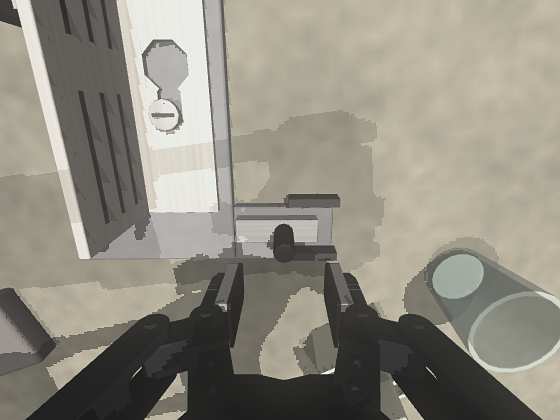

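```bash
python3 - <<'E'
from h import *
for f in('w10','w11'):
  K,E=load(f);print('cam',np.linalg.inv(E)[:3,3])
  print(proj(f,[[.626,.0705,.061],[.626,.0705,.025]]), cz(f,0,0,1,284 if f=='w11' else 292,254 if f=='w11' else 262,.061),cz(f,0,0,1,284 if f=='w11' else 292,232 if f=='w11' else 240,.025))
s=arm.get_state();print(proj('w11',[s['ee_pos']]))
crop('w11',220,180,360,290,5,'x11')
E
```

```text
cam [0.63240482 0.17004848 0.25072021]
[[288.98387333 261.00731348]
 [287.81641827 240.04113188]] [0.62799723 0.06947206 0.061     ] [0.62935787 0.07011817 0.025     ]
cam [0.63698613 0.15406306 0.23075602]
[[280.52847989 253.06562604]
 [280.40171163 230.92891329]] [0.62803884 0.06956994 0.061     ] [0.62848833 0.06930365 0.025     ]
[[285.34638279 273.93202971]]
```

View pics/x11.png

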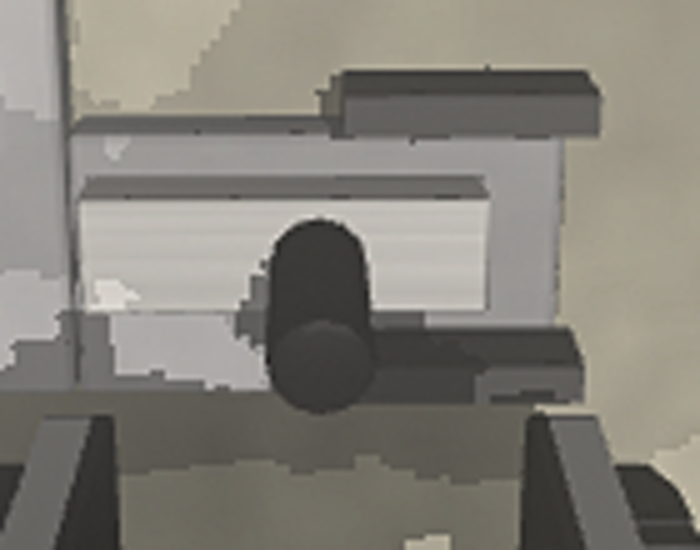

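Request:
{"api": "move_arm", "payload": {
  "rotation": [
    [-0.6,0,-0.1],
    [0,0,0],
    [0,0,0],
    [0,0,0],
    [0,0,0],
    [0,0,0]
  ],
  "delta_pos": [
    [0.1,0.8,0],
    [0,1.2,0],
    [0,1.2,0],
    [0,1,0],
    [0,0.5,0],
    [0,0,0]
  ],
  "hand": [0,0,0,0,0,0]
}}

```text
clock: 16.7
ee_pos: [0.6282, 0.0702, 0.0355]
ee_rot: [[-0.132, -0.001, 0.991], [-0.991, 0.001, -0.132], [-0.001, -1.0, -0.001]]
wrist_force: [0.0, -0.2, 1.1]
opening: 0.0428
```

```bash
python3 - <<'E'
from h import *
plan([.628,.0695,.035],-7.5)
snap('wrist','w12');crop('w12',180,150,400,330,3,'x12')
E
```

```text
ang -7.5 rot tool deg [ 0.05 -0.11 -0.04] shift before-rot cm [ 0.07  0.05 -0.01] after-rot cm [ 0.07  0.05 -0.01]
ang 172.5 rot tool deg [7.0000e-02 1.7989e+02 7.0000e-02] shift before-rot cm [ 0.07  0.05 -0.01] after-rot cm [-0.07  0.05  0.01]
t 16.7 pos [0.6282 0.0702 0.0355] zang -7.61 F [ 0.  -0.2  1.1] open 0.0428 q [0.   0.52 1.64 0.   0.98 0.13]
```

View pics/x12.png

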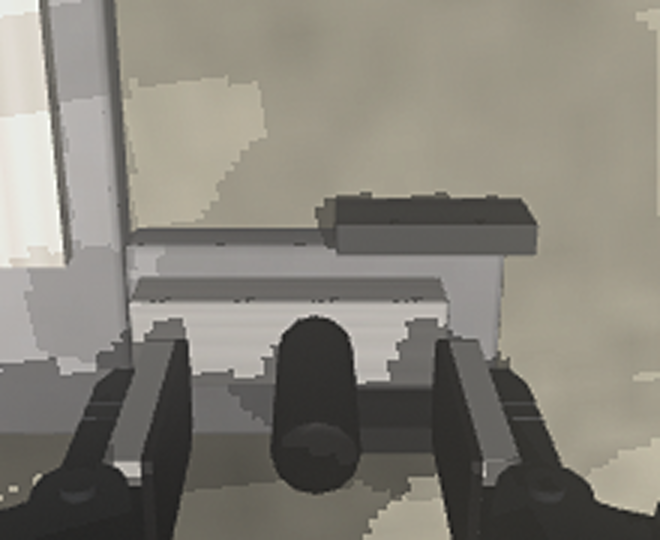

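Request:
{"api": "move_arm", "payload": {
  "rotation": [
    [0,0,0],
    [0,0,0],
    [0,0,0],
    [0,0,0],
    [0,0,0],
    [0,0,0],
    [0,0,0],
    [0,0,0],
    [0,0,0],
    [0,0,0],
    [0,0,0],
    [0,0,0],
    [0,0,0]
  ],
  "delta_pos": [
    [0,0,0],
    [0,0,0],
    [0,0,0],
    [0,0,0],
    [0,0,0],
    [0,0,-0.3],
    [0,0,-0.5],
    [0,0,-0.5],
    [0,0,-0.5],
    [0,0,-0.5],
    [0,0,-0.3],
    [0,0,0],
    [0,0,0]
  ],
  "hand": [-1,-1,-1,-1,-1,-1,-1,-1,-1,-1,-1,-1,-1]
}}

```text
clock: 18.05
ee_pos: [0.6017, 0.0739, 0.0366]
ee_rot: [[-0.132, 0.004, 0.991], [-0.991, 0.001, -0.132], [-0.001, -1.0, 0.004]]
wrist_force: [1.3, -0.9, -5.1]
opening: 0.0119
```

```bash
python3 - <<'E'
from h import *
plan([.628,.0695,.035],-7.5)
snap('wrist','w13');crop('w13',180,150,400,330,3,'x13')
E
```

```text
ang -7.5 rot tool deg [-0.23 -0.1  -0.06] shift before-rot cm [0.09 0.17 2.67] after-rot cm [0.09 0.16 2.67]
ang 172.5 rot tool deg [ 1.000e-01  1.799e+02 -3.600e-01] shift before-rot cm [0.09 0.17 2.67] after-rot cm [-0.09  0.16 -2.67]
t 18.05 pos [0.6017 0.0739 0.0366] zang -7.6 F [ 1.3 -0.9 -5.1] open 0.0119 q [0.01 0.48 1.71 0.   0.95 0.14]
```

View pics/x13.png

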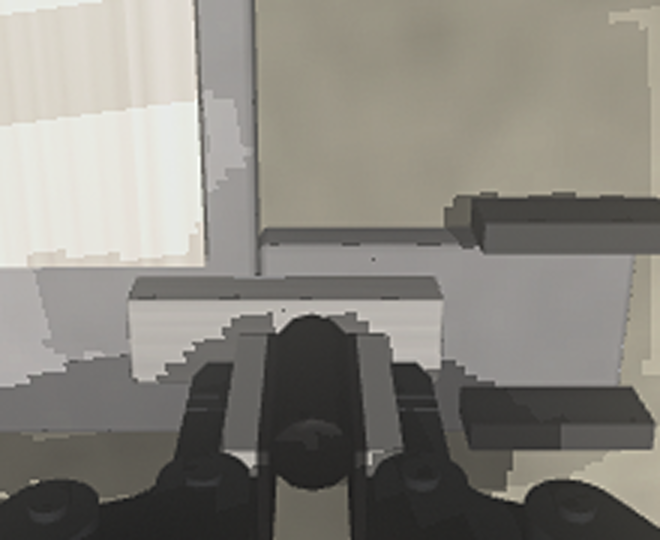

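Request:
{"api": "move_arm", "payload": {
  "rotation": [
    [0,0,0],
    [0,0,0],
    [0,0,0],
    [0,0,0],
    [0,0,0],
    [0,0,0],
    [0,0,0]
  ],
  "delta_pos": [
    [0,0.1,-0.3],
    [0,0.1,-0.3],
    [0,0,-0.3],
    [0,0,-0.3],
    [0,0,-0.3],
    [0,0,-0.3],
    [0,0,-0.2]
  ],
  "hand": [-1,-1,-1,-1,-1,-1,-1]
}}

```text
clock: 18.8
ee_pos: [0.59, 0.0754, 0.0366]
ee_rot: [[-0.132, 0.024, 0.991], [-0.991, -0.001, -0.132], [-0.002, -1.0, 0.024]]
wrist_force: [5.5, -1.2, -2.5]
opening: 0.012
```

```bash
python3 - <<'E'
from h import *
plan([.628,.0695,.035],-7.5)
E
```

```text
ang -7.5 rot tool deg [-1.37 -0.07 -0.11] shift before-rot cm [0.09 0.25 3.84] after-rot cm [0.09 0.16 3.85]
ang 172.5 rot tool deg [ 1.7000e-01  1.7991e+02 -2.1400e+00] shift before-rot cm [0.09 0.25 3.84] after-rot cm [-0.09  0.16 -3.85]
t 18.8 pos [0.59   0.0754 0.0366] zang -7.57 F [ 5.5 -1.2 -2.5] open 0.012 q [ 0.01  0.46  1.75 -0.    0.91  0.14]
```

Request:
{"api": "move_arm", "payload": {
  "rotation": [
    [-0.6,0,0],
    [-0.6,0,0],
    [0,0,0],
    [0,0,0]
  ],
  "delta_pos": [
    [0,0,-0.4],
    [0,0,-0.5],
    [0,0,-0.6],
    [0,0,-0.6]
  ],
  "hand": [-1,-1,-1,-1]
}}

```text
clock: 19.2
ee_pos: [0.5899, 0.0755, 0.0367]
ee_rot: [[-0.131, 0.045, 0.99], [-0.991, -0.002, -0.131], [-0.004, -0.999, 0.045]]
wrist_force: [14.2, -1.7, -10.0]
opening: 0.0116
```

```bash
python3 - <<'E'
from h import *
plan([.628,.0695,.035],-7.5)
snap('wrist','w14');crop('w14',180,150,400,330,3,'x14')
E
```

```text
ang -7.5 rot tool deg [-2.6  -0.04 -0.21] shift before-rot cm [0.1  0.34 3.84] after-rot cm [0.1  0.17 3.86]
ang 172.5 rot tool deg [  0.33 179.92  -4.08] shift before-rot cm [0.1  0.34 3.84] after-rot cm [-0.1   0.17 -3.86]
t 19.2 pos [0.5899 0.0755 0.0367] zang -7.54 F [ 14.2  -1.7 -10. ] open 0.0116 q [ 0.01  0.45  1.77 -0.    0.88  0.15]
```

View pics/x14.png

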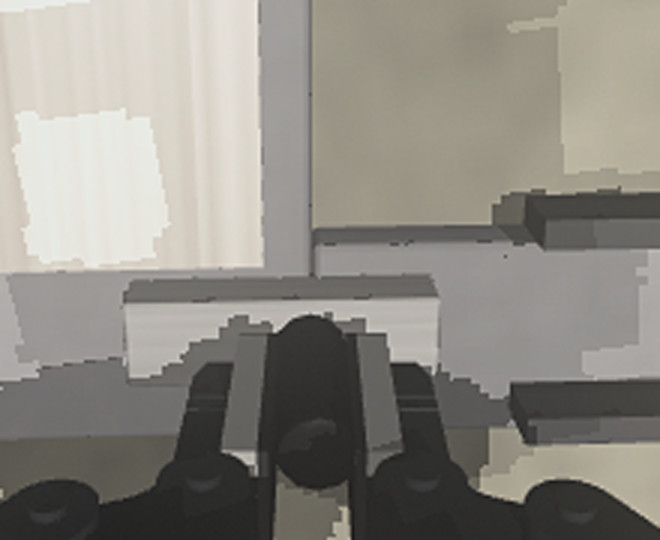

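Request:
{"api": "move_arm", "payload": {
  "rotation": [
    [0,0,0],
    [0,0,0],
    [0,0,0],
    [0,0,0],
    [-1,0,0],
    [-1,0,0],
    [0,0,0],
    [0,0,0],
    [0,0,0],
    [0,0,0],
    [0,0,0]
  ],
  "delta_pos": [
    [0,0,0.3],
    [0,0,0],
    [0,0,0],
    [0,0,0],
    [0,-0.5,0],
    [0,-1,0],
    [0,-2,0],
    [0,-3,0],
    [0,-4,0],
    [0,-4,0],
    [0,0,0]
  ],
  "hand": [-1,-0.4,-0.1,0,0,0,0,0,0,0,0]
}}

```text
clock: 20.35
ee_pos: [0.5838, 0.076, 0.1834]
ee_rot: [[-0.13, -0.007, 0.991], [-0.991, 0.003, -0.13], [-0.002, -1.0, -0.008]]
wrist_force: [0.3, 0.0, 0.5]
opening: 0.0424
```

```bash
python3 - <<'E'
from h import *
plan([.6,-.1,.3],90)
snap('top','t15');crop('t15',145,140,405,250,3,'t15c')
crop('t15',145,170,275,260,6,'t15d')
E
```

```text
ang 90 rot tool deg [  0.2  -97.49  -0.48] shift before-rot cm [ 17.21 -11.73   3.81] after-rot cm [  1.62 -11.66 -17.6 ]
ang 270 rot tool deg [ 0.46 82.51  0.19] shift before-rot cm [ 17.21 -11.73   3.81] after-rot cm [ -1.62 -11.66  17.6 ]
t 20.35 pos [0.5838 0.076  0.1834] zang -7.49 F [0.3 0.  0.5] open 0.0424 q [0.01 0.33 1.55 0.   1.27 0.14]
```

View pics/t15c.png

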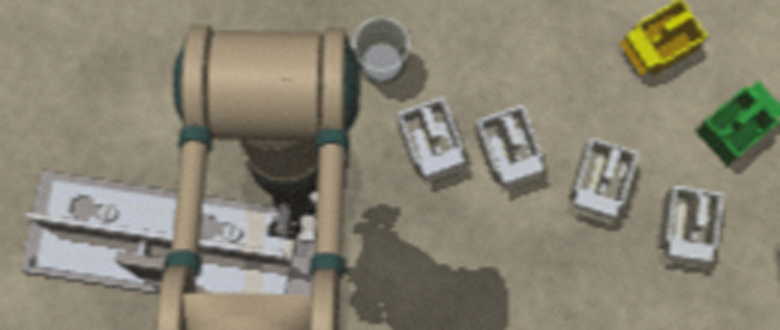

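View pics/t15d.png

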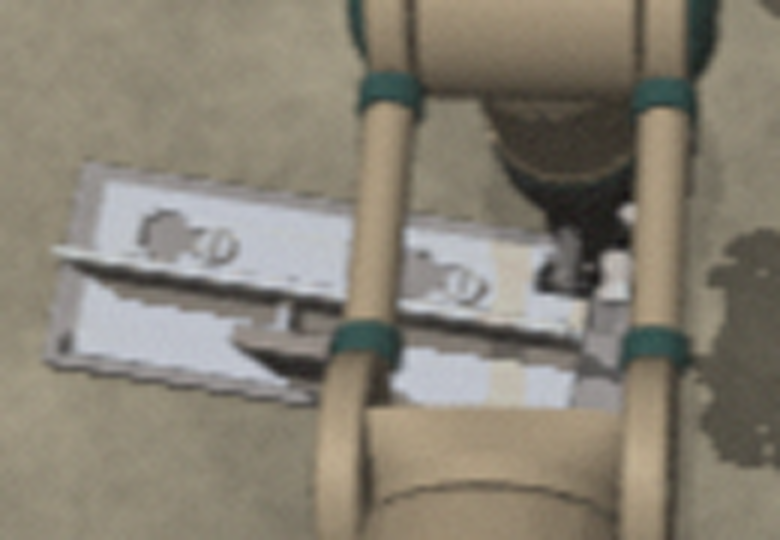

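Request:
{"api": "move_arm", "payload": {
  "rotation": [
    [0,-8.2,0],
    [0,-8.2,0],
    [0,-8.2,0],
    [0,-8.2,0],
    [0,-8.2,0],
    [0,-8.2,0],
    [0,-8.2,0],
    [0,-8.2,0],
    [0,-8.2,0],
    [0,-8.2,0],
    [0,-8.2,0],
    [0,-8.2,0],
    [0,-8.2,0],
    [0,-8.2,0],
    [0,0,0]
  ],
  "delta_pos": [
    [0,-0.5,0],
    [0,-0.5,0],
    [0,-0.5,0],
    [0,-0.5,0],
    [0,-0.5,0],
    [0,-0.5,0],
    [0,-0.5,0],
    [0,-0.5,0],
    [0,0,0],
    [0,0,0],
    [0,0,0],
    [0,0,0],
    [0,0,0],
    [0,0,0],
    [0,0,0]
  ],
  "hand": [0,0,0,0,0,0,0,0,0,0,0,0,0,0,0]
}}

```text
clock: 21.9
ee_pos: [0.5625, 0.0768, 0.1957]
ee_rot: [[0.924, -0.065, -0.376], [0.377, 0.003, 0.926], [-0.059, -0.998, 0.028]]
wrist_force: [0.1, -1.3, 0.3]
opening: 0.0427
```

```bash
python3 - <<'E'
from h import *
plan([.684,-.053,.2],108)
E
```

```text
ang 108 rot tool deg [-1.46  4.17 -3.44] shift before-rot cm [  6.3   -1.27 -16.58] after-rot cm [  7.54  -0.43 -16.1 ]
ang 288 rot tool deg [  -5.28 -175.74    2.24] shift before-rot cm [  6.3   -1.27 -16.58] after-rot cm [-7.54 -0.43 16.1 ]
t 21.9 pos [0.5625 0.0768 0.1957] zang 112.12 F [ 0.1 -1.3  0.3] open 0.0427 q [ 0.01  0.32  1.53  0.    1.35 -1.95]
```

Request:
{"api": "move_arm", "payload": {
  "rotation": [
    [-1.5,4.2,-3.4],
    [0,0,0],
    [0,0,0],
    [0,0,0],
    [0,0,0],
    [0,0,0],
    [0,0,0],
    [0,0,0]
  ],
  "delta_pos": [
    [0,-0.2,0],
    [1,0,-2.1],
    [1.6,0,-3.5],
    [1.6,0,-3.5],
    [1.6,0,-3.5],
    [1.2,0,-2.5],
    [0,0,0],
    [0,0,0]
  ],
  "hand": [0,0,0,0,0,0,0,0]
}}

```text
clock: 22.7
ee_pos: [0.6746, -0.053, 0.1866]
ee_rot: [[0.957, -0.016, -0.288], [0.288, 0.0, 0.958], [-0.015, -1.0, 0.005]]
wrist_force: [-1.0, -0.3, 0.4]
opening: 0.0422
```

```bash
python3 - <<'E'
from h import *
plan([.684,-.053,.2],108)
snap('wrist','w16')
E
```

```text
ang 108 rot tool deg [-0.27 -1.25 -0.85] shift before-rot cm [ 0.88 -1.35 -0.26] after-rot cm [ 0.89 -1.34 -0.29]
ang 288 rot tool deg [  1.33 178.74  -0.42] shift before-rot cm [ 0.88 -1.35 -0.26] after-rot cm [-0.89 -1.34  0.29]
t 22.7 pos [ 0.6746 -0.053   0.1866] zang 106.75 F [-1.  -0.3  0.4] open 0.0422 q [-0.18  0.46  1.33 -0.    1.37 -2.04]
```

View pics/w16.png

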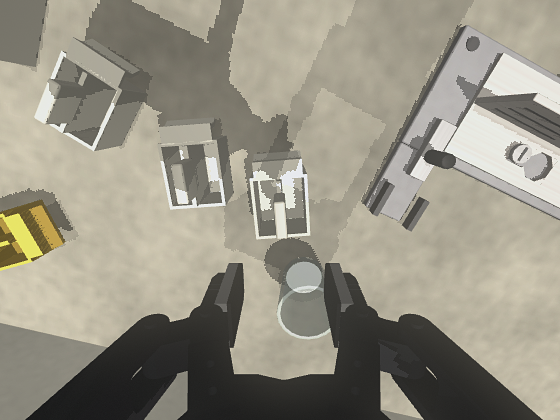

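```bash
python3 - <<'E'
from h import *
crop('w16',230,130,330,260,6,'x16a')
crop('w16',140,100,250,230,6,'x16b')
E
```

```text
(no output)
```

View pics/x16a.png

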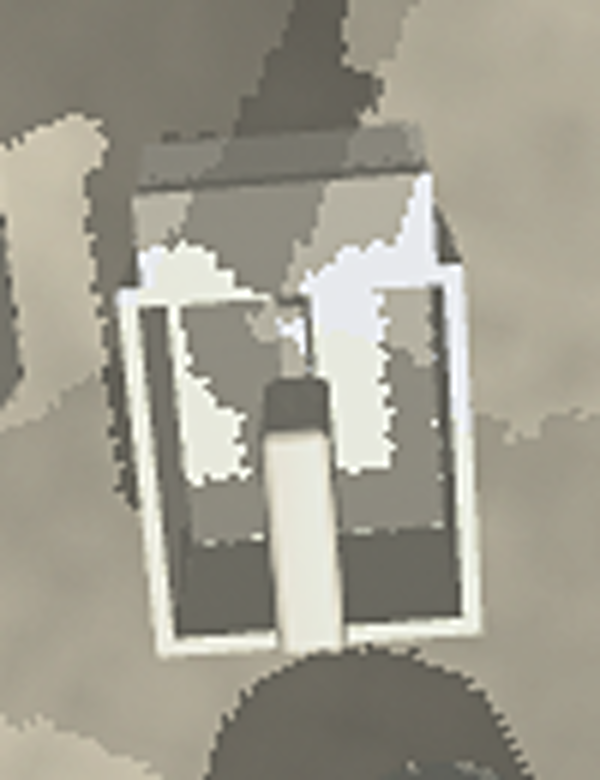

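View pics/x16b.png

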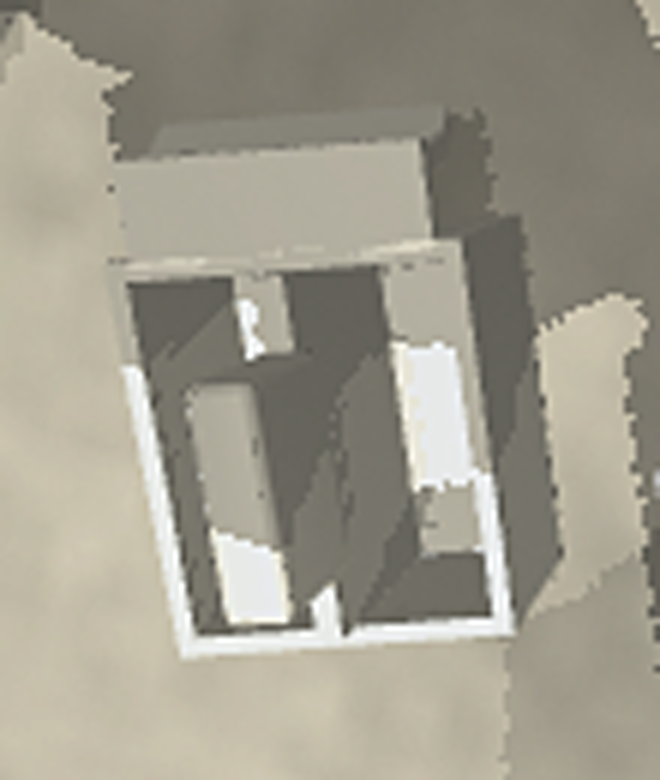

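```bash
cat >> h.py <<'E'
from scipy.optimize import least_squares
RIM=[(-31,-27,50),(-31,27,50),(31,27,50),(31,-27,50)]
BAR=[(-17,-5,88),(-17,5,88),(17,5,88),(17,-5,88)]
def fit(fn,u0,v0,s,pix,mod,x0):
    pix=np.array([(u0+(a+.5)/s-.5,v0+(b+.5)/s-.5) for a,b in pix])
    f=lambda p:(proj(fn,bpose(p[:2],p[2]*100,mod))-pix).ravel()
    r=least_squares(f,[x0[0],x0[1],x0[2]/100]);p=r.x
    print('fit',np.round(p[:2],4),'yaw',round(p[2]*100,2),'rms px',round(np.sqrt(np.mean(r.fun**2)),2));return p[0],p[1],p[2]*100
E
python3 - <<'E'
from h import *
pa=[(118,290),(463,265),(484,635),(160,657)];pb=[(263,435),(327,430),(345,652),(283,655)]
fit('w16',230,130,6,pa+pb,RIM+BAR,(.684,-.053,18))
fit('w16',230,130,6,pa,RIM,(.684,-.053,18))
fit('w16',230,130,6,pb,BAR,(.684,-.053,18))
pa=[(112,268),(462,240),(515,632),(180,657)];pb=[(185,388),(250,382),(292,622),(228,628)]
fit('w16',140,100,6,pa+pb,RIM+BAR,(.684,-.14,18))
E
```

```text
fit [ 0.6782 -0.0547] yaw 21.11 rms px 0.42
fit [ 0.6784 -0.0546] yaw 21.1 rms px 0.14
fit [ 0.6781 -0.0548] yaw 21.15 rms px 0.55
fit [ 0.6718 -0.1423] yaw 20.56 rms px 0.58
```

```bash
python3 - <<'E'
from h import *
plan([.678,-.0547,.06],111.1)
E
```

```text
ang 111.1 rot tool deg [-0.26 -4.32 -0.85] shift before-rot cm [ 0.47 12.64 -0.31] after-rot cm [ 0.26 12.65 -0.28]
ang 291.1 rot tool deg [  1.3  175.68  -0.39] shift before-rot cm [ 0.47 12.64 -0.31] after-rot cm [-0.26 12.65  0.28]
t 22.75 pos [ 0.6745 -0.0531  0.1865] zang 106.78 F [ 0.4  0.4 -1. ] open 0.0424 q [-0.18  0.46  1.33 -0.    1.37 -2.04]
```

Request:
{"api": "move_arm", "payload": {
  "rotation": [
    [-0.3,-4.3,-0.8],
    [0,0,0],
    [0,0,0],
    [0,0,0],
    [0,0,0],
    [0,0,0]
  ],
  "delta_pos": [
    [0,0,0],
    [0.2,1.5,-0.3],
    [0,2,0],
    [0,2,0],
    [0,1,0],
    [0,0,0]
  ],
  "hand": [0,0,0,0,0,0]
}}

```text
clock: 23.35
ee_pos: [0.6738, -0.0508, 0.1162]
ee_rot: [[0.934, -0.005, -0.358], [0.358, 0.001, 0.934], [-0.005, -1.0, 0.003]]
wrist_force: [0.5, 0.5, 0.4]
opening: 0.0426
```

```bash
python3 - <<'E'
from h import *
plan([.678,-.0547,.06],111.1)
snap('wrist','w17');crop('w17',200,120,370,320,3,'x17')
E
```

```text
ang 111.1 rot tool deg [-0.16 -0.14 -0.26] shift before-rot cm [ 0.28  5.61 -0.53] after-rot cm [ 0.25  5.62 -0.52]
ang 291.1 rot tool deg [  0.4  179.86  -0.25] shift before-rot cm [ 0.28  5.61 -0.53] after-rot cm [-0.25  5.62  0.52]
t 23.35 pos [ 0.6738 -0.0508  0.1162] zang 110.96 F [0.5 0.5 0.4] open 0.0426 q [-0.18  0.5   1.44  0.    1.21 -2.11]
```

View pics/x17.png

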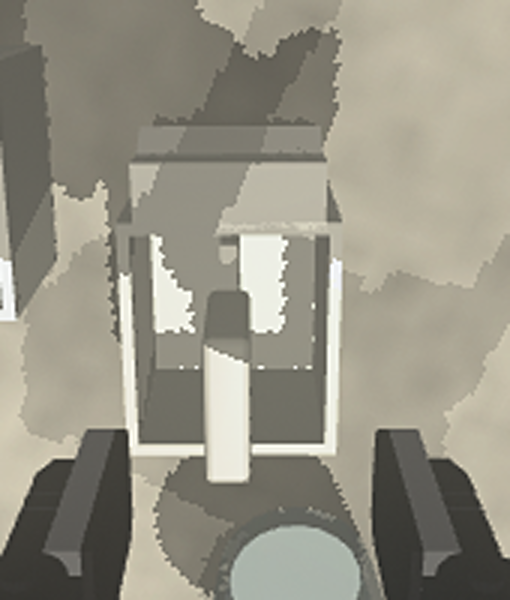

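Request:
{"api": "move_arm", "payload": {
  "rotation": [
    [-0.2,-0.1,-0.2],
    [0,0,0],
    [0,0,0],
    [0,0,0],
    [0,0,0],
    [0,0,0]
  ],
  "delta_pos": [
    [0.3,0,-0.5],
    [0,1,0],
    [0,1.5,0],
    [0,1.5,0],
    [0,1,0],
    [0,0,0]
  ],
  "hand": [0,0,0,0,0,0]
}}

```text
clock: 24.0
ee_pos: [0.6829, -0.0554, 0.0684]
ee_rot: [[0.934, 0.01, -0.358], [0.358, -0.003, 0.934], [0.008, -1.0, -0.006]]
wrist_force: [-0.8, -0.4, -0.7]
opening: 0.0425
```

```bash
python3 - <<'E'
from h import *
plan([.678,-.0547,.06],111.1)
snap('wrist','w18')
E
```

```text
ang 111.1 rot tool deg [ 0.37 -0.1   0.47] shift before-rot cm [-0.44  0.84  0.25] after-rot cm [-0.43  0.84  0.24]
ang 291.1 rot tool deg [ -0.74 179.9    0.58] shift before-rot cm [-0.44  0.84  0.25] after-rot cm [ 0.43  0.84 -0.24]
t 24.0 pos [ 0.6829 -0.0554  0.0684] zang 111.0 F [-0.8 -0.4 -0.7] open 0.0425 q [-0.18  0.55  1.48 -0.    1.1  -2.12]
```

View pics/w18.png

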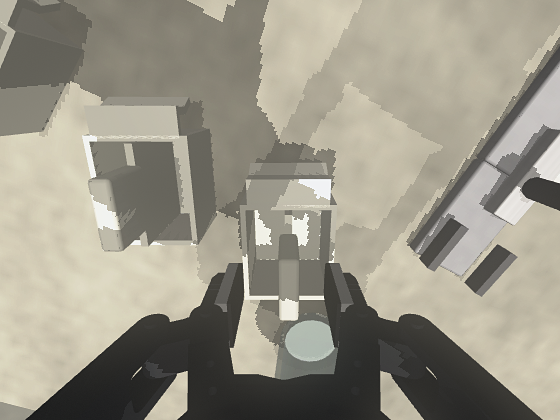

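Request:
{"api": "move_arm", "payload": {
  "rotation": [
    [0.3,0,0.4],
    [0,0,0],
    [0,0,0],
    [0,0,0],
    [0,0,0],
    [0,0,0],
    [0,0,0],
    [0,0,0]
  ],
  "delta_pos": [
    [-0.4,0.3,0.1],
    [0,0.4,0.1],
    [0,0,0],
    [0,0,0],
    [0,0,0],
    [0,0,0],
    [0,0,0],
    [0,0,0]
  ],
  "hand": [0,0,0,-1,-1,-1,-1,-1]
}}

```text
clock: 24.85
ee_pos: [0.6801, -0.0552, 0.064]
ee_rot: [[0.934, 0.006, -0.358], [0.358, -0.001, 0.934], [0.005, -1.0, -0.004]]
wrist_force: [-0.2, 0.3, -1.2]
opening: 0.009
```

```bash
python3 - <<'E'
from h import *
plan([.678,-.0547,.06],111.1)
E
```

```text
ang 111.1 rot tool deg [ 0.21 -0.1   0.31] shift before-rot cm [-0.18  0.4   0.13] after-rot cm [-0.18  0.4   0.13]
ang 291.1 rot tool deg [ -0.48 179.9    0.33] shift before-rot cm [-0.18  0.4   0.13] after-rot cm [ 0.18  0.4  -0.13]
t 24.85 pos [ 0.6801 -0.0552  0.064 ] zang 111.0 F [-0.2  0.3 -1.2] open 0.009 q [-0.18  0.55  1.49 -0.    1.09 -2.12]
```

```bash
cat >> h.py <<'E'
B0=(.5755,.231);BY=-7.45
def slot(y,z,dx=1.8,x=9): 
    p=bpose(B0,BY,[(x+dx,y,0)])[0]; return [p[0],p[1],z]
E
python3 - <<'E'
from h import *
print(slot(99,.19));plan(slot(99,.19),82.55)
E
```

```text
[np.float64(0.5990452640391406), np.float64(0.3277639423614352), 0.19]
ang 82.55 rot tool deg [ 0.13 28.45  0.35] shift before-rot cm [  6.23 -12.7   38.62] after-rot cm [-13.   -12.6   36.93]
ang 262.55 rot tool deg [   0.47 -151.55   -0.17] shift before-rot cm [  6.23 -12.7   38.62] after-rot cm [ 13.   -12.6  -36.93]
t 24.85 pos [ 0.6801 -0.0552  0.064 ] zang 111.0 F [-0.2  0.3 -1.2] open 0.009 q [-0.18  0.55  1.49 -0.    1.09 -2.12]
```

Request:
{"api": "move_arm", "payload": {
  "rotation": [
    [0,0,0],
    [0,0,0],
    [0,0,0],
    [0,0,0],
    [0,0,0],
    [0,7,0],
    [0,7,0],
    [0,7,0],
    [0,7,0],
    [0,0,0]
  ],
  "delta_pos": [
    [0,-1,0],
    [0,-2,0],
    [0,-2.5,0],
    [0,-2.5,0],
    [0,-2.5,0],
    [0,-1.5,0],
    [0,0,0],
    [0,0,0],
    [0,0,0],
    [0,0,0]
  ],
  "hand": [-1,-1,-1,-1,-1,-1,-1,-1,-1,-1]
}}

```text
clock: 25.85
ee_pos: [0.6789, -0.0551, 0.1945]
ee_rot: [[0.99, 0.008, 0.14], [-0.14, -0.002, 0.99], [0.008, -1.0, -0.001]]
wrist_force: [-0.5, -0.0, -2.2]
opening: 0.0089
```

```bash
python3 - <<'E'
from h import *
plan(slot(99,.19),82.55)
E
```

```text
ang 82.55 rot tool deg [ 0.05 -0.61  0.48] shift before-rot cm [-13.28   0.31  36.78] after-rot cm [-12.89   0.45  36.92]
ang 262.55 rot tool deg [-7.5000e-01  1.7938e+02  8.0000e-02] shift before-rot cm [-13.28   0.31  36.78] after-rot cm [ 12.89   0.45 -36.92]
t 25.85 pos [ 0.6789 -0.0551  0.1945] zang 81.94 F [-0.5 -0.  -2.2] open 0.0089 q [-0.18  0.45  1.32 -0.    1.36 -1.61]
```

Request:
{"api": "move_arm", "payload": {
  "rotation": [
    [0,-0.6,0.4],
    [0,0,0],
    [0,0,0],
    [0,0,0],
    [0,0,0],
    [0,0,0],
    [0,0,0],
    [0,0,0],
    [0,0,0],
    [0,0,0],
    [0,0,0],
    [0,0,0],
    [0,0,0],
    [0,0,0],
    [0,0,0]
  ],
  "delta_pos": [
    [0,0,0],
    [-0.7,0,2],
    [-1.1,0,3.2],
    [-1.1,0,3.2],
    [-1.1,0,3.2],
    [-1.1,0,3.2],
    [-1.1,0,3.2],
    [-1.1,0,3.2],
    [-1.1,0,3.2],
    [-1.1,0,3.2],
    [-1.1,0,3.2],
    [-1,0,2.8],
    [-0.5,0,1.5],
    [0,0,0],
    [0,0,0]
  ],
  "hand": [-1,-1,-1,-1,-1,-1,-1,-1,-1,-1,-1,-1,-1,-1,-1]
}}

```text
clock: 27.35
ee_pos: [0.5885, 0.3321, 0.1938]
ee_rot: [[0.995, -0.007, 0.099], [-0.099, 0.003, 0.995], [-0.008, -1.0, 0.002]]
wrist_force: [0.2, 0.4, -2.0]
opening: 0.0087
```

```bash
python3 - <<'E'
from h import *
plan(slot(99,.165),82.55)
snap('wrist','w19');snap('top','t19');crop('t19',145,170,275,260,6,'t19c')
E
```

```text
ang 82.55 rot tool deg [-0.12  1.75 -0.44] shift before-rot cm [ 1.11  2.88 -0.33] after-rot cm [ 1.1   2.88 -0.29]
ang 262.55 rot tool deg [  -0.68 -178.25    0.19] shift before-rot cm [ 1.11  2.88 -0.33] after-rot cm [-1.1   2.88  0.29]
t 27.35 pos [0.5885 0.3321 0.1938] zang 84.3 F [ 0.2  0.4 -2. ] open 0.0087 q [ 0.41  0.45  1.33  0.01  1.37 -1.06]
```

View pics/w19.png

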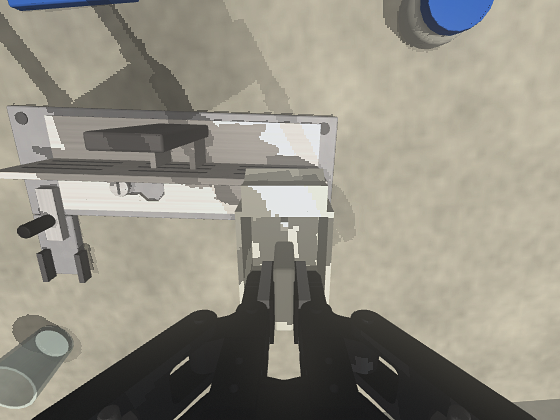

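Request:
{"api": "move_arm", "payload": {
  "rotation": [
    [-0.1,1.7,-0.4],
    [0,0,0],
    [0,0,0],
    [0,0,0],
    [0,0,0],
    [0,0,0]
  ],
  "delta_pos": [
    [0.3,0,-0.3],
    [0.5,0.8,0],
    [0.3,1,0],
    [0,0.7,0],
    [0,0,0],
    [0,0,0]
  ],
  "hand": [-1,-1,-1,-1,-1,-1]
}}

```text
clock: 28.05
ee_pos: [0.6023, 0.321, 0.1656]
ee_rot: [[0.99, -0.001, 0.14], [-0.14, -0.002, 0.99], [-0.001, -1.0, -0.002]]
wrist_force: [0.2, -0.2, -1.3]
opening: 0.0089
```

```bash
cat >> h.py <<'E'
LIP=[(-51,-23,25),(-51,23,25),(-46,-23,51),(-46,23,51),(-36,0,46),(-31,-27,50),(-31,27,50)]
def bov(fn,box,s,out,hz=.064,dx=1.8):
    st_=arm.get_state();R=np.array(st_['ee_rot']);P=np.array(st_['ee_pos'])
    # bin frame: x=tool x, y=tool z, z=-tool y
    Rb=np.stack([R[:,0],R[:,2],-R[:,1]],1)
    pts=(Rb@(np.array(LIP,float)/1000-np.array([dx/1000,0,hz])).T).T+P
    rail=bpose(B0,BY,[(-24,-138,80),(-24,138,80),(-30,-138,80),(-30,138,80),(-24,60,80),(-30,60,80),(-24,138,6)],.012)
    multi(fn,[(pts,(0,0,255)),(rail,(255,0,0))],box,s,out)
E
python3 - <<'E'
from h import *
plan(slot(99,.165),82.55)
snap('wrist','w20');bov('w20',(180,80,400,260),3.5,'x20')
E
```

```text
ang 82.55 rot tool deg [ 0.11 -0.57 -0.06] shift before-rot cm [-0.41  0.06  0.62] after-rot cm [-0.41  0.06  0.63]
ang 262.55 rot tool deg [9.0000e-02 1.7943e+02 1.7000e-01] shift before-rot cm [-0.41  0.06  0.62] after-rot cm [ 0.41  0.06 -0.63]
t 28.05 pos [0.6023 0.321  0.1656] zang 81.98 F [ 0.2 -0.2 -1.3] open 0.0089 q [ 0.39  0.48  1.36 -0.    1.31 -1.04]
```

View pics/x20.png

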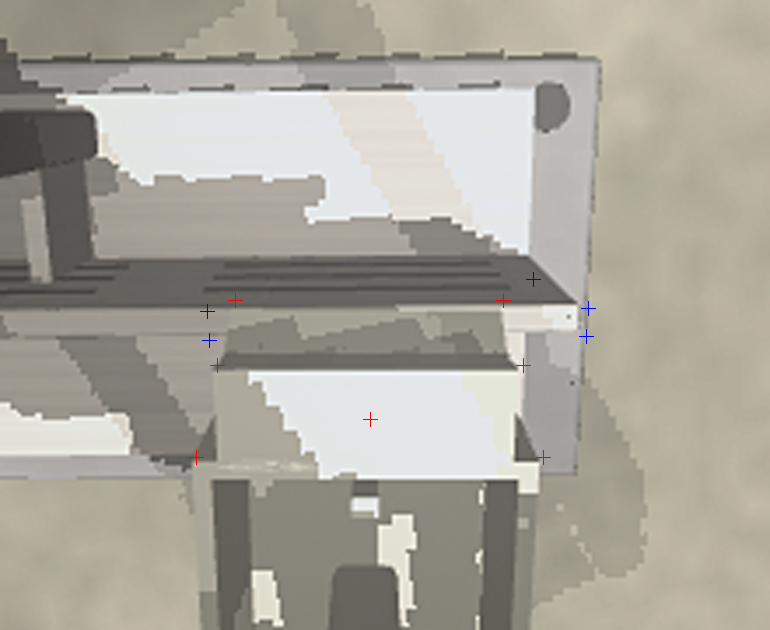

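```bash
sed -i 's/^B0=.*/B0=(.5740,.2288);BY=-7.45/; s/dx=1.8/dx=0.5/g' h.py; python3 - <<'E'
from h import *
plan(slot(99,.165),82.55)
E
```

```text
ang 82.55 rot tool deg [ 0.12 -0.57 -0.07] shift before-rot cm [-0.64  0.06  0.38] after-rot cm [-0.64  0.06  0.39]
ang 262.55 rot tool deg [1.1000e-01 1.7943e+02 1.9000e-01] shift before-rot cm [-0.64  0.06  0.38] after-rot cm [ 0.64  0.06 -0.39]
t 28.1 pos [0.6021 0.321  0.1656] zang 81.98 F [ 1.2 -0.3 -1.5] open 0.0088 q [ 0.39  0.48  1.36 -0.    1.31 -1.04]
```

Request:
{"api": "move_arm", "payload": {
  "rotation": [
    [0.1,-0.5,0],
    [0,0,0],
    [0,0,0],
    [0,0,0],
    [0,0,0]
  ],
  "delta_pos": [
    [-0.3,0,0.2],
    [-0.3,0.4,0.2],
    [0,0.6,0],
    [0,0.3,0],
    [0,0,0]
  ],
  "hand": [-1,-1,-1,-1,-1]
}}

```text
clock: 28.6
ee_pos: [0.596, 0.3272, 0.1524]
ee_rot: [[0.992, 0.0, 0.129], [-0.129, 0.001, 0.992], [0.0, -1.0, 0.001]]
wrist_force: [0.5, 0.6, -1.7]
opening: 0.0088
```

```bash
python3 - <<'E'
from h import *
plan(slot(99,.15),82.55)
snap('wrist','w21');bov('w21',(180,80,400,260),3.5,'x21')
E
```

```text
ang 82.55 rot tool deg [-0.05  0.05  0.  ] shift before-rot cm [ 0.04  0.24 -0.14] after-rot cm [ 0.04  0.24 -0.14]
ang 262.55 rot tool deg [ 0.0000e+00 -1.7995e+02  8.0000e-02] shift before-rot cm [ 0.04  0.24 -0.14] after-rot cm [-0.04  0.24  0.14]
t 28.6 pos [0.596  0.3272 0.1524] zang 82.6 F [ 0.5  0.6 -1.7] open 0.0088 q [ 0.4   0.48  1.38  0.    1.28 -1.04]
```

View pics/x21.png

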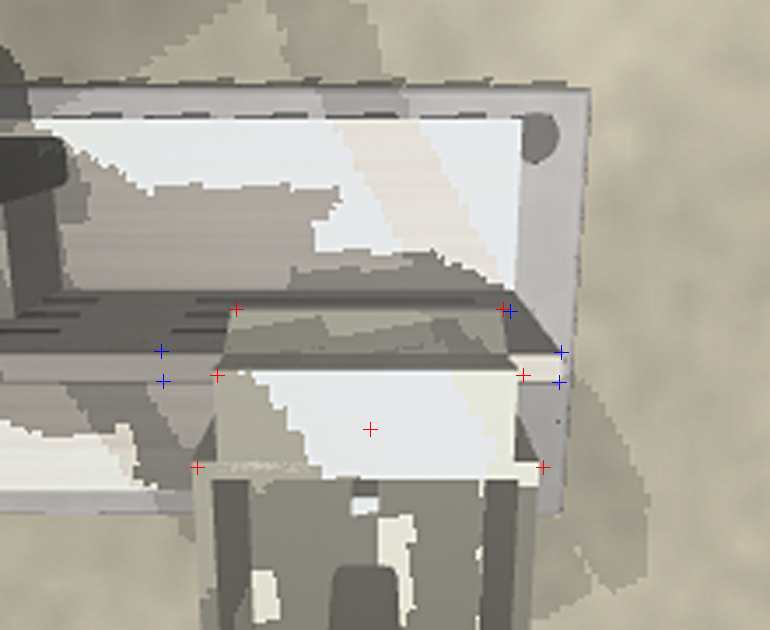

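Request:
{"api": "move_arm", "payload": {
  "rotation": [
    [0,0,0],
    [0,0,0],
    [0,0,0],
    [0,0,0],
    [0,0,0]
  ],
  "delta_pos": [
    [0.1,0.3,0],
    [0,0.5,0],
    [0,0.5,0],
    [0,0.3,0],
    [0,0,0]
  ],
  "hand": [-1,-1,-1,-1,-1]
}}

```text
clock: 29.15
ee_pos: [0.5974, 0.3269, 0.1352]
ee_rot: [[0.992, 0.0, 0.129], [-0.129, 0.001, 0.992], [0.0, -1.0, 0.001]]
wrist_force: [-0.1, 0.7, -1.4]
opening: 0.0087
```

```bash
sed -i 's/dx=0.5/dx=1.3/g' h.py; python3 - <<'E'
from h import *
plan(slot(99,.11),82.55)
snap('wrist','w22');bov('w22',(180,80,400,260),3.5,'x22')
E
```

```text
ang 82.55 rot tool deg [-0.05  0.03  0.01] shift before-rot cm [-0.02  2.52 -0.13] after-rot cm [-0.02  2.52 -0.13]
ang 262.55 rot tool deg [ 2.0000e-02 -1.7997e+02  8.0000e-02] shift before-rot cm [-0.02  2.52 -0.13] after-rot cm [0.02 2.52 0.13]
t 29.15 pos [0.5974 0.3269 0.1352] zang 82.58 F [-0.1  0.7 -1.4] open 0.0087 q [ 0.4   0.49  1.4   0.    1.24 -1.04]
```

View pics/x22.png

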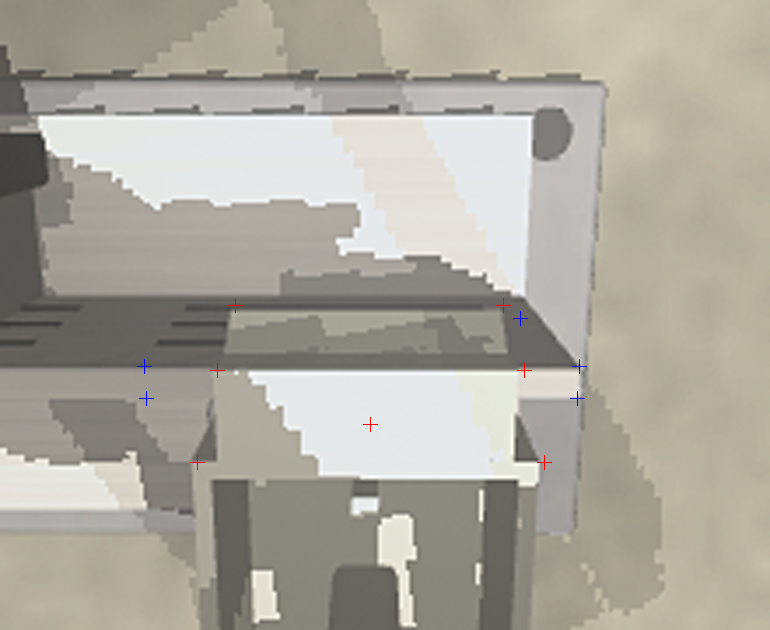

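Request:
{"api": "move_arm", "payload": {
  "rotation": [
    [0,0,0],
    [0,0,0],
    [0,0,0],
    [0,0,0],
    [0,0,0],
    [0,0,0]
  ],
  "delta_pos": [
    [0,0.3,0],
    [0,0.5,0],
    [0,0.5,0],
    [0,0.4,0],
    [0,0,0],
    [0,0,0]
  ],
  "hand": [-1,-1,-1,-1,-1,-1]
}}

```text
clock: 29.8
ee_pos: [0.5976, 0.327, 0.1169]
ee_rot: [[0.992, 0.001, 0.129], [-0.129, 0.001, 0.992], [0.001, -1.0, 0.001]]
wrist_force: [-0.6, 0.2, -1.7]
opening: 0.0089
```

```bash
python3 - <<'E'
from h import *
plan(slot(99,.11),82.55)
snap('wrist','w23');bov('w23',(180,80,400,260),3.5,'x23')
E
```

```text
ang 82.55 rot tool deg [-0.07  0.03  0.03] shift before-rot cm [-0.03  0.69 -0.14] after-rot cm [-0.03  0.69 -0.14]
ang 262.55 rot tool deg [ 5.0000e-02 -1.7997e+02  1.0000e-01] shift before-rot cm [-0.03  0.69 -0.14] after-rot cm [0.03 0.69 0.14]
t 29.8 pos [0.5976 0.327  0.1169] zang 82.58 F [-0.6  0.2 -1.7] open 0.0089 q [ 0.4   0.51  1.43  0.    1.21 -1.04]
```

View pics/x23.png

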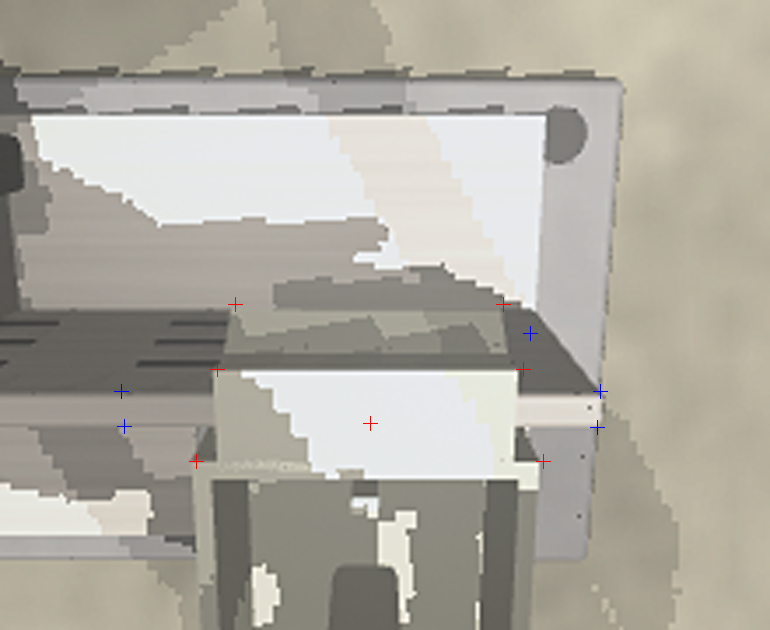

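Hook is behind the panel, rail (y≈395–425) under the lip (370–478). Lower the last 7 mm.

Request:
{"api": "move_arm", "payload": {
  "rotation": [
    [0,0,0],
    [0,0,0],
    [0,0,0],
    [0,0,0],
    [0,0,0]
  ],
  "delta_pos": [
    [0,0.3,0],
    [0,0.3,0],
    [0,0.2,0],
    [0,0.1,0],
    [0,0,0]
  ],
  "hand": [-1,-1,-1,-1,-1]
}}

```text
clock: 30.35
ee_pos: [0.5982, 0.3273, 0.1102]
ee_rot: [[0.992, 0.003, 0.129], [-0.129, 0.002, 0.992], [0.003, -1.0, 0.003]]
wrist_force: [-1.6, -0.4, -2.5]
opening: 0.0085
```

```bash
python3 - <<'E'
from h import *
plan(slot(99,.11),82.55)
E
```

```text
ang 82.55 rot tool deg [-0.15  0.03  0.17] shift before-rot cm [-0.1   0.02 -0.18] after-rot cm [-0.1   0.02 -0.18]
ang 262.55 rot tool deg [   0.27 -179.97    0.23] shift before-rot cm [-0.1   0.02 -0.18] after-rot cm [0.1  0.02 0.18]
t 30.35 pos [0.5982 0.3273 0.1102] zang 82.58 F [-1.6 -0.4 -2.5] open 0.0085 q [ 0.4   0.51  1.44  0.    1.19 -1.04]
```

Request:
{"api": "move_arm", "payload": {
  "rotation": [
    [0,0,0],
    [0,0,0],
    [0,0,0],
    [0,0,0]
  ],
  "delta_pos": [
    [0,0.1,0],
    [0,0.1,0],
    [0,0.1,0],
    [0,0,0]
  ],
  "hand": [-1,-1,-1,-1]
}}

```text
clock: 30.75
ee_pos: [0.5984, 0.3274, 0.1101]
ee_rot: [[0.992, 0.005, 0.129], [-0.129, 0.003, 0.992], [0.005, -1.0, 0.004]]
wrist_force: [-0.2, -0.7, -1.4]
opening: 0.0089
```

```bash
python3 - <<'E'
from h import *
plan(slot(99,.11),82.55)
E
```

```text
ang 82.55 rot tool deg [-0.2   0.04  0.27] shift before-rot cm [-0.11  0.   -0.19] after-rot cm [-0.11  0.01 -0.19]
ang 262.55 rot tool deg [   0.43 -179.96    0.32] shift before-rot cm [-0.11  0.   -0.19] after-rot cm [0.11 0.01 0.19]
t 30.75 pos [0.5984 0.3274 0.1101] zang 82.59 F [-0.2 -0.7 -1.4] open 0.0089 q [ 0.4   0.51  1.44  0.    1.19 -1.04]
```

Request:
{"api": "move_arm", "payload": {
  "rotation": [
    [0,0,0],
    [0,0,0],
    [0,0,0],
    [0,0,0],
    [0,0,0],
    [0,0,0],
    [0,0,0],
    [0,0,0],
    [0,0,0],
    [0,0,0]
  ],
  "delta_pos": [
    [0,0,0],
    [0,0,0],
    [0,0,0],
    [0,0,0],
    [0,-1,0],
    [0,-2,0],
    [0,-2,0],
    [0,-2,0],
    [0,-2,0],
    [0,0,0]
  ],
  "hand": [-0.7,-0.5,-0.2,-0.2,-0.2,-0.2,-0.2,-0.2,-0.2,-0.2]
}}

```text
clock: 31.75
ee_pos: [0.5988, 0.3275, 0.2045]
ee_rot: [[0.992, 0.006, 0.129], [-0.129, 0.003, 0.992], [0.006, -1.0, 0.004]]
wrist_force: [0.0, 0.1, 0.6]
opening: 0.0341
```

```bash
python3 - <<'E'
from h import *
plan([.6718,-.1423,.2],110.6)
snap('wrist','w24')
E
```

```text
ang 110.6 rot tool deg [ -0.16 -28.02   0.39] shift before-rot cm [ 13.3    0.33 -45.64] after-rot cm [ -9.7    0.45 -46.54]
ang 290.6 rot tool deg [ -0.53 151.98  -0.21] shift before-rot cm [ 13.3    0.33 -45.64] after-rot cm [ 9.7   0.45 46.54]
t 31.75 pos [0.5988 0.3275 0.2045] zang 82.58 F [0.  0.1 0.6] open 0.0341 q [ 0.4   0.45  1.3   0.    1.38 -1.04]
```

View pics/w24.png

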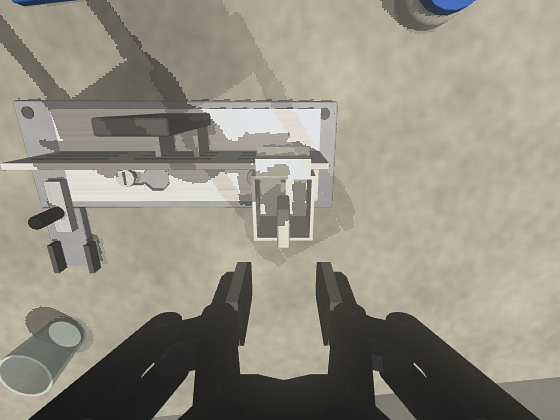

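Request:
{"api": "move_arm", "payload": {
  "rotation": [
    [0,0,0],
    [0,0,0],
    [0,0,0],
    [0,0,0],
    [0,0,0],
    [0,0,0],
    [0,0,0],
    [0,0,0],
    [0,0,0],
    [0,0,0],
    [0,0,0],
    [0,0,0],
    [0,0,0],
    [0,0,0],
    [0,0,0],
    [0,-7,0],
    [0,-7,0],
    [0,-7,0],
    [0,-7,0],
    [0,0,0]
  ],
  "delta_pos": [
    [0.5,0,-2],
    [1,0,-3.5],
    [1,0,-3.5],
    [1,0,-3.5],
    [1,0,-3.5],
    [1,0,-3.5],
    [1,0,-3.5],
    [1,0,-3.5],
    [1,0,-3.5],
    [1,0,-3.5],
    [1,0,-3.5],
    [1,0,-3.5],
    [0.6,0,-2.5],
    [0.4,0,-1.5],
    [0,0,0],
    [0,0,0],
    [0,0,0],
    [0,0,0],
    [0,0,0],
    [0,0,0]
  ],
  "hand": [0,0,0,0,0,0,0,0,0,0,0,0,0,0,0,0,0,0,0,0]
}}

```text
clock: 33.8
ee_pos: [0.647, -0.1582, 0.1771]
ee_rot: [[0.929, -0.042, -0.368], [0.368, 0.003, 0.93], [-0.038, -0.999, 0.018]]
wrist_force: [-0.3, -0.2, -0.4]
opening: 0.0426
```

```bash
python3 - <<'E'
from h import *
plan([.6718,-.1423,.19],110.6)
snap('wrist','w25')
E
```

```text
ang 110.6 rot tool deg [-1.02  1.01 -2.19] shift before-rot cm [ 2.84 -1.39  0.58] after-rot cm [ 2.88 -1.29  0.61]
ang 290.6 rot tool deg [  -3.42 -178.95    1.6 ] shift before-rot cm [ 2.84 -1.39  0.58] after-rot cm [-2.88 -1.29 -0.61]
t 33.8 pos [ 0.647  -0.1582  0.1771] zang 111.59 F [-0.3 -0.2 -0.4] open 0.0426 q [-0.34  0.47  1.34 -0.01  1.37 -2.28]
```

View pics/w25.png

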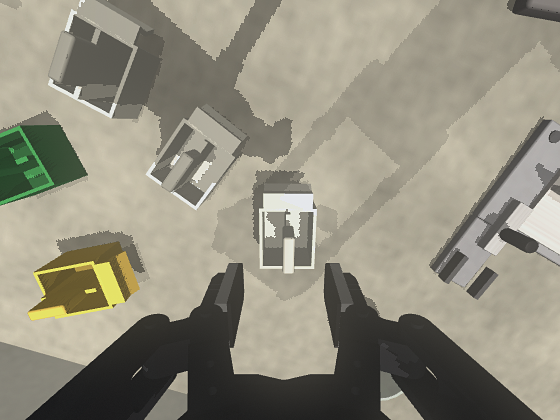

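```bash
python3 - <<'E'
from h import *
multi('w25',[(bpose((.6718,-.1423),20.56,RIM+BAR),(0,0,255))],(240,160,340,290),5,'x25a')
crop('w25',140,95,260,215,5,'x25b')
E
```

```text
(no output)
```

View pics/x25a.png

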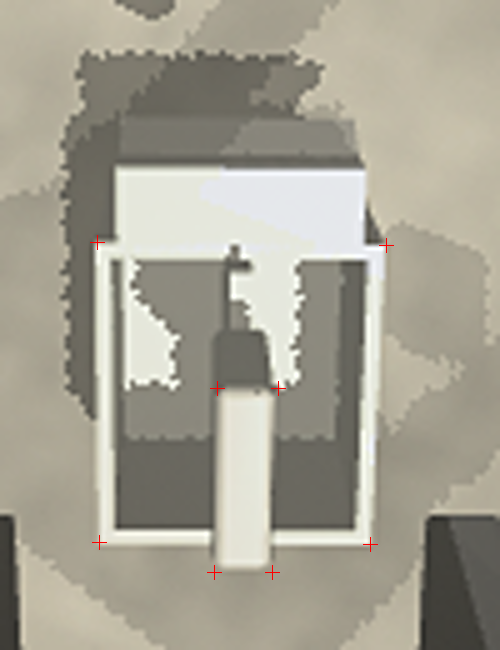

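View pics/x25b.png

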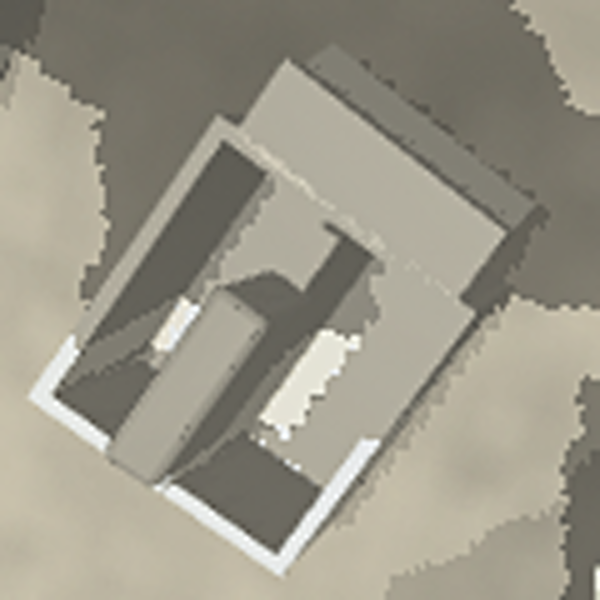

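```bash
python3 - <<'E'
from h import *
fit('w25',140,95,5,[(220,118),(478,305),(282,570),(32,395),(218,288),(268,322),(155,485),(107,452)],RIM+BAR,(.637,-.247,-15))
b=fit('w25',240,160,5,[(98,245),(383,247),(370,542),(101,544),(218,388),(274,388),(270,568),(216,568)],RIM+BAR,(.67,-.14,20))
plan([b[0]+.0012,b[1],.062],b[2]+90)
E
```

```text
fit [ 0.6374 -0.2491] yaw -16.49 rms px 0.89
fit [ 0.6718 -0.1424] yaw 21.01 rms px 0.44
ang 111.00672625208117 rot tool deg [-1.04  0.49 -2.19] shift before-rot cm [ 3.44 11.39  0.29] after-rot cm [ 2.99 11.5   0.53]
ang 291.0067262520812 rot tool deg [  -3.44 -179.47    1.64] shift before-rot cm [ 3.44 11.39  0.29] after-rot cm [-2.99 11.5  -0.53]
t 33.85 pos [ 0.6469 -0.158   0.177 ] zang 111.48 F [-0.1 -0.   0.1] open 0.0427 q [-0.34  0.47  1.34 -0.01  1.37 -2.28]
```

Request:
{"api": "move_arm", "payload": {
  "rotation": [
    [-1,0.5,-2.2],
    [0,0,0],
    [0,0,0],
    [0,0,0],
    [0,0,0],
    [0,0,0],
    [0,0,0],
    [0,0,0]
  ],
  "delta_pos": [
    [0,0,0],
    [1,0,0.2],
    [1,1,0.2],
    [0.6,2,0.1],
    [0,2,0],
    [0,1.5,0],
    [0,0,0],
    [0,0,0]
  ],
  "hand": [0,0,0,0,0,0,0,0]
}}

```text
clock: 34.65
ee_pos: [0.6753, -0.1364, 0.1066]
ee_rot: [[0.936, -0.0, -0.353], [0.353, 0.004, 0.936], [0.001, -1.0, 0.004]]
wrist_force: [0.5, -0.3, 0.1]
opening: 0.0428
```

```bash
python3 - <<'E'
from h import *
plan([.673,-.1424,.062],111)
E
```

```text
ang 111 rot tool deg [-0.21 -0.33  0.05] shift before-rot cm [-0.43  4.46 -0.5 ] after-rot cm [-0.43  4.46 -0.48]
ang 291 rot tool deg [-8.0000e-02  1.7967e+02 -3.2000e-01] shift before-rot cm [-0.43  4.46 -0.5 ] after-rot cm [0.43 4.46 0.48]
t 34.65 pos [ 0.6753 -0.1364  0.1066] zang 110.67 F [ 0.5 -0.3  0.1] open 0.0428 q [-0.3   0.53  1.42  0.    1.2  -2.23]
```

Request:
{"api": "move_arm", "payload": {
  "rotation": [
    [-0.2,-0.3,0],
    [0,0,0],
    [0,0,0],
    [0,0,0],
    [0,0,0],
    [0,0,0]
  ],
  "delta_pos": [
    [-0.4,0,-0.5],
    [0,0.8,0],
    [0,1.2,0],
    [0,1,0],
    [0,0.5,0],
    [0,0,0]
  ],
  "hand": [0,0,0,0,0,0]
}}

```text
clock: 35.25
ee_pos: [0.6749, -0.1433, 0.0705]
ee_rot: [[0.934, 0.004, -0.358], [0.358, -0.001, 0.934], [0.003, -1.0, -0.002]]
wrist_force: [0.4, 0.3, 0.4]
opening: 0.0427
```

```bash
python3 - <<'E'
from h import *
plan([.673,-.1424,.062],111)
snap('wrist','w26')
E
```

```text
ang 111 rot tool deg [ 0.13 -0.05  0.2 ] shift before-rot cm [-0.14  0.85  0.16] after-rot cm [-0.14  0.85  0.15]
ang 291 rot tool deg [ -0.31 179.95   0.21] shift before-rot cm [-0.14  0.85  0.16] after-rot cm [ 0.14  0.85 -0.15]
t 35.25 pos [ 0.6749 -0.1433  0.0705] zang 110.95 F [0.4 0.3 0.4] open 0.0427 q [-0.31  0.55  1.46  0.    1.12 -2.25]
```

View pics/w26.png

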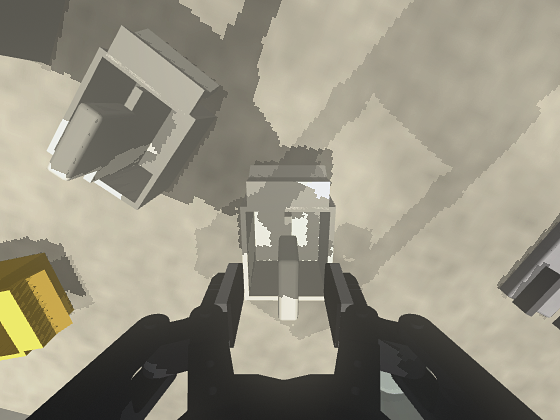

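Bar (288,280) is between the fingers (230–345). Final adjust, close and lift.

Request:
{"api": "move_arm", "payload": {
  "rotation": [
    [0.1,0,0.2],
    [0,0,0],
    [0,0,0],
    [0,0,0],
    [0,0,0],
    [0,0,0],
    [0,0,0],
    [0,0,0],
    [0,0,0]
  ],
  "delta_pos": [
    [-0.1,0.3,0.1],
    [0,0.5,0],
    [0,0.1,0],
    [0,0,0],
    [0,0,0],
    [0,0,0],
    [0,0,0],
    [0,0,0],
    [0,0,0]
  ],
  "hand": [0,0,0,0,-1,-1,-1,-1,-1]
}}

```text
clock: 36.2
ee_pos: [0.6743, -0.1428, 0.062]
ee_rot: [[0.934, 0.002, -0.358], [0.358, -0.001, 0.934], [0.001, -1.0, -0.002]]
wrist_force: [-0.4, -0.1, -1.3]
opening: 0.0092
```

```bash
python3 - <<'E'
from h import *
plan([.673,-.1424,.062],111)
E
```

```text
ang 111 rot tool deg [ 0.1  -0.04  0.08] shift before-rot cm [-0.1  -0.    0.08] after-rot cm [-0.1  -0.    0.08]
ang 291 rot tool deg [-1.2000e-01  1.7996e+02  1.6000e-01] shift before-rot cm [-0.1  -0.    0.08] after-rot cm [ 0.1  -0.   -0.08]
t 36.2 pos [ 0.6743 -0.1428  0.062 ] zang 110.96 F [-0.4 -0.1 -1.3] open 0.0092 q [-0.31  0.56  1.47 -0.    1.1  -2.25]
```

Request:
{"api": "move_arm", "payload": {
  "rotation": [
    [0,0,0],
    [0,0,0],
    [0,0,0],
    [0,0,0],
    [0,0,0],
    [0,7,0],
    [0,7,0],
    [0,7,0],
    [0,7,0],
    [0,0,0]
  ],
  "delta_pos": [
    [0,-1,0],
    [0,-2,0],
    [0,-2.5,0],
    [0,-2.5,0],
    [0,-2.5,0],
    [0,-1.5,0],
    [0,0,0],
    [0,0,0],
    [0,0,0],
    [0,0,0]
  ],
  "hand": [-1,-1,-1,-1,-1,-1,-1,-1,-1,-1]
}}

```text
clock: 37.2
ee_pos: [0.6738, -0.1427, 0.193]
ee_rot: [[0.99, 0.004, 0.141], [-0.141, -0.002, 0.99], [0.005, -1.0, -0.001]]
wrist_force: [0.3, 0.1, -1.8]
opening: 0.0086
```

```bash
python3 - <<'E'
from h import *
plan(slot(33,.19,1.8),82.55)
E
```

```text
ang 82.55 rot tool deg [ 0.08 -0.66  0.27] shift before-rot cm [-14.08   0.17  38.68] after-rot cm [-13.63   0.3   38.84]
ang 262.55 rot tool deg [-4.2000e-01  1.7934e+02  1.3000e-01] shift before-rot cm [-14.08   0.17  38.68] after-rot cm [ 13.63   0.3  -38.84]
t 37.2 pos [ 0.6738 -0.1427  0.193 ] zang 81.89 F [ 0.3  0.1 -1.8] open 0.0086 q [-0.31  0.47  1.3  -0.    1.37 -1.74]
```

Request:
{"api": "move_arm", "payload": {
  "rotation": [
    [0,-0.6,0.3],
    [0,0,0],
    [0,0,0],
    [0,0,0],
    [0,0,0],
    [0,0,0],
    [0,0,0],
    [0,0,0],
    [0,0,0],
    [0,0,0],
    [0,0,0],
    [0,0,0],
    [0,0,0],
    [0,0,0],
    [0,0,0]
  ],
  "delta_pos": [
    [0,0,0],
    [-0.7,0,2],
    [-1.05,0,3.2],
    [-1.05,0,3.2],
    [-1.05,0,3.2],
    [-1.05,0,3.2],
    [-1.05,0,3.2],
    [-1.05,0,3.2],
    [-1.05,0,3.2],
    [-1.05,0,3.2],
    [-1.05,0,3.2],
    [-1.05,0,3.2],
    [-0.6,0,1.8],
    [-0.3,0,1],
    [0,0,0]
  ],
  "hand": [-1,-1,-1,-1,-1,-1,-1,-1,-1,-1,-1,-1,-1,-1,-1]
}}

```text
clock: 38.7
ee_pos: [0.5842, 0.2632, 0.1931]
ee_rot: [[0.995, -0.009, 0.099], [-0.099, 0.005, 0.995], [-0.009, -1.0, 0.004]]
wrist_force: [0.8, -0.4, -1.6]
opening: 0.0087
```

```bash
python3 - <<'E'
from h import *
plan(slot(33,.15,1.8),82.55)
E
```

```text
ang 82.55 rot tool deg [-0.24  1.76 -0.54] shift before-rot cm [ 0.55  4.31 -0.28] after-rot cm [ 0.52  4.31 -0.25]
ang 262.55 rot tool deg [  -0.84 -178.24    0.37] shift before-rot cm [ 0.55  4.31 -0.28] after-rot cm [-0.52  4.31  0.25]
t 38.7 pos [0.5842 0.2632 0.1931] zang 84.31 F [ 0.8 -0.4 -1.6] open 0.0087 q [ 0.31  0.4   1.41  0.01  1.34 -1.16]
```

Request:
{"api": "move_arm", "payload": {
  "rotation": [
    [-0.2,1.8,-0.5],
    [0,0,0],
    [0,0,0],
    [0,0,0],
    [0,0,0],
    [0,0,0],
    [0,0,0]
  ],
  "delta_pos": [
    [0.2,0,0],
    [0.3,0.8,-0.1],
    [0,1.2,0],
    [0,1,0],
    [0,0.7,0],
    [0,0,0],
    [0,0,0]
  ],
  "hand": [-1,-1,-1,-1,-1,-1,-1]
}}

```text
clock: 39.4
ee_pos: [0.5886, 0.2569, 0.151]
ee_rot: [[0.991, -0.005, 0.131], [-0.131, -0.003, 0.991], [-0.004, -1.0, -0.004]]
wrist_force: [-0.3, -0.1, -1.9]
opening: 0.0087
```

```bash
python3 - <<'E'
from h import *
plan(slot(33,.11,1.8),82.55)
snap('wrist','w27');bov('w27',(180,80,400,260),3.5,'x27',.062,1.8)
E
```

```text
ang 82.55 rot tool deg [ 0.22 -0.07 -0.24] shift before-rot cm [0.01 4.09 0.34] after-rot cm [-0.01  4.1   0.32]
ang 262.55 rot tool deg [  0.38 179.92   0.34] shift before-rot cm [0.01 4.09 0.34] after-rot cm [ 0.01  4.1  -0.32]
t 39.4 pos [0.5886 0.2569 0.151 ] zang 82.48 F [-0.3 -0.1 -1.9] open 0.0087 q [ 0.3   0.43  1.47 -0.    1.25 -1.13]
```

View pics/x27.png

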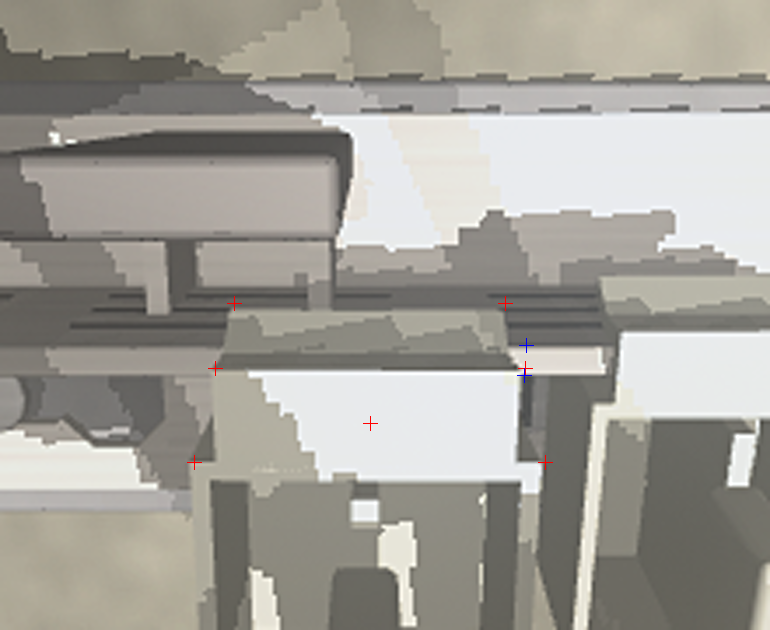

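Request:
{"api": "move_arm", "payload": {
  "rotation": [
    [0.2,0,-0.2],
    [0,0,0],
    [0,0,0],
    [0,0,0],
    [0,0,0],
    [0,0,0]
  ],
  "delta_pos": [
    [0,0.3,0.2],
    [0,0.5,0],
    [0,0.6,0],
    [0,0.4,0],
    [0,0,0],
    [0,0,0]
  ],
  "hand": [-1,-1,-1,-1,-1,-1]
}}

```text
clock: 40.05
ee_pos: [0.5894, 0.2596, 0.1324]
ee_rot: [[0.991, 0.001, 0.13], [-0.13, 0.001, 0.991], [0.001, -1.0, 0.001]]
wrist_force: [-0.0, 0.4, -0.3]
opening: 0.0089
```

```bash
python3 - <<'E'
from h import *
plan(slot(33,.11,1.8),82.55)
snap('wrist','w28');bov('w28',(180,80,400,260),3.5,'x28',.062,1.8)
E
```

```text
ang 82.55 rot tool deg [-0.05 -0.04  0.07] shift before-rot cm [-0.05  2.24  0.05] after-rot cm [-0.04  2.24  0.05]
ang 262.55 rot tool deg [-1.2000e-01  1.7996e+02 -8.0000e-02] shift before-rot cm [-0.05  2.24  0.05] after-rot cm [ 0.04  2.24 -0.05]
t 40.05 pos [0.5894 0.2596 0.1324] zang 82.51 F [-0.   0.4 -0.3] open 0.0089 q [ 0.31  0.44  1.5   0.    1.2  -1.13]
```

View pics/x28.png

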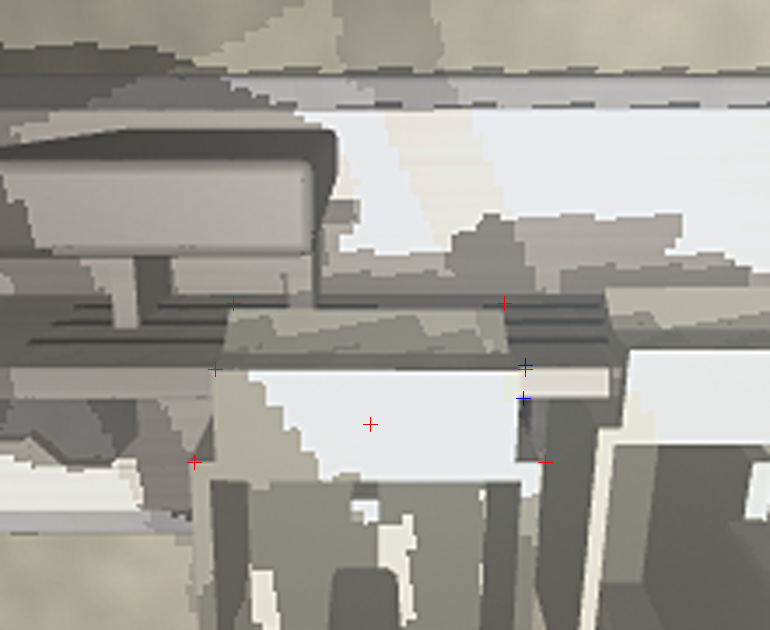

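Request:
{"api": "move_arm", "payload": {
  "rotation": [
    [0,0,0],
    [0,0,0],
    [0,0,0],
    [0,0,0],
    [0,0,0],
    [0,0,0],
    [0,0,0],
    [0,0,0]
  ],
  "delta_pos": [
    [0,0.3,0],
    [0,0.5,0],
    [0,0.5,0],
    [0,0.4,0],
    [0,0.3,0],
    [0,0.2,0],
    [0,0.1,0],
    [0,0,0]
  ],
  "hand": [-1,-1,-1,-1,-1,-1,-1,-1]
}}

```text
clock: 40.9
ee_pos: [0.5897, 0.2596, 0.108]
ee_rot: [[0.991, 0.002, 0.13], [-0.13, 0.001, 0.991], [0.002, -1.0, 0.001]]
wrist_force: [-0.3, -0.7, -0.8]
opening: 0.0091
```

```bash
python3 - <<'E'
from h import *
plan(slot(33,.11,1.8),82.55)
snap('wrist','w29');bov('w29',(180,80,400,260),3.5,'x29',.062,1.8)
E
```

```text
ang 82.55 rot tool deg [-0.07 -0.05  0.11] shift before-rot cm [-0.07 -0.2   0.04] after-rot cm [-0.07 -0.2   0.04]
ang 262.55 rot tool deg [-1.7000e-01  1.7995e+02 -1.1000e-01] shift before-rot cm [-0.07 -0.2   0.04] after-rot cm [ 0.07 -0.2  -0.04]
t 40.9 pos [0.5897 0.2596 0.108 ] zang 82.5 F [-0.3 -0.7 -0.8] open 0.0091 q [ 0.31  0.46  1.53  0.    1.15 -1.13]
```

View pics/x29.png

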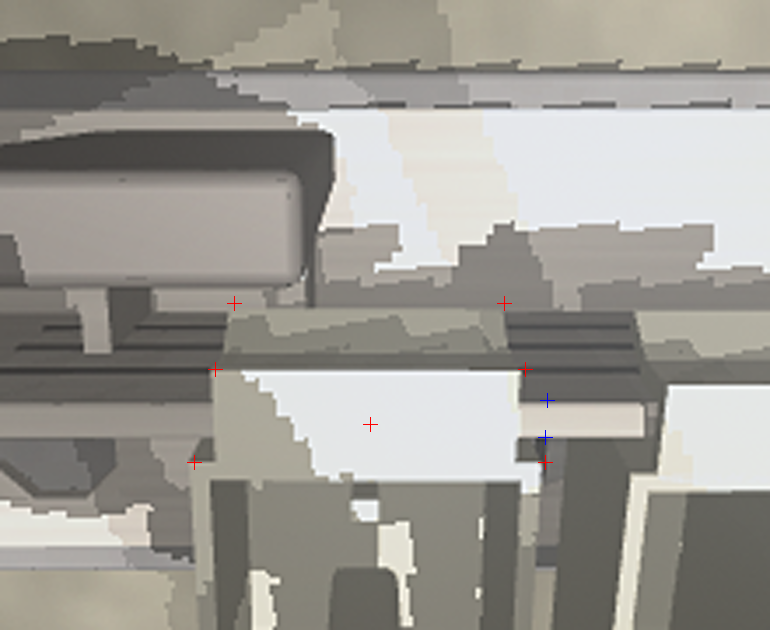

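Request:
{"api": "move_arm", "payload": {
  "rotation": [
    [0,0,0],
    [0,0,0],
    [0,0,0],
    [0,0,0],
    [0,0,0],
    [0,0,0],
    [0,0,0],
    [0,0,0],
    [0,0,0],
    [0,0,0],
    [0,0,0]
  ],
  "delta_pos": [
    [0,0.1,0],
    [0,0,0],
    [0,0,0],
    [0,0,0],
    [0,0,0],
    [0,-1,0],
    [0,-2,0],
    [0,-2,0],
    [0,-2,0],
    [0,-2,0],
    [0,0,0]
  ],
  "hand": [-1,-0.7,-0.5,-0.2,-0.2,-0.2,-0.2,-0.2,-0.2,-0.2,-0.2]
}}

```text
clock: 42.05
ee_pos: [0.5907, 0.2598, 0.2041]
ee_rot: [[0.991, 0.006, 0.13], [-0.13, 0.002, 0.991], [0.006, -1.0, 0.003]]
wrist_force: [0.9, 0.7, -0.8]
opening: 0.034
```

```bash
python3 - <<'E'
from h import *
plan([.6374,-.2491,.2],73.5)
snap('wrist','w30')
E
```

```text
ang 73.5 rot tool deg [-0.2   9.01  0.33] shift before-rot cm [ 11.27   0.33 -49.85] after-rot cm [ 18.94   0.41 -47.47]
ang 253.5 rot tool deg [   0.49 -170.99    0.3 ] shift before-rot cm [ 11.27   0.33 -49.85] after-rot cm [-18.94   0.41  47.47]
t 42.05 pos [0.5907 0.2598 0.2041] zang 82.51 F [ 0.9  0.7 -0.8] open 0.034 q [ 0.31  0.39  1.4   0.    1.35 -1.13]
```

View pics/w30.png

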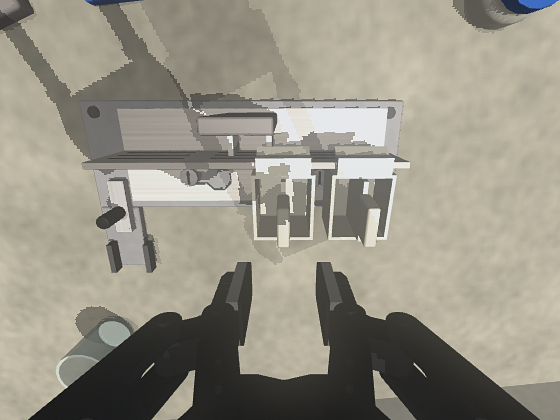

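Request:
{"api": "move_arm", "payload": {
  "rotation": [
    [0,0,0],
    [0,0,0],
    [0,0,0],
    [0,0,0],
    [0,0,0],
    [0,0,0],
    [0,0,0],
    [0,0,0],
    [0,0,0],
    [0,0,0],
    [0,0,0],
    [0,0,0],
    [0,0,0],
    [0,0,0],
    [0,0,0],
    [0,4.5,0],
    [0,4.5,0],
    [0,0,0],
    [0,0,0]
  ],
  "delta_pos": [
    [0.5,0,-2],
    [0.9,0,-3.4],
    [0.9,0,-3.4],
    [0.9,0,-3.4],
    [0.9,0,-3.4],
    [0.9,0,-3.4],
    [0.9,0,-3.4],
    [0.9,0,-3.4],
    [0.9,0,-3.4],
    [0.9,0,-3.4],
    [0.9,0,-3.4],
    [0.9,0,-3.4],
    [0.9,0,-3.4],
    [0.9,0,-3.4],
    [0.5,0,-1.5],
    [0,0,0],
    [0,0,0],
    [0,0,0],
    [0,0,0]
  ],
  "hand": [0,0,0,0,0,0,0,0,0,0,0,0,0,0,0,0,0,0,0]
}}

```text
clock: 44.0
ee_pos: [0.6443, -0.2446, 0.1732]
ee_rot: [[0.958, -0.035, 0.285], [-0.285, 0.014, 0.958], [-0.038, -0.999, 0.003]]
wrist_force: [0.1, -0.1, 0.1]
opening: 0.0427
```

```bash
python3 - <<'E'
from h import *
plan([.6374,-.2491,.062],73.5)
snap('wrist','w31')
E
```

```text
ang 73.5 rot tool deg [-0.19 -0.07 -2.16] shift before-rot cm [-0.11 11.13 -0.67] after-rot cm [-0.53 11.12 -0.63]
ang 253.5 rot tool deg [  3.39 179.9   -0.3 ] shift before-rot cm [-0.11 11.13 -0.67] after-rot cm [ 0.53 11.12  0.63]
t 44.0 pos [ 0.6443 -0.2446  0.1732] zang 73.43 F [ 0.1 -0.1  0.1] open 0.0427 q [-0.46  0.5   1.29 -0.    1.39 -1.74]
```

View pics/w31.png

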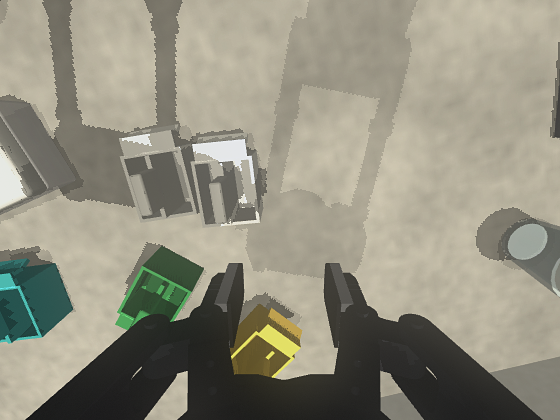

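```bash
python3 - <<'E'
from h import *
crop('w31',105,115,275,235,4.5,'x31')
E
```

```text
(no output)
```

View pics/x31.png

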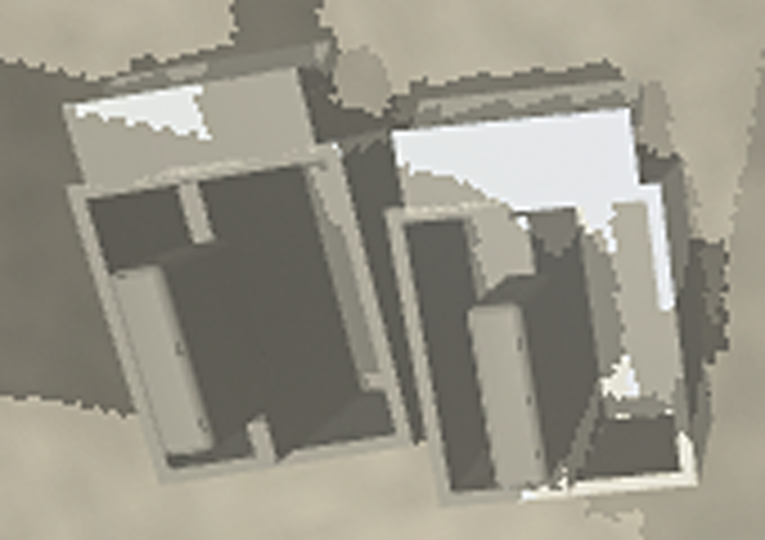

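```bash
python3 - <<'E'
from h import *
c=fit('w31',105,115,4.5,[(387,212),(660,185),(697,483),(440,505),(470,313),(524,306),(548,487),(500,490)],RIM+BAR,(.6,-.3,-10))
d=fit('w31',105,115,4.5,[(68,188),(335,147),(407,437),(163,482),(112,272),(162,266),(214,447),(163,455)],RIM+BAR,(.6,-.35,-5))
fit('w31',105,115,4.5,[(387,212),(660,185),(697,483),(440,505)],RIM,(.6,-.3,-10))
plan([c[0]+.0015,c[1],.062],c[2]+90)
multi('w31',[(bpose(c[:2],c[2],RIM+BAR),(0,0,255)),(bpose(d[:2],d[2],RIM+BAR),(255,0,0))],(105,115,275,235),4.5,'x31b')
E
```

```text
fit [ 0.6127 -0.2898] yaw -11.36 rms px 0.67
fit [ 0.589  -0.3452] yaw -7.65 rms px 1.03
fit [ 0.6125 -0.2901] yaw -11.24 rms px 0.36
ang 78.6382360541409 rot tool deg [-0.29 -5.21 -2.15] shift before-rot cm [-1.17 11.15 -5.24] after-rot cm [-2.06 11.11 -5.04]
ang 258.6382360541409 rot tool deg [  3.29 174.76  -0.44] shift before-rot cm [-1.17 11.15 -5.24] after-rot cm [ 2.06 11.11  5.04]
t 44.05 pos [ 0.6443 -0.2445  0.1731] zang 73.43 F [-0.  -0.2  0. ] open 0.0427 q [-0.46  0.5   1.29 -0.    1.39 -1.74]
```

View pics/x31b.png

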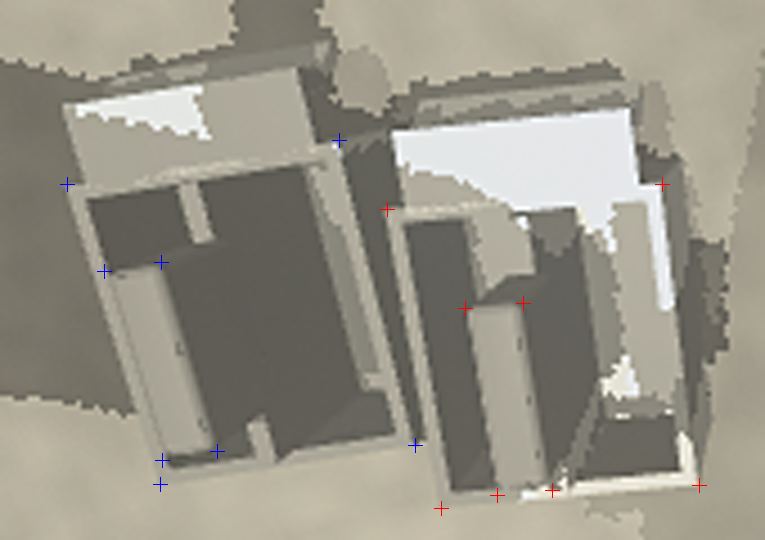

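Request:
{"api": "move_arm", "payload": {
  "rotation": [
    [-0.3,-5.2,-2.1],
    [0,0,0],
    [0,0,0],
    [0,0,0],
    [0,0,0],
    [0,0,0],
    [0,0,0],
    [0,0,0]
  ],
  "delta_pos": [
    [0,0,0],
    [-0.6,0,-1.5],
    [-0.7,0.5,-1.8],
    [-0.5,1,-1.3],
    [0,2,0],
    [0,2,0],
    [0,0,0],
    [0,0,0]
  ],
  "hand": [0,0,0,0,0,0,0,0]
}}

```text
clock: 44.85
ee_pos: [0.6145, -0.2901, 0.1161]
ee_rot: [[0.981, -0.002, 0.196], [-0.196, -0.001, 0.981], [-0.002, -1.0, -0.001]]
wrist_force: [0.2, 0.7, 0.7]
opening: 0.0427
```

```bash
python3 - <<'E'
from h import *
plan([.614,-.2898,.062],78.7)
snap('wrist','w32')
multi('w32',[(bpose((.6127,-.2898),-11.3,RIM+BAR),(0,0,255))],(200,100,380,320),2.5,'x32')
E
```

```text
ang 78.7 rot tool deg [ 0.08  0.   -0.1 ] shift before-rot cm [-0.04  5.41  0.03] after-rot cm [-0.05  5.41  0.02]
ang 258.7 rot tool deg [-1.6e-01 -1.8e+02 -1.3e-01] shift before-rot cm [-0.04  5.41  0.03] after-rot cm [ 0.05  5.41 -0.02]
t 44.85 pos [ 0.6145 -0.2901  0.1161] zang 78.7 F [0.2 0.7 0.7] open 0.0427 q [-0.54  0.51  1.43 -0.    1.21 -1.92]
```

View pics/x32.png

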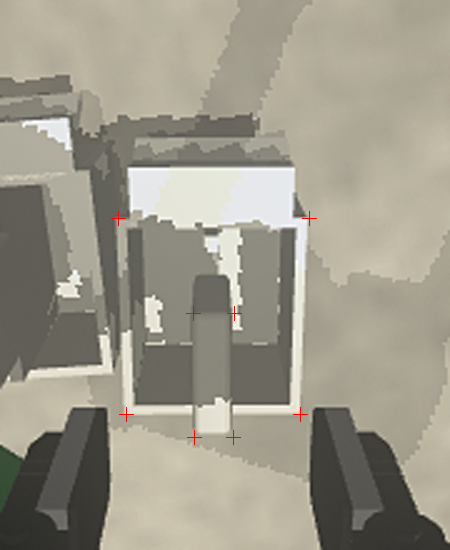

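Aligned on bin C (bar at the finger midline). Descend to z 0.062.

Request:
{"api": "move_arm", "payload": {
  "rotation": [
    [0,0,0],
    [0,0,0],
    [0,0,0],
    [0,0,0],
    [0,0,0],
    [0,0,0],
    [0,0,0]
  ],
  "delta_pos": [
    [0,1,0],
    [0,1.3,0],
    [0,1.2,0],
    [0,0.9,0],
    [0,0.5,0],
    [0,0,0],
    [0,0,0]
  ],
  "hand": [0,0,0,0,0,0,0]
}}

```text
clock: 45.6
ee_pos: [0.6153, -0.2901, 0.0642]
ee_rot: [[0.981, -0.001, 0.195], [-0.195, -0.002, 0.981], [-0.0, -1.0, -0.002]]
wrist_force: [-0.3, -0.0, 0.2]
opening: 0.0428
```

```bash
python3 - <<'E'
from h import *
plan([.614,-.2898,.062],78.7)
E
```

```text
ang 78.7 rot tool deg [ 0.12  0.04 -0.01] shift before-rot cm [-0.13  0.22  0.01] after-rot cm [-0.13  0.22  0.01]
ang 258.7 rot tool deg [-2.0000e-02 -1.7996e+02 -1.9000e-01] shift before-rot cm [-0.13  0.22  0.01] after-rot cm [ 0.13  0.22 -0.01]
t 45.6 pos [ 0.6153 -0.2901  0.0642] zang 78.74 F [-0.3 -0.   0.2] open 0.0428 q [-0.54  0.55  1.49 -0.    1.1  -1.91]
```

Close and lift.

Request:
{"api": "move_arm", "payload": {
  "rotation": [
    [0,0,0],
    [0,0,0],
    [0,0,0],
    [0,0,0],
    [0,0,0],
    [0,0,0],
    [0,0,0],
    [0,0,0],
    [0,0,0],
    [0,0,0],
    [0,0,0],
    [0,-2,0],
    [0,-2,0],
    [0,0,0]
  ],
  "delta_pos": [
    [-0.1,0.2,0],
    [0,0,0],
    [0,0,0],
    [0,0,0],
    [0,0,0],
    [0,0,0],
    [0,-1,0],
    [0,-2,0],
    [0,-2.5,0],
    [0,-2.5,0],
    [0,-2.5,0],
    [0,-1.5,0],
    [0,0,0],
    [0,0,0]
  ],
  "hand": [0,-1,-1,-1,-1,-1,-1,-1,-1,-1,-1,-1,-1,-1]
}}

```text
clock: 47.0
ee_pos: [0.6145, -0.2897, 0.1922]
ee_rot: [[0.992, 0.002, 0.124], [-0.124, -0.004, 0.992], [0.003, -1.0, -0.003]]
wrist_force: [0.4, 1.0, -1.8]
opening: 0.0088
```

```bash
python3 - <<'E'
from h import *
plan(slot(-33,.19,1.8),82.55)
snap('wrist','w33')
E
```

```text
ang 82.55 rot tool deg [0.2  0.33 0.15] shift before-rot cm [-9.390e+00  4.000e-02  4.764e+01] after-rot cm [-9.66  0.22 47.59]
ang 262.55 rot tool deg [   0.24 -179.67   -0.31] shift before-rot cm [-9.390e+00  4.000e-02  4.764e+01] after-rot cm [  9.66   0.22 -47.59]
t 47.0 pos [ 0.6145 -0.2897  0.1922] zang 82.87 F [ 0.4  1.  -1.8] open 0.0088 q [-0.54  0.45  1.33 -0.    1.36 -1.99]
```

View pics/w33.png

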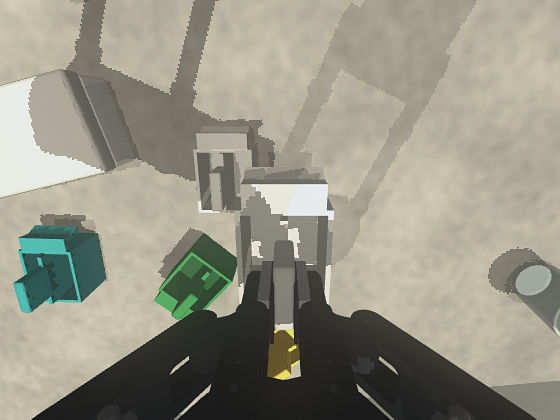

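Request:
{"api": "move_arm", "payload": {
  "rotation": [
    [0.2,0.3,0.2],
    [0,0,0],
    [0,0,0],
    [0,0,0],
    [0,0,0],
    [0,0,0],
    [0,0,0],
    [0,0,0],
    [0,0,0],
    [0,0,0],
    [0,0,0],
    [0,0,0],
    [0,0,0],
    [0,0,0],
    [0,0,0],
    [0,0,0],
    [0,0,0],
    [0,0,0]
  ],
  "delta_pos": [
    [0,0,0],
    [-0.4,0,2],
    [-0.6,0,3.4],
    [-0.6,0,3.4],
    [-0.6,0,3.4],
    [-0.6,0,3.4],
    [-0.6,0,3.4],
    [-0.6,0,3.4],
    [-0.6,0,3.4],
    [-0.6,0,3.4],
    [-0.6,0,3.4],
    [-0.6,0,3.4],
    [-0.6,0,3.4],
    [-0.6,0,3.4],
    [-0.3,0,1.8],
    [-0.2,0,0.8],
    [0,0,0],
    [0,0,0]
  ],
  "hand": [-1,-1,-1,-1,-1,-1,-1,-1,-1,-1,-1,-1,-1,-1,-1,-1,-1,-1]
}}

```text
clock: 48.85
ee_pos: [0.5803, 0.2023, 0.1853]
ee_rot: [[0.99, -0.025, 0.136], [-0.136, 0.01, 0.991], [-0.026, -1.0, 0.007]]
wrist_force: [-0.5, 0.0, -0.7]
opening: 0.0086
```

```bash
python3 - <<'E'
from h import *
plan(slot(-33,.15,1.8),82.55)
E
```

```text
ang 82.55 rot tool deg [-0.38 -0.37 -1.49] shift before-rot cm [ 0.2   3.52 -0.78] after-rot cm [ 0.11  3.53 -0.76]
ang 262.55 rot tool deg [  2.34 179.61  -0.6 ] shift before-rot cm [ 0.2   3.52 -0.78] after-rot cm [-0.11  3.53  0.76]
t 48.85 pos [0.5803 0.2023 0.1853] zang 82.17 F [-0.5  0.  -0.7] open 0.0086 q [ 0.21  0.37  1.47  0.02  1.32 -1.23]
```

Request:
{"api": "move_arm", "payload": {
  "rotation": [
    [-0.4,-0.4,-1.5],
    [0,0,0],
    [0,0,0],
    [0,0,0],
    [0,0,0],
    [0,0,0],
    [0,0,0]
  ],
  "delta_pos": [
    [0,0,-0.3],
    [0.1,0.5,-0.4],
    [0,1,0],
    [0,1,0],
    [0,0.6,0],
    [0,0,0],
    [0,0,0]
  ],
  "hand": [-1,-1,-1,-1,-1,-1,-1]
}}

```text
clock: 49.55
ee_pos: [0.58, 0.1895, 0.1504]
ee_rot: [[0.991, -0.001, 0.135], [-0.135, -0.003, 0.991], [-0.0, -1.0, -0.003]]
wrist_force: [0.2, 0.1, -1.0]
opening: 0.0088
```

```bash
python3 - <<'E'
from h import *
plan(slot(-33,.108,1.8),82.55)
snap('wrist','w34');bov('w34',(180,80,400,260),3.5,'x34',.062,1.8)
E
```

```text
ang 82.55 rot tool deg [ 0.2  -0.29 -0.01] shift before-rot cm [-0.03  4.24  0.53] after-rot cm [-0.02  4.24  0.52]
ang 262.55 rot tool deg [1.0000e-02 1.7971e+02 3.1000e-01] shift before-rot cm [-0.03  4.24  0.53] after-rot cm [ 0.02  4.24 -0.52]
t 49.55 pos [0.58   0.1895 0.1504] zang 82.26 F [ 0.2  0.1 -1. ] open 0.0088 q [ 0.2   0.38  1.55 -0.    1.21 -1.23]
```

View pics/x34.png

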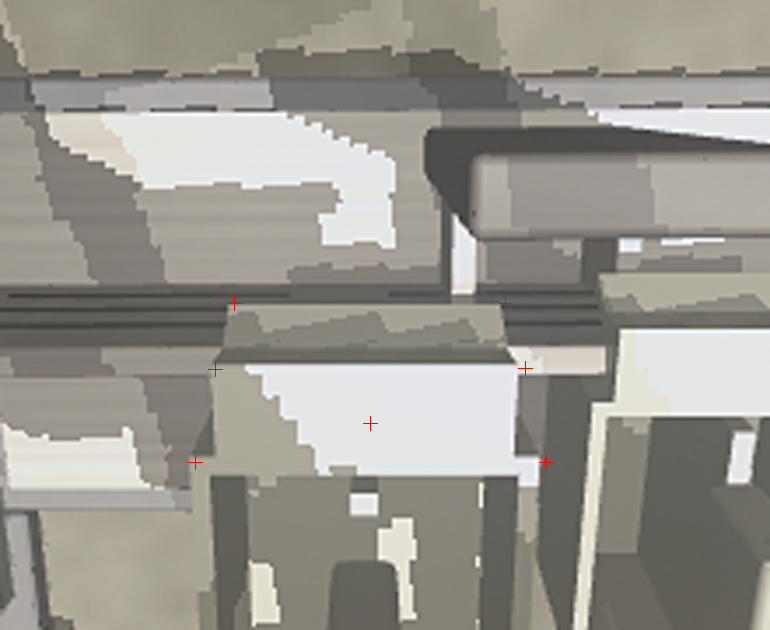

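Request:
{"api": "move_arm", "payload": {
  "rotation": [
    [0.2,-0.3,0],
    [0,0,0],
    [0,0,0],
    [0,0,0],
    [0,0,0],
    [0,0,0]
  ],
  "delta_pos": [
    [0.1,0.3,0.3],
    [0,0.5,0],
    [0,0.6,0],
    [0,0.4,0],
    [0,0,0],
    [0,0,0]
  ],
  "hand": [-1,-1,-1,-1,-1,-1]
}}

```text
clock: 50.2
ee_pos: [0.5821, 0.1932, 0.1313]
ee_rot: [[0.992, 0.001, 0.128], [-0.128, 0.001, 0.992], [0.001, -1.0, 0.001]]
wrist_force: [0.9, -0.0, -1.3]
opening: 0.009
```

```bash
python3 - <<'E'
from h import *
plan(slot(-33,.108,2.7),82.55)
snap('wrist','w35');bov('w35',(180,80,400,260),3.5,'x35',.062,2.7)
E
```

```text
ang 82.55 rot tool deg [-0.05  0.08  0.07] shift before-rot cm [-0.1   2.33  0.12] after-rot cm [-0.1   2.33  0.12]
ang 262.55 rot tool deg [ 1.1000e-01 -1.7992e+02  8.0000e-02] shift before-rot cm [-0.1   2.33  0.12] after-rot cm [ 0.1   2.33 -0.12]
t 50.2 pos [0.5821 0.1932 0.1313] zang 82.63 F [ 0.9 -0.  -1.3] open 0.009 q [ 0.21  0.4   1.57  0.    1.17 -1.24]
```

View pics/x35.png

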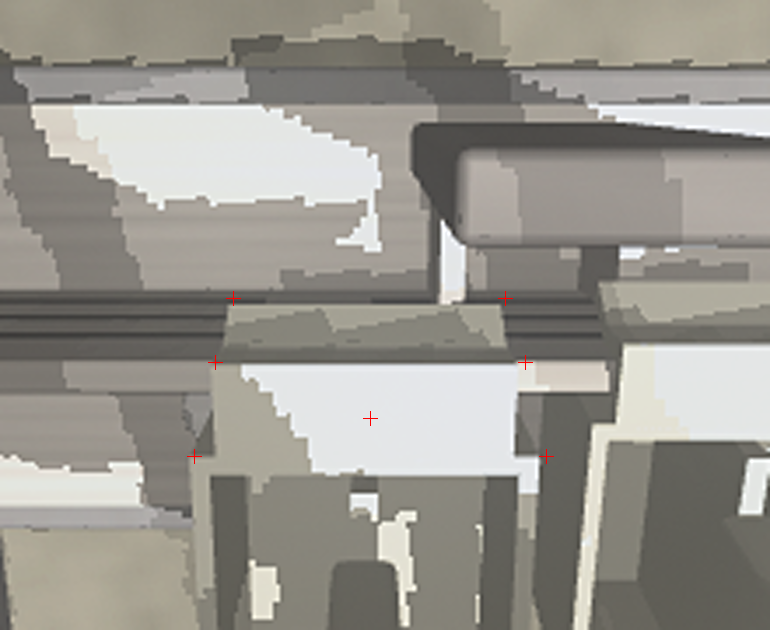

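Request:
{"api": "move_arm", "payload": {
  "rotation": [
    [0,0,0],
    [0,0,0],
    [0,0,0],
    [0,0,0],
    [0,0,0],
    [0,0,0],
    [0,0,0],
    [0,0,0]
  ],
  "delta_pos": [
    [0,0.3,0],
    [0,0.5,0],
    [0,0.5,0],
    [0,0.4,0],
    [0,0.3,0],
    [0,0.1,0],
    [0,0.1,0],
    [0,0,0]
  ],
  "hand": [-1,-1,-1,-1,-1,-1,-1,-1]
}}

```text
clock: 51.05
ee_pos: [0.5826, 0.1933, 0.1093]
ee_rot: [[0.992, 0.003, 0.128], [-0.128, 0.001, 0.992], [0.003, -1.0, 0.001]]
wrist_force: [0.1, -0.8, -1.6]
opening: 0.0086
```

```bash
python3 - <<'E'
from h import *
plan(slot(-33,.108,2.7),82.55)
snap('wrist','w36');bov('w36',(180,80,400,260),3.5,'x36',.062,2.7)
E
```

```text
ang 82.55 rot tool deg [-0.08  0.07  0.15] shift before-rot cm [-0.15  0.13  0.11] after-rot cm [-0.14  0.13  0.11]
ang 262.55 rot tool deg [ 2.4000e-01 -1.7993e+02  1.3000e-01] shift before-rot cm [-0.15  0.13  0.11] after-rot cm [ 0.14  0.13 -0.11]
t 51.05 pos [0.5826 0.1933 0.1093] zang 82.62 F [ 0.1 -0.8 -1.6] open 0.0086 q [ 0.21  0.42  1.6   0.    1.12 -1.24]
```

View pics/x36.png

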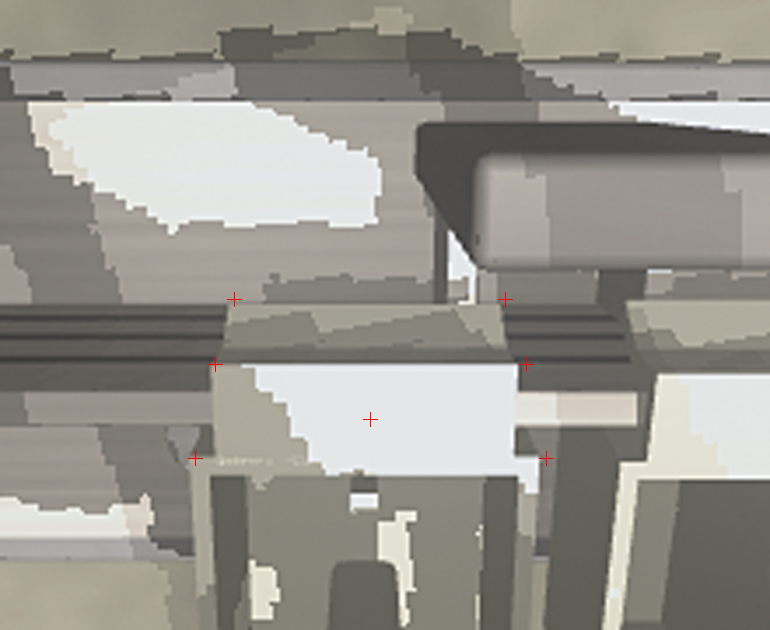

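Rail (392–425) is under the lip, hook behind the panel. Seat it and release.

Request:
{"api": "move_arm", "payload": {
  "rotation": [
    [0,0,0],
    [0,0,0],
    [0,0,0],
    [0,0,0],
    [0,0,0],
    [0,0,0],
    [0,0,0],
    [0,0,0],
    [0,0,0],
    [0,0,0],
    [0,0,0],
    [0,0,0],
    [0,0,0]
  ],
  "delta_pos": [
    [0,0.1,0],
    [0,0.1,0],
    [0,0.1,0],
    [0,0,0],
    [0,0,0],
    [0,0,0],
    [0,0,0],
    [0,-1,0],
    [0,-2,0],
    [0,-2,0],
    [0,-2,0],
    [0,-2,0],
    [0,0,0]
  ],
  "hand": [-1,-1,-1,-0.7,-0.5,-0.2,-0.2,-0.2,-0.2,-0.2,-0.2,-0.2,-0.2]
}}

```text
clock: 52.4
ee_pos: [0.5833, 0.1933, 0.204]
ee_rot: [[0.992, 0.006, 0.128], [-0.128, 0.002, 0.992], [0.006, -1.0, 0.002]]
wrist_force: [0.1, 0.4, 0.2]
opening: 0.034
```

```bash
python3 - <<'E'
from h import *
plan([.589,-.3452,.2],82.4)
snap('wrist','w37')
E
```

```text
ang 82.4 rot tool deg [-0.14  0.23  0.34] shift before-rot cm [  7.47   0.31 -53.34] after-rot cm [  7.69   0.4  -53.3 ]
ang 262.4 rot tool deg [   0.53 -179.77    0.22] shift before-rot cm [  7.47   0.31 -53.34] after-rot cm [-7.69  0.4  53.3 ]
t 52.4 pos [0.5833 0.1933 0.204 ] zang 82.63 F [0.1 0.4 0.2] open 0.034 q [ 0.21  0.35  1.47  0.    1.32 -1.24]
```

View pics/w37.png

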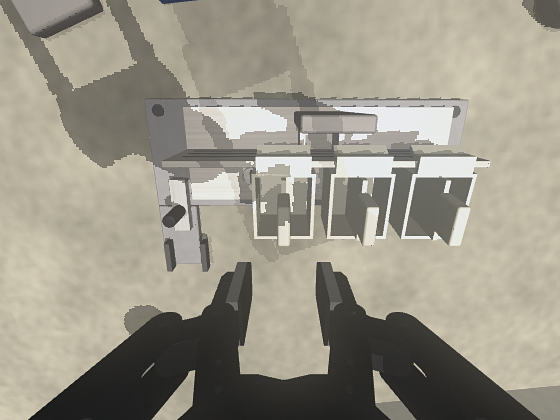

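Request:
{"api": "move_arm", "payload": {
  "rotation": [
    [0,0,0],
    [0,0,0],
    [0,0,0],
    [0,0,0],
    [0,0,0],
    [0,0,0],
    [0,0,0],
    [0,0,0],
    [0,0,0],
    [0,0,0],
    [0,0,0],
    [0,0,0],
    [0,0,0],
    [0,0,0],
    [0,0,0],
    [0,0,0],
    [0,0,0],
    [0,0,0]
  ],
  "delta_pos": [
    [0.4,0,-2],
    [0.45,0,-3.4],
    [0.45,0,-3.4],
    [0.45,0,-3.4],
    [0.45,0,-3.4],
    [0.45,0,-3.4],
    [0.45,0,-3.4],
    [0.45,0,-3.4],
    [0.45,0,-3.4],
    [0.45,0,-3.4],
    [0.45,0,-3.4],
    [0.45,0,-3.4],
    [0.45,0,-3.4],
    [0.45,0,-3.4],
    [0.45,0,-3.4],
    [0.2,0,-1.5],
    [0,0,0],
    [0,0,0]
  ],
  "hand": [0,0,0,0,0,0,0,0,0,0,0,0,0,0,0,0,0,0]
}}

```text
clock: 54.25
ee_pos: [0.5742, -0.3368, 0.1742]
ee_rot: [[0.992, -0.032, 0.126], [-0.125, 0.017, 0.992], [-0.034, -0.999, 0.013]]
wrist_force: [-0.2, 0.0, -0.2]
opening: 0.0427
```

```bash
python3 - <<'E'
from h import *
plan([.589,-.3452,.12],82.4)
snap('wrist','w38')
E
```

```text
ang 82.4 rot tool deg [-0.73  0.39 -1.95] shift before-rot cm [ 1.75  5.35 -0.72] after-rot cm [ 1.57  5.42 -0.64]
ang 262.4 rot tool deg [  -3.06 -179.58    1.14] shift before-rot cm [ 1.75  5.35 -0.72] after-rot cm [-1.57  5.42  0.64]
t 54.25 pos [ 0.5742 -0.3368  0.1742] zang 82.78 F [-0.2  0.  -0.2] open 0.0427 q [-0.63  0.46  1.35 -0.01  1.36 -2.08]
```

View pics/w38.png

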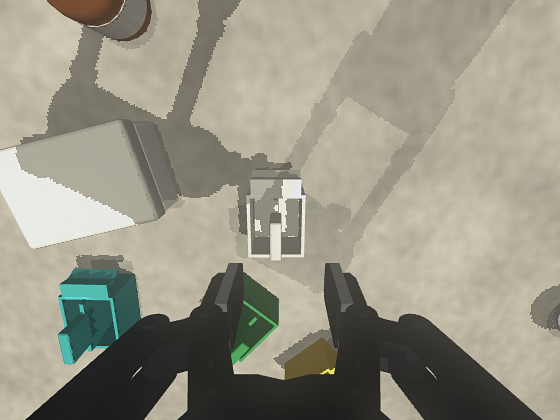

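```bash
python3 - <<'E'
from h import *
multi('w38',[(bpose((.589,-.3452),-7.65,RIM+BAR),(0,0,255))],(225,155,335,275),5.5,'x38')
E
```

```text
(no output)
```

View pics/x38.png

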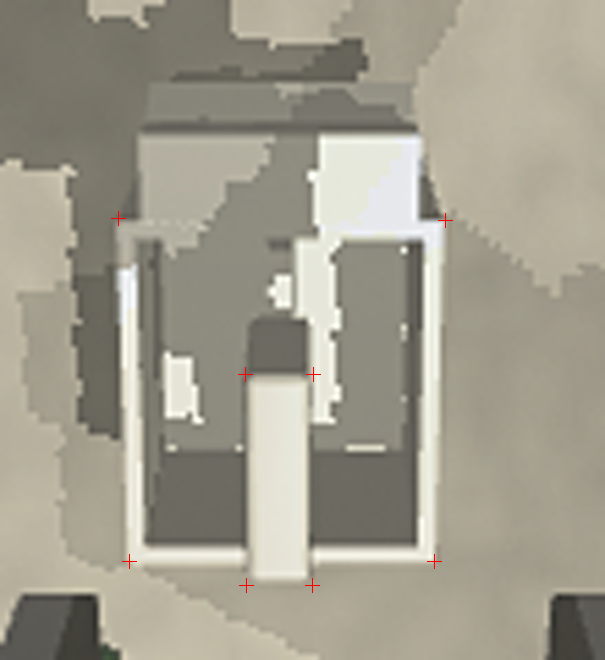

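Request:
{"api": "move_arm", "payload": {
  "rotation": [
    [-0.7,0.4,-1.9],
    [0,0,0],
    [0,0,0],
    [0,0,0],
    [0,0,0],
    [0,0,0],
    [0,0,0]
  ],
  "delta_pos": [
    [0.3,0,-0.2],
    [0.7,0.5,-0.3],
    [0.5,1.5,-0.1],
    [0,1.7,0],
    [0,1,0],
    [0,0,0],
    [0,0,0]
  ],
  "hand": [0,0,0,0,0,0,0]
}}

```text
clock: 55.0
ee_pos: [0.5914, -0.3361, 0.1227]
ee_rot: [[0.992, -0.003, 0.124], [-0.124, 0.005, 0.992], [-0.003, -1.0, 0.004]]
wrist_force: [0.1, -1.2, 0.7]
opening: 0.0425
```

```bash
python3 - <<'E'
from h import *
plan([.5903,-.3454,.062],82.4)
E
```

```text
ang 82.4 rot tool deg [-0.26  0.5  -0.18] shift before-rot cm [ 0.03  6.07 -0.96] after-rot cm [ 0.02  6.07 -0.93]
ang 262.4 rot tool deg [  -0.28 -179.5     0.4 ] shift before-rot cm [ 0.03  6.07 -0.96] after-rot cm [-0.02  6.07  0.93]
t 55.0 pos [ 0.5914 -0.3361  0.1227] zang 82.9 F [ 0.1 -1.2  0.7] open 0.0425 q [-0.62  0.5   1.42  0.    1.23 -2.07]
```

Request:
{"api": "move_arm", "payload": {
  "rotation": [
    [-0.3,0.5,-0.2],
    [0,0,0],
    [0,0,0],
    [0,0,0],
    [0,0,0],
    [0,0,0]
  ],
  "delta_pos": [
    [0,0.3,-0.4],
    [0,0.8,-0.5],
    [0,1,0],
    [0,1,0],
    [0,0.5,0],
    [0,0,0]
  ],
  "hand": [0,0,0,0,0,0]
}}

```text
clock: 55.6
ee_pos: [0.5906, -0.3467, 0.0847]
ee_rot: [[0.991, 0.002, 0.134], [-0.134, -0.002, 0.991], [0.002, -1.0, -0.002]]
wrist_force: [0.2, -0.6, 0.1]
opening: 0.0428
```

```bash
python3 - <<'E'
from h import *
plan([.5903,-.3454,.062],82.4)
snap('wrist','w39')
E
```

```text
ang 82.4 rot tool deg [ 0.13 -0.08  0.13] shift before-rot cm [-0.05  2.27  0.13] after-rot cm [-0.04  2.27  0.13]
ang 262.4 rot tool deg [ -0.2  179.92   0.2 ] shift before-rot cm [-0.05  2.27  0.13] after-rot cm [ 0.04  2.27 -0.13]
t 55.6 pos [ 0.5906 -0.3467  0.0847] zang 82.32 F [ 0.2 -0.6  0.1] open 0.0428 q [-0.63  0.54  1.46 -0.    1.14 -2.07]
```

View pics/w39.png

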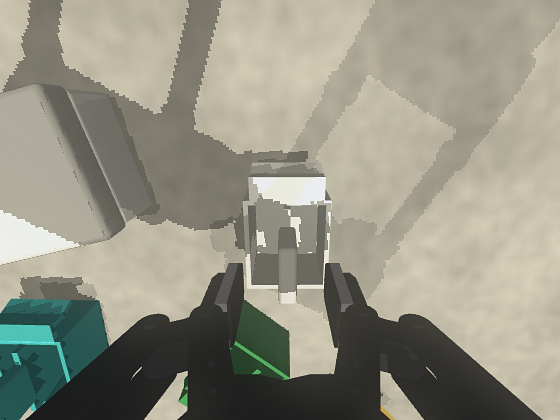

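```bash
python3 - <<'E'
from h import *
print(pix2z('w39',248,300,.05),pix2z('w39',289,345,.05),pix2z('w39',215,350,.05), pix2z('top0',392,181,.05))
E
```

```text
[ 0.62594855 -0.37714315  0.05      ] [ 0.66796528 -0.35414904  0.05      ] [ 0.66532769 -0.40856954  0.05      ] [ 0.69354227 -0.39649811  0.05      ]
```

Request:
{"api": "move_arm", "payload": {
  "rotation": [
    [0.1,0,0.1],
    [0,0,0],
    [0,0,0],
    [0,0,0],
    [0,0,0],
    [0,0,0],
    [0,0,0],
    [0,0,0],
    [0,0,0],
    [0,0,0],
    [0,0,0]
  ],
  "delta_pos": [
    [0,0.4,0.1],
    [0,0.7,0],
    [0,0.6,0],
    [0,0.3,0],
    [0,0.1,0],
    [0,0,0],
    [0,0,0],
    [0,0,0],
    [0,0,0],
    [0,0,0],
    [0,0,0]
  ],
  "hand": [0,0,0,0,0,0,-1,-1,-1,-1,-1]
}}

```text
clock: 56.75
ee_pos: [0.5915, -0.3458, 0.0631]
ee_rot: [[0.991, 0.002, 0.133], [-0.133, -0.002, 0.991], [0.002, -1.0, -0.001]]
wrist_force: [-0.1, 0.6, -0.8]
opening: 0.0087
```

```bash
python3 - <<'E'
from h import *
plan([.5903,-.3454,.062],82.4)
E
```

```text
ang 82.4 rot tool deg [ 0.07 -0.05  0.13] shift before-rot cm [-0.13  0.11  0.03] after-rot cm [-0.13  0.11  0.03]
ang 262.4 rot tool deg [-2.1000e-01  1.7995e+02  1.2000e-01] shift before-rot cm [-0.13  0.11  0.03] after-rot cm [ 0.13  0.11 -0.03]
t 56.75 pos [ 0.5915 -0.3458  0.0631] zang 82.35 F [-0.1  0.6 -0.8] open 0.0087 q [-0.63  0.56  1.48 -0.    1.1  -2.07]
```

Request:
{"api": "move_arm", "payload": {
  "rotation": [
    [0,0,0],
    [0,0,0],
    [0,0,0],
    [0,0,0],
    [0,0,0],
    [0,0,0],
    [0,0,0]
  ],
  "delta_pos": [
    [0,-1,0],
    [0,-2,0],
    [0,-2.5,0],
    [0,-2.5,0],
    [0,-2.5,0],
    [0,-1.8,0],
    [0,0,0]
  ],
  "hand": [-1,-1,-1,-1,-1,-1,-1]
}}

```text
clock: 57.45
ee_pos: [0.5906, -0.3452, 0.1929]
ee_rot: [[0.991, 0.001, 0.133], [-0.133, -0.001, 0.991], [0.001, -1.0, -0.0]]
wrist_force: [0.1, -0.3, -1.6]
opening: 0.0089
```

```bash
python3 - <<'E'
from h import *
plan(slot(-99,.19,2.3),82.55)
E
```

```text
ang 82.55 rot tool deg [ 0.03 -0.21  0.04] shift before-rot cm [-8.13  0.26 46.77] after-rot cm [-7.96  0.29 46.8 ]
ang 262.55 rot tool deg [-6.0000e-02  1.7979e+02  4.0000e-02] shift before-rot cm [-8.13  0.26 46.77] after-rot cm [  7.96   0.29 -46.8 ]
t 57.45 pos [ 0.5906 -0.3452  0.1929] zang 82.34 F [ 0.1 -0.3 -1.6] open 0.0089 q [-0.63  0.46  1.31 -0.    1.37 -2.07]
```

Request:
{"api": "move_arm", "payload": {
  "rotation": [
    [0,-0.2,0],
    [0,0,0],
    [0,0,0],
    [0,0,0],
    [0,0,0],
    [0,0,0],
    [0,0,0],
    [0,0,0],
    [0,0,0],
    [0,0,0],
    [0,0,0],
    [0,0,0],
    [0,0,0],
    [0,0,0],
    [0,0,0],
    [0,0,0],
    [0,0,0],
    [0,0,0]
  ],
  "delta_pos": [
    [0,-0.3,0],
    [-0.3,0,2],
    [-0.55,0,3.3],
    [-0.55,0,3.3],
    [-0.55,0,3.3],
    [-0.55,0,3.3],
    [-0.55,0,3.3],
    [-0.55,0,3.3],
    [-0.55,0,3.3],
    [-0.55,0,3.3],
    [-0.55,0,3.3],
    [-0.55,0,3.3],
    [-0.55,0,3.3],
    [-0.55,0,3.3],
    [-0.2,0,1.6],
    [0,0,0.8],
    [0,0,0],
    [0,0,0]
  ],
  "hand": [-1,-1,-1,-1,-1,-1,-1,-1,-1,-1,-1,-1,-1,-1,-1,-1,-1,-1]
}}

```text
clock: 59.25
ee_pos: [0.5556, 0.1333, 0.1786]
ee_rot: [[0.991, -0.041, 0.126], [-0.126, 0.015, 0.992], [-0.042, -0.999, 0.009]]
wrist_force: [0.2, -0.3, -1.1]
opening: 0.0088
```

```bash
python3 - <<'E'
from h import *
plan(slot(-99,.15,2.3),82.55)
E
```

```text
ang 82.55 rot tool deg [-0.53  0.2  -2.41] shift before-rot cm [ 1.84  2.78 -0.23] after-rot cm [ 1.72  2.86 -0.2 ]
ang 262.55 rot tool deg [  -3.78 -179.76    0.84] shift before-rot cm [ 1.84  2.78 -0.23] after-rot cm [-1.72  2.86  0.2 ]
t 59.25 pos [0.5556 0.1333 0.1786] zang 82.74 F [ 0.2 -0.3 -1.1] open 0.0088 q [ 0.1   0.32  1.57  0.02  1.29 -1.35]
```

Request:
{"api": "move_arm", "payload": {
  "rotation": [
    [-0.5,0.2,-2.4],
    [0,0,0],
    [0,0,0],
    [0,0,0],
    [0,0,0],
    [0,0,0],
    [0,0,0]
  ],
  "delta_pos": [
    [0.3,0,-0.1],
    [0.7,0,-0.1],
    [0.6,0.6,0],
    [0.1,1,0],
    [0,0.6,0],
    [0,0,0],
    [0,0,0]
  ],
  "hand": [-1,-1,-1,-1,-1,-1,-1]
}}

```text
clock: 59.95
ee_pos: [0.5736, 0.1237, 0.1524]
ee_rot: [[0.991, -0.004, 0.136], [-0.136, -0.001, 0.991], [-0.004, -1.0, -0.002]]
wrist_force: [-0.7, -0.2, -1.9]
opening: 0.0088
```

```bash
python3 - <<'E'
from h import *
plan(slot(-99,.109,2.3),82.55)
snap('wrist','w40');bov('w40',(180,80,400,260),3.5,'x40',.063,2.3)
E
```

```text
ang 82.55 rot tool deg [ 0.1  -0.36 -0.23] shift before-rot cm [-0.18  4.34  0.53] after-rot cm [-0.2   4.34  0.52]
ang 262.55 rot tool deg [3.6000e-01 1.7964e+02 1.6000e-01] shift before-rot cm [-0.18  4.34  0.53] after-rot cm [ 0.2   4.34 -0.52]
t 59.95 pos [0.5736 0.1237 0.1524] zang 82.19 F [-0.7 -0.2 -1.9] open 0.0088 q [ 0.09  0.35  1.6  -0.    1.2  -1.34]
```

View pics/x40.png

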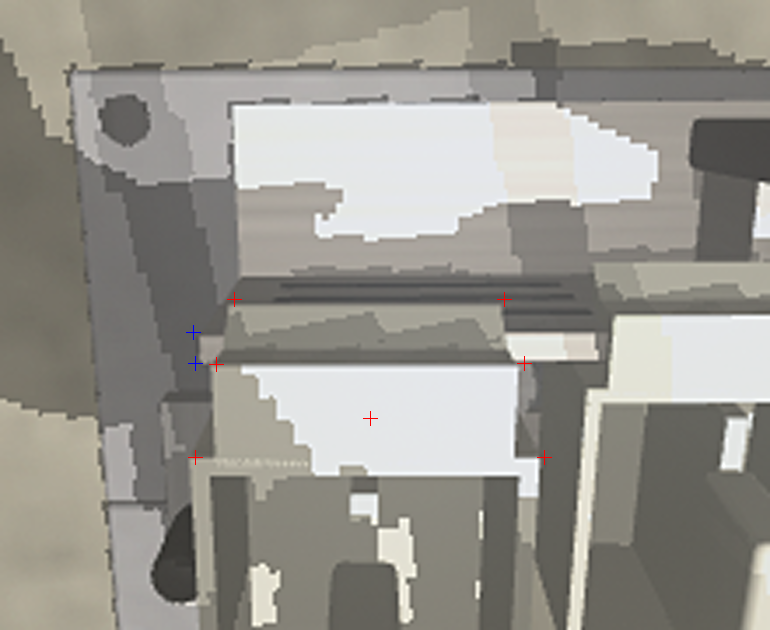

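Request:
{"api": "move_arm", "payload": {
  "rotation": [
    [0.1,-0.4,-0.2],
    [0,0,0],
    [0,0,0],
    [0,0,0],
    [0,0,0],
    [0,0,0]
  ],
  "delta_pos": [
    [-0.1,0.3,0.3],
    [0,0.5,0.1],
    [0,0.6,0],
    [0,0.4,0],
    [0,0,0],
    [0,0,0]
  ],
  "hand": [-1,-1,-1,-1,-1,-1]
}}

```text
clock: 60.6
ee_pos: [0.5728, 0.1288, 0.1333]
ee_rot: [[0.992, 0.0, 0.127], [-0.127, 0.0, 0.992], [0.0, -1.0, 0.0]]
wrist_force: [0.8, 0.1, -1.6]
opening: 0.0087
```

```bash
python3 - <<'E'
from h import *
plan(slot(-99,.109,2.3),82.55)
snap('wrist','w41');bov('w41',(180,80,400,260),3.5,'x41',.063,2.3)
E
```

```text
ang 82.55 rot tool deg [-0.02  0.14  0.01] shift before-rot cm [-0.05  2.43  0.03] after-rot cm [-0.05  2.43  0.03]
ang 262.55 rot tool deg [ 1.0000e-02 -1.7986e+02  2.0000e-02] shift before-rot cm [-0.05  2.43  0.03] after-rot cm [ 0.05  2.43 -0.03]
t 60.6 pos [0.5728 0.1288 0.1333] zang 82.69 F [ 0.8  0.1 -1.6] open 0.0087 q [ 0.1   0.36  1.63  0.    1.15 -1.34]
```

View pics/x41.png

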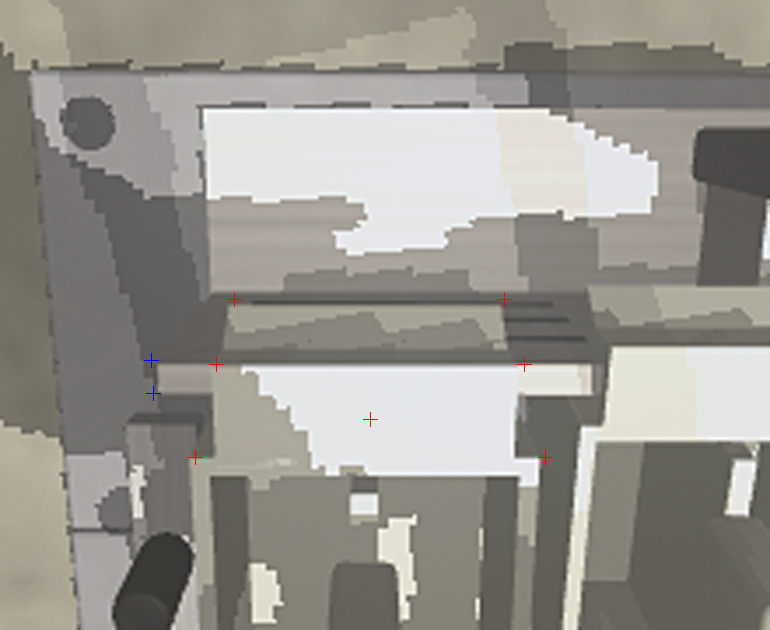

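Request:
{"api": "move_arm", "payload": {
  "rotation": [
    [0,0,0],
    [0,0,0],
    [0,0,0],
    [0,0,0],
    [0,0,0],
    [0,0,0],
    [0,0,0],
    [0,0,0]
  ],
  "delta_pos": [
    [0,0.3,0],
    [0,0.5,0],
    [0,0.5,0],
    [0,0.4,0],
    [0,0.3,0],
    [0,0.2,0],
    [0,0.1,0],
    [0,0,0]
  ],
  "hand": [-1,-1,-1,-1,-1,-1,-1,-1]
}}

```text
clock: 61.45
ee_pos: [0.5732, 0.1287, 0.1089]
ee_rot: [[0.992, 0.001, 0.128], [-0.128, 0.0, 0.992], [0.001, -1.0, 0.0]]
wrist_force: [-0.8, -0.7, -0.4]
opening: 0.0088
```

```bash
python3 - <<'E'
from h import *
plan(slot(-99,.109,2.3),82.55)
snap('wrist','w42');bov('w42',(180,80,400,260),3.5,'x42',.063,2.3)
E
```

```text
ang 82.55 rot tool deg [-0.02  0.12  0.05] shift before-rot cm [-0.09 -0.01  0.04] after-rot cm [-0.09 -0.01  0.04]
ang 262.55 rot tool deg [ 8.0000e-02 -1.7988e+02  4.0000e-02] shift before-rot cm [-0.09 -0.01  0.04] after-rot cm [ 0.09 -0.01 -0.04]
t 61.45 pos [0.5732 0.1287 0.1089] zang 82.67 F [-0.8 -0.7 -0.4] open 0.0088 q [ 0.1   0.39  1.66  0.    1.09 -1.34]
```

View pics/x42.png

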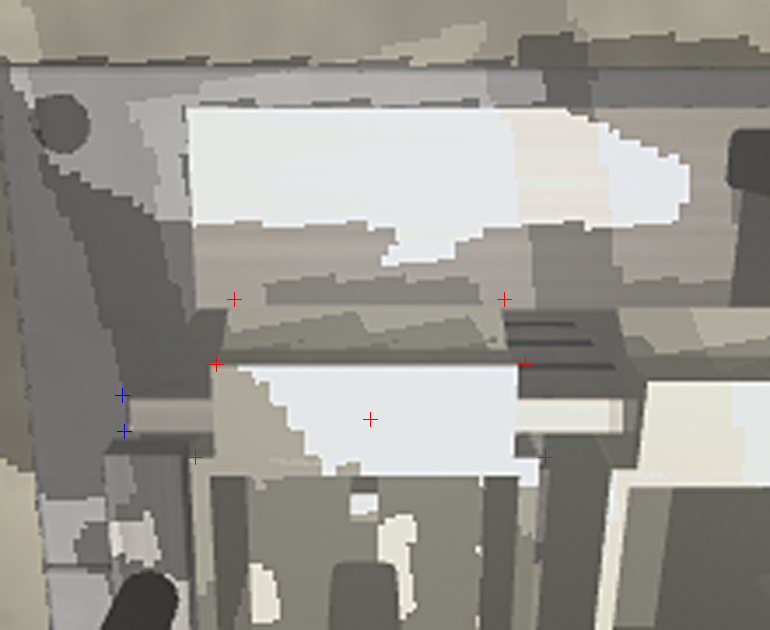

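Seated. Release and rise.

Request:
{"api": "move_arm", "payload": {
  "rotation": [
    [0,0,0],
    [0,0,0],
    [0,0,0],
    [0,0,0],
    [0,0,0],
    [0,0,0],
    [0,0,0],
    [0,0,0],
    [0,0,0],
    [0,0,0],
    [0,0,0],
    [0,0,0],
    [0,0,0],
    [0,0,0],
    [0,0,0]
  ],
  "delta_pos": [
    [0,0.1,0],
    [0,0,0],
    [0,0,0],
    [0,0,0],
    [0,0,0],
    [0,-1,0],
    [0,-2,0],
    [0,-2,0],
    [0,-2,0],
    [0,-2,0],
    [0,-2,0],
    [0.5,-2,-2],
    [1,0,-4],
    [1,0,-3],
    [0,0,0]
  ],
  "hand": [-1,-0.7,-0.5,-0.2,-0.2,-0.2,-0.2,-0.2,-0.2,-0.2,-0.2,-0.2,-0.2,-0.2,-0.2]
}}

```text
clock: 63.0
ee_pos: [0.5888, 0.0348, 0.2516]
ee_rot: [[0.992, 0.012, 0.124], [-0.124, 0.0, 0.992], [0.012, -1.0, 0.002]]
wrist_force: [0.9, 0.7, 0.2]
opening: 0.0343
```

```bash
python3 - <<'E'
from h import *
st()
snap('wrist','w43');snap('top','t43');crop('t43',140,130,460,300,2.4,'t43c');snap('side','s43');crop('s43',180,90,400,400,1.9,'s43c')
E
```

```text
t 63.0 pos [0.5888 0.0348 0.2516] zang 82.9 F [0.9 0.7 0.2] open 0.0343 q [-0.06  0.28  1.45  0.    1.4  -1.51]
```

View pics/w43.png

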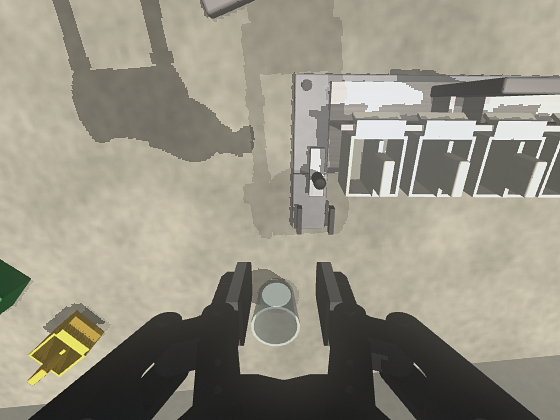

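View pics/t43c.png

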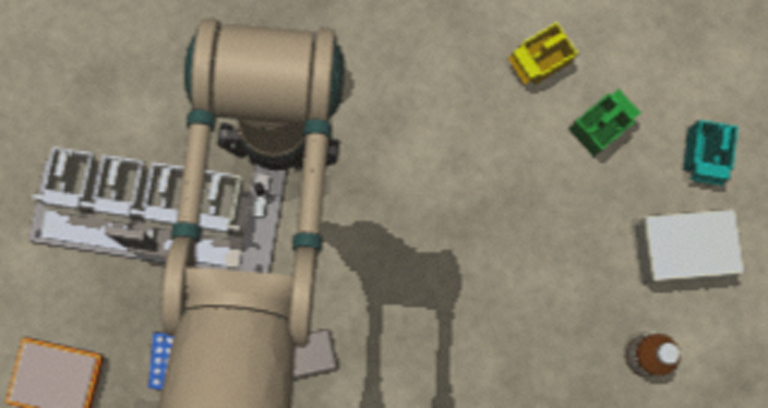

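View pics/s43c.png

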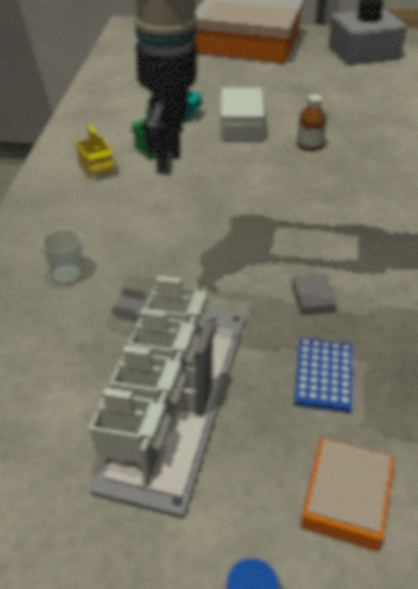

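Request:
{"api": "move_arm", "payload": {
  "rotation": [
    [0,0,0],
    [0,0,0],
    [0,0,0],
    [0,0,0],
    [0,0,0],
    [0,0,0]
  ],
  "delta_pos": [
    [0,0,-3],
    [0,0,-4],
    [0,0,-4],
    [0,0,-4],
    [0,0,-2],
    [0,0,0]
  ],
  "hand": [-0.2,-0.2,-0.2,-0.2,-0.2,-0.2]
}}

```text
clock: 63.75
ee_pos: [0.5668, -0.1254, 0.2488]
ee_rot: [[0.994, 0.008, 0.107], [-0.107, 0.009, 0.994], [0.007, -1.0, 0.01]]
wrist_force: [0.5, 0.5, 0.3]
opening: 0.0344
```

```bash
python3 - <<'E'
from h import *
st()
snap('top','t44')
HB=[(9-0,y,0) for y in ()]
rail=bpose(B0,BY,[(-24,-138,80),(-24,138,80),(26,-138,6),(26,138,6),(-72,-138,6),(-72,138,6)],.012)
multi('t44',[(bpose(DO,DY,DK[:4]),(255,0,0)),(bpose(DO,DY,[(26,-138,18),(-72,-138,18),(-72,138,18),(26,138,18)]),(0,0,255))],(145,170,275,260),6,'t44c')
crop('w43',280,60,380,245,4,'w43c')
E
```

```text
t 63.75 pos [ 0.5668 -0.1254  0.2488] zang 83.84 F [0.5 0.5 0.3] open 0.0344 q [-0.34  0.27  1.47  0.01  1.4  -1.81]
```

View pics/t44c.png

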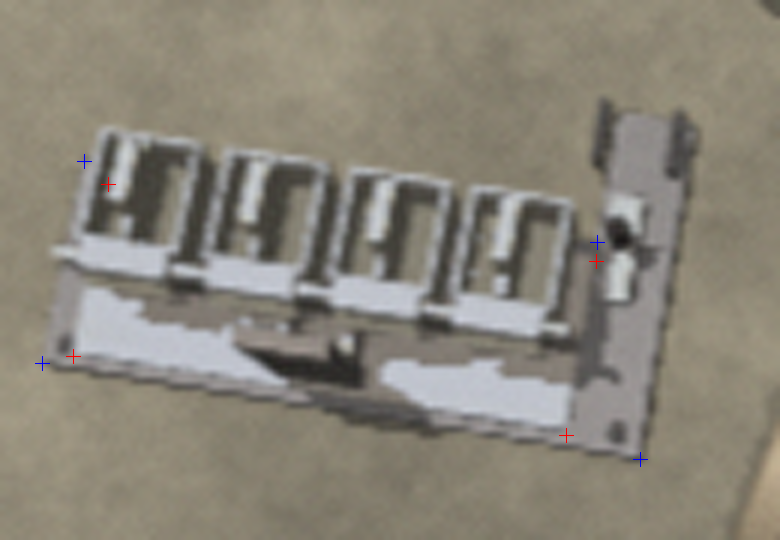

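View pics/w43c.png

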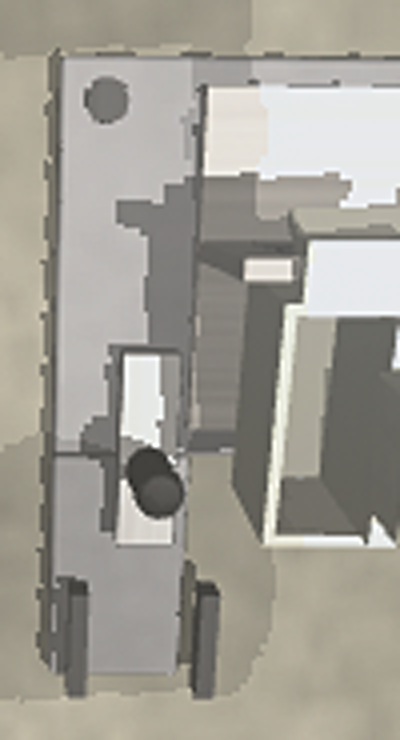

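```bash
python3 - <<'E'
from h import *
a=cz('top0',145,170,6,632,168,.061);b=cz('t44',145,170,6,620,232,.061);print(np.linalg.norm(a-b))
t=np.radians(DY);X=np.array([np.cos(t),np.sin(t)]);Y=np.array([-X[1],X[0]])
for p in [(571,430),(79,350)]:
    q=cz('t44',145,170,6,*p,.018);d=q[:2]-np.array(DO);print(d@X,d@Y)
arm.get_state()['clock']
E
```

```text
0.03583439628446887
-0.06893200207991783 -0.1403189906612252
-0.06796668663427027 0.1353286729330132
```

```bash
python3 - <<'E'
from h import *
print(arm.job_done())
E
```

```text
the job is handed in; nothing more can be done
None
```

I handed the job in at about 64 s: the bracket is on the dock, the bolt is in, and all four white bins hang on the rail. No verdict was reported.

**What I did**
- **Bracket:** I lowered it over both screws and slid it until it stopped, at about 10 N.
- **Bolt:** I pulled it in by the knob until it stopped, at about 14 N.
- **Bins:** I hung them near y +101, +32, −34 and −99 mm. One bin had been knocked aside during the run, so I found it again before gripping it.

**Last checks**
- **Pictures:** The top, side and wrist pictures show four bins side by side on the screw side, with the bolt bar behind the bracket. No white bins are left on the bench.
- **Other items:** The bystanders in view and the coloured look-alikes look unmoved. I did not measure them.
- **Arm:** It stood clear and was touching nothing.

**Where the checks disagreed**
- **Bolt travel:** The arm measured 38.6 mm, but the top camera measured about 35.8 mm. I trust the arm, because the bolt was against its hard stop.
- **Bracket position:** The top camera puts the bracket about 2.5 mm short of home along y. That is within tolerance, and the slide had already reached its stop.

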